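Pack the barista's travel case and pin it shut

TASK

Pack the travel case for an off-site tasting: set every coffee tool on the bar (grinder, refractometer, bean tin, tamper; not all may be there) into its own foam cutout and press it down fully home. Then hook the blue cover's plain edge under the case's metal lip while the cover is tilted, swing it down flat on the case with the steel eyelet standing in its notch, and push the red locking pin's rod through the eyelet, from the robot's left to its right, right up to its grip. Do not shove the blue cup about.

Things in the scene. Friction and masses are not known exactly. Their poses are not given: they have to be found in the camera images.
- case: Black travel case, fixed, open on top, 226 (x) by 184 mm (y). Origin on the table below the middle of the 2 x 2 cutouts; x points away from the robot to the eyelet wall, y left. Grey foam, its top 38 mm high; cutout centres at x +-46, y +-42 mm. Wall tops (rim) 70 mm high, inner faces at x +-92, y +-84 mm.
- cutout_grinder (a point): grinder's cutout, at the near left (x -46, y +42 mm in the case); origin mid-floor, 12 mm above the table, 26 mm below the foam's top; axes as the case's. 86 mm long (x). Its y sides are springy foam, bevelled from 46 mm apart at the mouth to 36 mm 10 mm down: the item (40 mm wide) first rests about 16 mm above the floor, then must be pressed down with 8 to 15 N until it stands on the floor.
- cutout_meter (a point): refractometer's cutout, at the far left (x +46, y +42 mm); origin mid-floor, 12 mm above the table, 26 mm below the foam's top; axes as the case's. 82 mm long (x). Its y sides are springy foam, bevelled from 42 mm apart at the mouth to 32 mm 10 mm down: the item (36 mm wide) first rests about 16 mm above the floor, then must be pressed down with 8 to 15 N until it stands on the floor.
- cutout_tin (a point): bean tin's cutout, at the near right (x -46, y -42 mm); origin mid-floor, 12 mm above the table, 26 mm below the foam's top; axes as the case's. 70 mm long (x). Its y sides are springy foam, bevelled from 52 mm apart at the mouth to 42 mm 10 mm down: the item (46 mm wide) first rests about 16 mm above the floor, then must be pressed down with 8 to 15 N until it stands on the floor.
- cutout_tamper (a point): tamper's cutout, at the far right (x +46, y -42 mm); origin mid-floor, 12 mm above the table, 26 mm below the foam's top; axes as the case's. 66 mm long (x). Its y sides are springy foam, bevelled from 54 mm apart at the mouth to 44 mm 10 mm down: the item (48 mm wide) first rests about 16 mm above the floor, then must be pressed down with 8 to 15 N until it stands on the floor.
- lip (a point): Middle of the lower free edge of the aluminium lip on the case's near wall (case x -90 mm, 85 mm high); axes as the case's. It runs along y over the full width. The space below it is 15 mm high (above the 70 mm rim) and 14 mm deep, to an upright stop at case x -104 mm. The lip is 6 mm thick.
- rim (a point): Point over the case's origin at the height of the rim (70 mm): the height of the cover's underside when it is down.
- eyelet (a point): Centre of the hole of the steel eyelet standing upright on the middle of the far wall (case x +104, y 0, 94 mm high); axes as the case's. The hole is 15 mm wide and runs along y through a plate 8 mm thick (y), 24 mm wide (x); the plate's top is 107 mm high.
- grinder_mid (a point): Square-bodied hand grinder, aluminium with black end bands, 80 x 40 x 46 mm high, 0.25 kg. Grip across its 40 mm width; either way round in its cutout. Origin: its centre, half-way up; z up, x along its length. It may be absent in a run (not on the table); then its cutout stays empty.
- meter_mid (a point): Refractometer: white plastic box with a small dark screen and a steel well on top, 76 x 36 x 46 mm high, 0.15 kg. Grip across its 36 mm width; either way round in its cutout. Origin: its centre, half-way up; z up, x along its length. It may be absent in a run (not on the table); then its cutout stays empty.
- tin_mid (a point): Bean tin: yellow with a brass lid, 64 x 46 x 46 mm high, 0.2 kg. Grip across its 46 mm width; either way round in its cutout. Origin: its centre, half-way up; z up, x along its length. It may be absent in a run (not on the table); then its cutout stays empty.
- tamper_mid (a point): Palm tamper in its dock, one piece: light wooden block 60 x 48 x 30 mm high with a steel collar and a dark wooden knob 36 mm across on top (30 to 52 mm high); 52 mm high overall, 0.35 kg. Either way round in its cutout. Origin: its centre, half-way up; z up, x along its length. It may be absent in a run (not on the table); then its cutout stays empty.
- cover_handle (a point): Grip point of the loose blue cover (0.30 kg), a plate 216 (x) x 176 (y) x 6 mm with a black rib handle mid-plate, 16 mm thick (x), 70 mm long (y), rising 36 mm above it. The point is in the rib, 30 mm above the underside; z is the plate's normal. The -x edge is plain (goes under the lip); the +x edge has a middle notch 22 (y) x 26 mm (x) for the eyelet. When down, it is 4 to 10 mm to +x of the case's origin.
- cover_edge (a point): Middle of the lower arris of the cover's plain edge: at (-108, 0, -30) mm from cover_handle in the cover's axes.
- pin_grip (a point): Grip point of the loose locking pin (0.08 kg): red upright block 26 (x) x 28 (y) x 46 mm high; this point is in its middle, 32 mm above its underside; a foot 34 (x) x 40 (y, from -14 to +26) x 6 mm high spreads under it. A steel rod 9 mm thick with a round end sticks out 62 mm from its -y face, level, 16 mm above the block's underside.
- pin_tip (a point): Tip of the pin's rod: at (0, -76, -16) mm from pin_grip in the pin's axes.
- blue_cup: Bystander: blue ceramic cup, 72 mm across, 65 mm high, standing by the tools. Origin under its centre.
Not all that is in view belongs to the job. Several things look just like the part that bears pin_grip: the one meant starts farthest to the robot's right.

How it is judged:
By the outcome, as a careful person would: the job done as asked, in the order asked, and still so for the second after the job is handed in, with the robot touching nothing.
Of grinder, meter, tin, tamper only 3 to 4 are there at a start; the rules pass over those that are not, and their reading is None.
At some moment in a run one of grinder, meter, tin, tamper, pin may be knocked a few centimetres aside while the robot is not near it.
It also fails if it takes over 210 s, if anything falls off the work surface, if the arm or the gripper's body presses on something with over 40 N, if the wrist force passes 120 N, or if a joint passes its speed limit or range.

ROBOT

A 7-joint arm with a two-finger parallel gripper is mounted at the origin on the work surface. World frame = base frame: x ahead of the robot, y to its left, z up, the work surface at z = 0. Lengths are in m, angles in rad, forces in N, time in s.
With the tool pointing down it reaches from about 0.4 to 0.85 m from the base axis. Payload 10.4 kg.
Tool frame: the origin (TCP) lies at the very end of the fingers, on their centre line; the grasp point (between the pads) lies 19 mm behind it; z points along the fingers, y is the direction in which the jaws open and shut (so a half turn about z gives the same grasp; the last joint's range is limited). The gripper opens to 87 mm and grips with 3 to 60 N. Pads are 19 mm wide; open, the fingers measure 117 mm over their backs; the gripper's body (75 mm by 190 mm) begins 51 mm behind the grasp point.
Start: joints at [1.298, 0.332, -0.065, 1.46, 0.022, 1.35, -0.088], TCP at [0.155, -0.606, 0.191] pointing down, gripper open.
Joint ranges: [-2.6, 2.6], [-0.5, 2.12], [-1.47, 1.34], [0.16, 2.42], [-1.27, 4.41], [0.06, 2.06], [-2.6, 2.6]. Speed limits (rad/s): [2.22, 2.22, 2.79, 2.79, 3.14, 3.14, 3.14].

INTERFACE

Orientations are given as a unit quaternion [x, y, z, w].
In Python, from station import ctrl gives the robot as it stands. The module is installed in compiled form; this text tells all that it offers.
- The arm moves only by the shell command python3 -m creep 'ROWS'. ROWS is JSON, a list of rows, each a list of 7 numbers: the shift along the tool's x, y, z each as a share of 0.2 m, from -1 to 1, then the turn, a rotation vector about the tool's x, y, z each as a share of 30 degrees, from -1 to 1, then the opening, from 0 (shut) to 1 (fully open). A call has 1 to 12 rows; each row is the pose to reach, as a shift and turn from the pose commanded when the call began, along the tool's axes at that moment; what a row does not reach only later rows make up. A row lasts 1/10 s, in which the tool goes at most 50 mm and 8.59 degrees, less where a joint would pass 70% of its speed; a pose out of reach is approached as far as the arm can. A call with a number of a shift or a turn outside -1 to 1 is refused whole. A call with a gripper value outside its range is refused whole. The fingers move at their own pace and stop on an object; the grip force is fixed at half the most. Time passes only in rows, so rows that repeat a pose let the fingers close. It gives the time, the measured TCP pose, the force and the opening at its end, in the units of the state.
- ctrl.state(): the state, without advancing time (a new reading comes with each control period).
- ctrl.camera(name): name is "scene" or "top" or "wrist"; returns (picture, depth): 384x512x3 uint8, red, green, blue; 384x512 float32, m along the optical axis (not along the pixel's ray), 0 where there is no reading.
- ctrl.get_calibration(name): a dict with "camera_matrix" (3x3 intrinsics, pixels), "origin" and "orientation" of the camera in the world. Camera axes: x right, y down, z forward; pixel columns grow to the right and rows downward; lengths in m; the calibration is good to about 2 mm. A picture is of the moment at which its call begins: read the wrist's pose just before it. get_calibration takes no time and is no camera call; for the wrist camera it gives the pose at the moment of the call.
- ctrl.sign_off(): hands the job in, once; it reports no verdict.
Trained networks look in the newest picture that a camera, given by its name, has taken for a name from the list of things; names that differ only in an ending like _2 or _b are one class to them, and where a whole thing is asked for, a point or a joint stands for the part that bears it (a point fixed in the world has none). Each returns a list of dicts, best first, with "score" (0 to 1); they miss things now and then, are a little off and sometimes report something else, mostly with a low value. They report only what shows in the picture. A call takes as long as a camera call. They do not tell look-alikes from the thing itself.
- ctrl.spot_in(label, camera): "point" ([x, y, z] in m, in the coordinates of the camera as it stood for that picture, good to about 4 mm: the middle of the surface that is visible of it).
- ctrl.regions_of(label, camera): "region" (384x512 bool, what is visible of it).
The state is a dict: "clock": time; "joints": joint angles; "dq": joint speeds; "joint_torque": joint torques, N m; "tool_pos": TCP position; "eef_rot": TCP orientation; "wrist_force": force on the tool from outside, world axes, zero at the start; "torque": the same for the moment, N m; "opening": opening from 0.0 (shut) to 1.0 (fully open).
Only numpy, scipy, OpenCV 4.12 (cv2) and the standard library are available. Lean on these libraries where they do the work, as an engineer would, in place of code of your own. Each camera call takes 0.05 s, during which the arm holds its last target.

## Working session

There is one attempt and no reset: what is moved stays moved. The work goes in short steps, Python scripts to look and compute and a shell command to move; the robot and the scene stay as the last step left them, time stands still between calls to the robot, and variables do not carry over. Pictures are saved under pics/ and viewed, and the job is handed in when it is done.

```bash
mkdir -p pics
cat > h.py <<'E'
import numpy as np,cv2
from station import ctrl
from scipy.spatial.transform import Rotation as R
def shot(cam,name=None):
    cal=ctrl.get_calibration(cam); p,d=ctrl.camera(cam)
    if name: cv2.imwrite('pics/'+name+'.png',p[:,:,::-1])
    return p,d,cal
def w(cal,u,v,z):
    K=np.array(cal['camera_matrix']);c=np.array([(u-K[0,2])/K[0,0]*z,(v-K[1,2])/K[1,1]*z,z]);return Rm(cal)@c+np.array(cal['origin'])
def Rm(cal):
    o=np.array(cal['orientation']); return R.from_quat(o).as_matrix() if o.size==4 else o
def cloud(d,cal):
    K=np.array(cal['camera_matrix']);v,u=np.indices(d.shape)
    c=np.stack([(u-K[0,2])/K[0,0]*d,(v-K[1,2])/K[1,1]*d,d],-1);P=c@Rm(cal).T+np.array(cal['origin']);P[d==0]=np.nan;return P
E
python3 - <<'E'
from h import *
s=ctrl.state();print(s)
for c in ('scene','top','wrist'):
    p,d,cal=shot(c,c+'0');print(c,cal); np.savez('pics/%s0.npz'%c,p=p,d=d,P=cloud(d,cal))
E
```

```text
{'clock': 0.0, 'joints': array([ 1.29842398,  0.33287042, -0.06464706,  1.46092756,  0.02165516,
        1.3499186 , -0.08850623]), 'dq': array([ 7.98581670e-04,  5.60007580e-05, -3.94022995e-04, -6.01386972e-04,
       -3.71436966e-04,  1.34937649e-03,  1.19421858e-03]), 'joint_torque': array([ 1.19652213e-03, -6.23260117e+01,  2.51956517e-02, -3.89889908e+01,
       -6.13663718e-02,  3.97461955e-02,  1.69077803e-04]), 'tool_pos': array([ 0.15432356, -0.60520282,  0.18986134]), 'eef_rot': array([ 9.92213060e-01,  1.24550124e-01, -1.56817981e-04, -6.96748070e-04]), 'wrist_force': array([0.42760731, 0.57726988, 0.24553987]), 'torque': array([-0.02703791,  0.03957067, -0.01150983]), 'opening': 1.0055399463930073}
scene {'camera_matrix': array([[457.92619337,   0.        , 258.21150054],
       [  0.        , 457.92619337, 201.19800827],
       [  0.        ,   0.        ,   1.        ]]), 'origin': array([ 1.48756874, -0.29884134,  0.84327322]), 'orientation': array([ 0.72558391,  0.51662245, -0.25365504, -0.3772113 ])}
top {'camera_matrix': array([[412.00720147,   0.        , 256.07162732],
       [  0.        , 412.00720147, 195.28591924],
       [  0.        ,   0.        ,   1.        ]]), 'origin': array([0.4634461 , 0.06550585, 1.21083888]), 'orientation': array([ 0.71704435, -0.69689389,  0.00698567, -0.01172652])}
wrist {'camera_matrix': array([[301.46159596,   0.        , 257.14132368],
       [  0.        , 301.46159596, 197.10346279],
       [  0.        ,   0.        ,   1.        ]]), 'origin': array([ 0.22115665, -0.58923983,  0.38409431]), 'orientation': array([ 0.78345751, -0.60860338, -0.07772778,  0.09876566])}
```

View pics/top0.png

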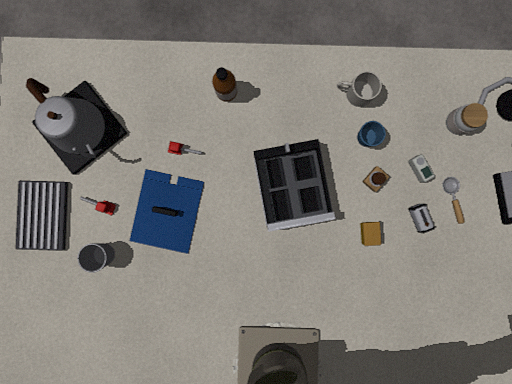

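View pics/scene0.png

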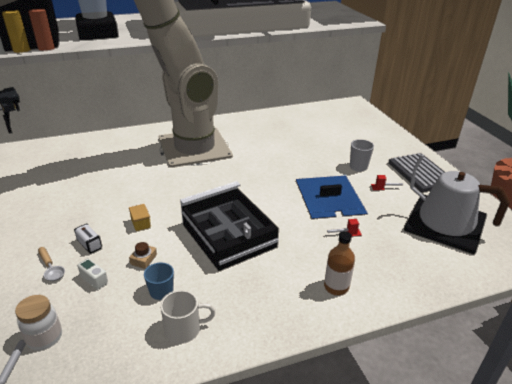

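View pics/wrist0.png

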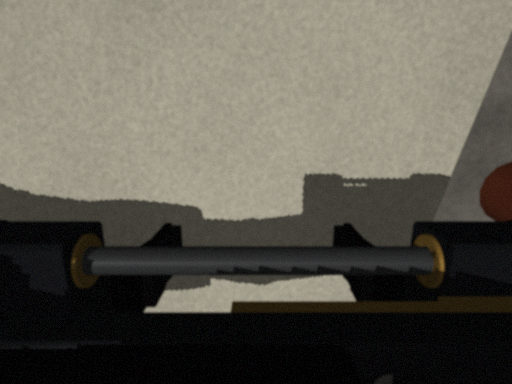

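Run:
```python
import numpy as np,cv2
p=np.load('pics/top0.npz')['p'];
a=cv2.resize(p[120:270,240:460],None,fx=3.6,fy=3.6,interpolation=cv2.INTER_CUBIC);cv2.imwrite('pics/c1.png',a[:,:,::-1])
a=cv2.resize(p[120:270,70:220],None,fx=4,fy=4,interpolation=cv2.INTER_CUBIC);cv2.imwrite('pics/c2.png',a[:,:,::-1])
```

```text
(no output)
```

View pics/c1.png

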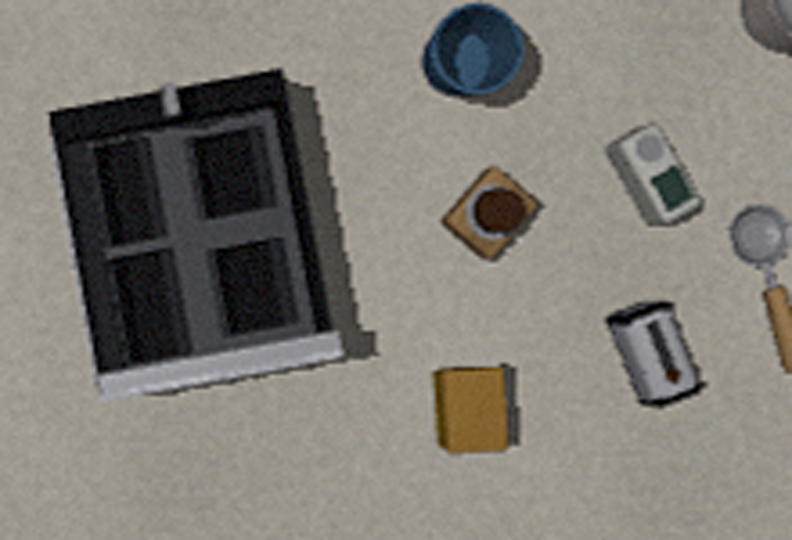

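View pics/c2.png

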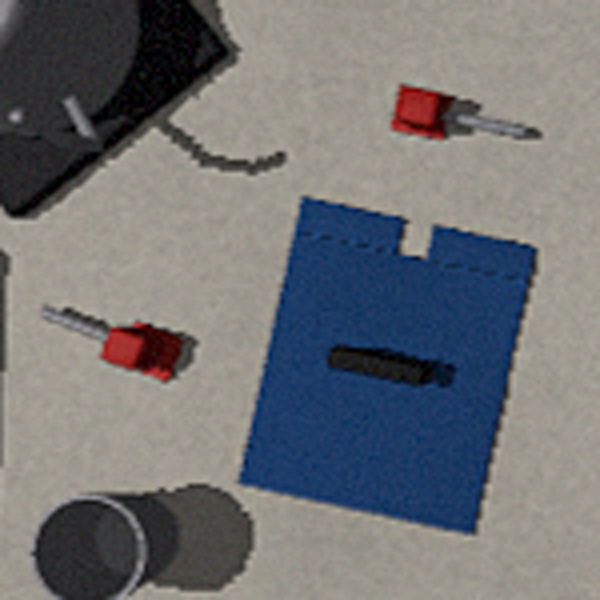

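Two red pins in view: (175,148) and (108,207) in the top picture. The one at (175,148) is farther to the robot's right, with its rod pointing right, so it fits the description. All four tools are present.

```bash
cat >> h.py <<'E'
def rect(P,box,zlo,zhi):
    # box xmin,xmax,ymin,ymax world
    m=(P[...,0]>box[0])&(P[...,0]<box[1])&(P[...,1]>box[2])&(P[...,1]<box[3])&(P[...,2]>zlo)&(P[...,2]<zhi)
    X=P[m]; (c,sz,a)=cv2.minAreaRect((X[:,:2]*1000).astype(np.float32))
    if sz[0]<sz[1]: sz=sz[::-1];a+=90
    return np.round(c,1),np.round(sz,1),round((a+90)%180-90,1),m.sum(),round(np.median(X[:,2])*1000,1)
E
python3 - <<'E'
from h import *
P=np.load('pics/top0.npz')['P']
def px(u,v): return np.round(P[v,u],3)
for n,u,v in [('tin',371,233),('tamper',377,179),('meter',422,168),('grinder',422,217),('cup',371,134),('pin',175,148),('pin2',108,207),('cover',167,230),('handle',167,211),('foam',295,190),('table',340,280),('eye',287,148),('lip',302,219)]: print(n,px(u,v))
for n,u,v,lo,hi in [('tin',371,233,.04,.055),('tamperblk',377,179,.022,.035),('tamperknob',377,179,.045,.06),('meter',422,168,.04,.055),('grinder',422,217,.04,.055),('cover',167,230,.003,.012),('handle',167,211,.03,.05),('pinblk',175,148,.038,.06),('pinrod',185,150,.014,.025),('cup',371,134,.05,.08)]:
    c=P[v,u];r=.06 if n!='cover' else .16
    print(n,rect(P,(c[0]-r,c[0]+r,c[1]-r,c[1]+r),lo,hi))
c=P[190,295];
for lo,hi in [(.06,.076),(.083,.1),(.1,.115),(.03,.045)]: print('case',lo,rect(P,(c[0]-.17,c[0]+.17,c[1]-.17,c[1]+.15),lo,hi))
E
```

```text
tin [ 0.397 -0.253  0.046]
tamper [ 0.549 -0.265  0.052]
meter [ 0.585 -0.394  0.044]
grinder [ 0.446 -0.393  0.053]
cup [ 0.684 -0.257  0.008]
pin [0.622 0.308 0.045]
pin2 [0.449 0.498 0.03 ]
cover [0.386 0.332 0.002]
handle [0.443 0.325 0.044]
foam [ 0.513 -0.036  0.039]
table [ 0.255 -0.178 -0.   ]
eye [ 0.622 -0.006  0.105]
lip [ 0.432 -0.053  0.091]
tin (array([ 395.6, -256.1]), array([65.6, 49.6]), 4.6, np.int64(405), np.float64(48.0))
tamperblk (array([ 552.4, -270.4]), array([60.7, 48.7]), -40.4, np.int64(216), np.float64(30.3))
tamperknob (array([ 551.7, -269.9]), array([34.7, 33.9]), 20.4, np.int64(129), np.float64(51.7))
meter (array([ 585.4, -397.7]), array([74.6, 37.5]), 32.2, np.int64(326), np.float64(46.2))
grinder (array([ 444.1, -400.6]), array([78.4, 40.1]), 23.2, np.int64(377), np.float64(46.0))
cover (array([386.1, 332.3]), array([319.9, 319.8]), 90.0, np.int64(5491), np.float64(6.1))
handle (array([441.8, 333.9]), array([69.8, 15.8]), 79.7, np.int64(138), np.float64(42.5))
pinblk (array([627.2, 309.3]), array([27.5, 26.3]), 80.4, np.int64(90), np.float64(46.4))
pinrod (array([621.7, 272.6]), array([71.9, 19.9]), 87.7, np.int64(67), np.float64(20.2))
cup (array([ 676.1, -246.4]), array([70.6, 69.5]), 81.2, np.int64(190), np.float64(63.5))
case 0.06 (array([535.6, -26.7]), array([206.9, 189.4]), 12.2, np.int64(1022), np.float64(70.5))
case 0.083 (array([500.8, -63.9]), array([239.6, 171.6]), -10.4, np.int64(516), np.float64(91.9))
case 0.1 (array([625. ,  -7.4]), array([22.4,  8.1]), 2.3, np.int64(28), np.float64(106.5))
case 0.03 (array([523.3, -30.1]), array([184.4, 168. ]), 12.2, np.int64(2250), np.float64(38.3))
```

```bash
cat >> h.py <<'E'
CX,CY,CYAW=523.3,-30.1,12.2
def case(x,y):
    a=np.deg2rad(CYAW);return np.array([CX+x*np.cos(a)-y*np.sin(a),CY+x*np.sin(a)+y*np.cos(a)])
def down(psi,tilt=0):
    a=np.deg2rad(psi);c,s=np.cos(a),np.sin(a)
    return R.from_matrix(np.array([[c,s,0],[s,-c,0],[0,0,-1]]))*R.from_rotvec([np.deg2rad(tilt),0,0])
def plan(x,y,z,psi,tilt=0,half=True):
    """mm, deg world target of TCP; prints legs"""
    s=ctrl.state();p=np.array(s['tool_pos']);r=R.from_quat(s['eef_rot']);t=np.array([x,y,z])/1000
    T=down(psi,tilt);T2=down(psi+180,-tilt)
    if half and (r.inv()*T2).magnitude()<(r.inv()*T).magnitude(): T=T2
    rv=(r.inv()*T).as_rotvec();sh=r.inv().apply(t-p)
    n=int(np.ceil(max(np.abs(sh).max()/.2,np.abs(rv).max()/np.deg2rad(30),.001)))
    for k in range(n):
        rk=r*R.from_rotvec(rv*k/n)
        print('leg',k+1,'/',n,np.round(np.r_[rk.inv().apply((t-p)/n)/.2,rv/n/np.deg2rad(30)],3),'minrows',int(np.ceil(max(np.linalg.norm((t-p)/n)/.05,np.linalg.norm(rv)/n/np.deg2rad(8.59)))))
def st():
    s=ctrl.state();X=R.from_quat(s['eef_rot']).as_matrix()
    print('t %.1f pos'%s['clock'],np.round(s['tool_pos']*1000,1),'psi %.1f'%np.rad2deg(np.arctan2(X[1,0],X[0,0])),'z',np.round(X[:,2],3),'F',np.round(s['wrist_force'],1),'open %.3f'%s['opening'],'j',np.round(s['joints'],2))
E
python3 - <<'E'
from h import *
st();plan(444.1,-400.6,150,23.2)
E
```

```text
t 0.1 pos [ 154.4 -605.3  190.1] psi 14.3 z [-0.     0.001 -1.   ] F [ 0.   0.7 -0.2] open 0.997 j [ 1.3   0.33 -0.06  1.46  0.02  1.35 -0.09]
leg 1 / 2 [ 0.828 -0.317  0.1   -0.001 -0.    -0.148] minrows 4
leg 2 / 2 [ 0.85  -0.252  0.1   -0.001 -0.    -0.148] minrows 4
```

```bash
python3 -m creep '[[0.828,-0.317,0.1,0,0,-0.148,1],[0.828,-0.317,0.1,0,0,-0.148,1],[0.828,-0.317,0.1,0,0,-0.148,1],[0.828,-0.317,0.1,0,0,-0.148,1],[0.828,-0.317,0.1,0,0,-0.148,1]]'; python3 -m creep '[[0.85,-0.25,0.1,0,0,-0.148,0.7],[0.85,-0.25,0.1,0,0,-0.148,0.7],[0.85,-0.25,0.1,0,0,-0.148,0.7],[0.85,-0.25,0.1,0,0,-0.148,0.7],[0.85,-0.25,0.1,0,0,-0.148,0.7],[0.85,-0.25,0.1,0,0,-0.148,0.7]]'
python3 - <<'E'
from h import *
st();plan(444.1,-400.6,20,23.2)
p,d,cal=shot('wrist','w1');P=cloud(d,cal)
print(rect(P,(.35,.53,-.48,-.32),.04,.055))
plan(444.1,-400.6,20,23.2)
E
```

```text
clock: 0.65
tool_pos: [0.304, -0.4994, 0.1701]
eef_rot: [0.986, 0.167, 0.001, -0.001]
wrist_force: [-0.6, -1.2, 0.3]
opening: 0.996
clock: 1.25
tool_pos: [0.4437, -0.4017, 0.1503]
eef_rot: [0.98, 0.201, -0.0, -0.0]
wrist_force: [0.2, -0.8, -1.0]
opening: 0.704
t 1.2 pos [ 443.7 -401.7  150.3] psi 23.2 z [-0.001 -0.    -1.   ] F [ 0.2 -0.8 -1. ] open 0.704 j [ 0.89  0.31 -0.28  1.58  0.09  1.26 -0.57]
leg 1 / 1 [ 0.005 -0.004  0.652 -0.001  0.002  0.   ] minrows 3
(array([ 446.4, -399. ]), array([76.6, 40.1]), 23.1, np.int64(2773), np.float64(46.0))
leg 1 / 1 [ 0.01  -0.007  0.652  0.     0.002 -0.004] minrows 3
```

View pics/w1.png

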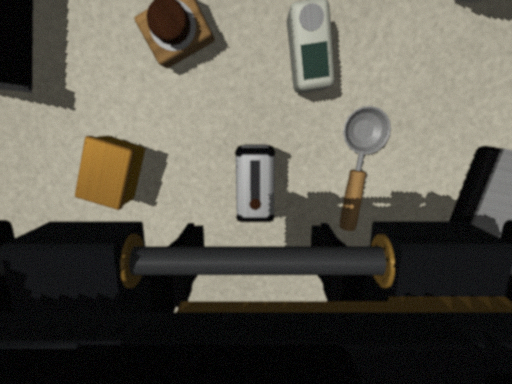

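The wrist picture shows the grinder at (255,182), squared up and centred between the fingers. Descending and gripping.

```bash
python3 -m creep '[[0.008,-0.005,0.3,0,0,0,0.7],[0.008,-0.005,0.5,0,0,0,0.7],[0.008,-0.005,0.65,0,0,0,0.7],[0.008,-0.005,0.65,0,0,0,0.7],[0.008,-0.005,0.65,0,0,0,0],[0.008,-0.005,0.65,0,0,0,0],[0.008,-0.005,0.65,0,0,0,0],[0.008,-0.005,0.65,0,0,0,0],[0.008,-0.005,0.65,0,0,0,0],[0.008,-0.005,0.65,0,0,0,0]]'
python3 -m creep '[[0,0,-0.2,0,0,0,0],[0,0,-0.45,0,0,0,0],[0,0,-0.7,0,0,0,0],[0,0,-0.7,0,0,0,0]]'
python3 - <<'E'
from h import *
st();c=case(-46,42);print(c);plan(*c,160,CYAW)
E
```

```text
clock: 2.3
tool_pos: [0.4455, -0.3998, 0.021]
eef_rot: [0.98, 0.201, 0.0, 0.0]
wrist_force: [0.3, -0.0, -0.5]
opening: 0.236
clock: 2.7
tool_pos: [0.4485, -0.4019, 0.1685]
eef_rot: [0.98, 0.201, 0.004, 0.005]
wrist_force: [-0.4, -0.7, 1.0]
opening: 0.011
t 2.7 pos [ 448.5 -401.9  168.5] psi 23.2 z [ 0.009 -0.008 -1.   ] F [-0.4 -0.7  1. ] open 0.011 j [ 0.89  0.3  -0.28  1.56  0.09  1.29 -0.58]
[469.46322741   1.23052692]
leg 1 / 2 [ 0.445 -0.906  0.014  0.01  -0.006  0.183] minrows 5
leg 2 / 2 [ 0.356 -0.944  0.017  0.01  -0.006  0.183] minrows 5
```

The gripper shut to 0: the grasp missed. Looking.

Run:
```python
from h import *
p,d,cal=shot('wrist','w2');P=cloud(d,cal)
print(rect(P,(.35,.53,-.48,-.32),.04,.055))
```

```text
(array([ 445.5, -399.5]), array([79.1, 39.3]), 23.9, np.int64(2480), np.float64(46.0))
```

View pics/w2.png

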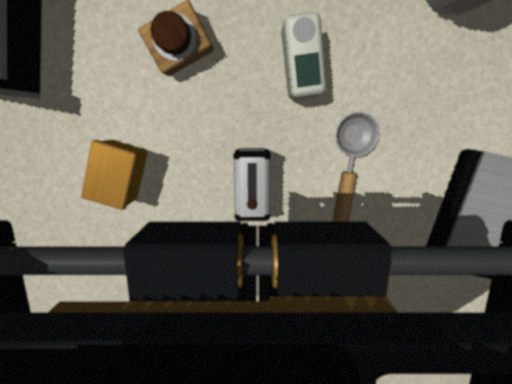

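Run:
```python
from h import *
s=ctrl.state();p,d,cal=shot('wrist')
K=np.array(cal['camera_matrix']);Rc=Rm(cal);t=s['tool_pos'];Z=R.from_quat(s['eef_rot']).as_matrix()
for off in (0,.019,.07):
    c=Rc.T@(t-Z[:,2]*off-np.array(cal['origin']));print(off,(K@c/c[2])[:2],c)
P=cloud(d,cal)
for v in (150,185,215,235,250,262,275,290,305,320): print(v,np.round(P[v,258],3),np.round(P[v,210],3))
print(t, cal['origin'],Rc)
```

```text
0 [255.93207174 223.48523718] [-0.00082262  0.01794683  0.20507645]
0.019 [255.79926518 233.73467913] [-0.00083105  0.02268342  0.18667633]
0.07 [255.2667598  274.83116709] [-0.00085368  0.03539743  0.13728652]
150 [ 0.483 -0.388  0.041] [ 0.457 -0.338 -0.   ]
185 [ 0.45  -0.402  0.048] [ 0.418 -0.353  0.001]
215 [ 0.419 -0.416  0.047] [ 0.382 -0.367  0.   ]
235 [ 0.457 -0.398  0.211] [ 0.477 -0.374  0.283]
250 [ 0.477 -0.388  0.281] [ 0.477 -0.376  0.29 ]
262 [ 0.475 -0.389  0.284] [ 0.474 -0.377  0.29 ]
275 [ 0.44  -0.405  0.22 ] [ 0.47  -0.378  0.29 ]
290 [ 0.31  -0.463  0.   ] [ 0.467 -0.38   0.291]
305 [ 0.47  -0.391  0.295] [ 0.465 -0.381  0.294]
320 [ 0.471 -0.391  0.302] [ 0.467 -0.381  0.303]
[ 0.44711901 -0.40101104  0.16473425] [ 0.50941033 -0.37395269  0.35907095] [[ 0.39372758 -0.89147892 -0.22415159]
 [-0.91920749 -0.38023835 -0.10235424]
 [ 0.00601562  0.2463415  -0.96916442]]
```

```bash
python3 -m creep '[[0,0,0,0,0,0,0.7],[0,0,0,0,0,0,0.7],[0,0,0,0,0,0,0.7],[0,0,0,0,0,0,0.7]]'
python3 - <<'E'
from h import *
st();plan(445.5,-399.5,18,23.5)
E
```

```text
clock: 3.2
tool_pos: [0.445, -0.3995, 0.1599]
eef_rot: [0.98, 0.201, -0.0, -0.0]
wrist_force: [0.0, 0.4, 1.0]
opening: 0.283
t 3.2 pos [ 445.  -399.5  159.9] psi 23.2 z [-0.001  0.001 -1.   ] F [0.  0.4 1. ] open 0.283 j [ 0.89  0.31 -0.28  1.57  0.09  1.28 -0.58]
leg 1 / 1 [ 0.002  0.002  0.709 -0.002  0.001 -0.01 ] minrows 3
```

```bash
python3 -m creep '[[0,0,0.1,0,0,0,0.7],[0,0,0.2,0,0,0,0.7],[0,0,0.3,0,0,0,0.7],[0,0,0.45,0,0,0,0.7],[0,0,0.6,0,0,0,0.7],[0,0,0.71,0,0,0,0.7],[0,0,0.71,0,0,0,0.7]]'
python3 - <<'E'
from h import *
st()
p,d,cal=shot('scene');cv2.imwrite('pics/s2.png',cv2.resize(p[150:320,0:220],None,fx=3.4,fy=3.4)[:,:,::-1]);shot('wrist','w3')
E
```

```text
clock: 3.9
tool_pos: [0.4432, -0.3981, 0.0152]
eef_rot: [0.98, 0.201, -0.002, -0.002]
wrist_force: [-0.9, -0.7, 0.5]
opening: 0.695
t 3.9 pos [ 443.2 -398.1   15.2] psi 23.2 z [-0.004  0.004 -1.   ] F [-0.9 -0.7  0.5] open 0.695 j [ 0.88  0.44 -0.27  1.71  0.14  1.01 -0.61]
```

View pics/s2.png

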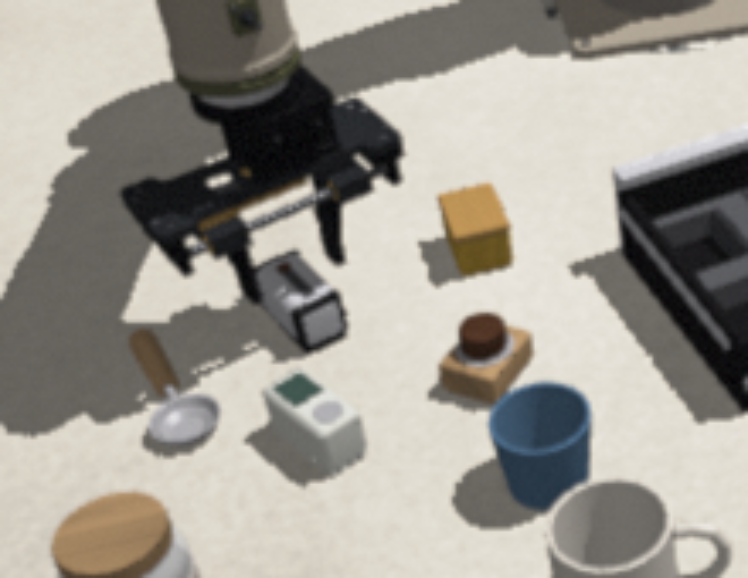

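View pics/w3.png

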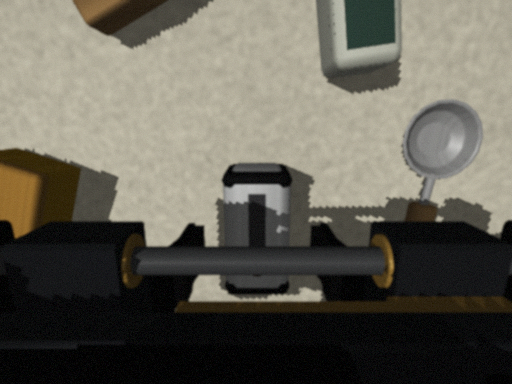

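The fingers straddle the grinder properly. Closing here and watching the opening.

```bash
python3 -m creep '[[0,0,0,0,0,0,0.3],[0,0,0,0,0,0,0.3],[0,0,0,0,0,0,0.3],[0,0,0,0,0,0,0.3]]'; python3 -m creep '[[0,0,0,0,0,0,0.3],[0,0,0,0,0,0,0.3],[0,0,0,0,0,0,0.3]]';python3 -m creep '[[0,0,0,0,0,0,0.3],[0,0,0,0,0,0,0.3],[0,0,0,0,0,0,0.3]]'
python3 - <<'E'
from h import *
st()
p,d,cal=shot('scene');cv2.imwrite('pics/s3.png',cv2.resize(p[150:320,0:220],None,fx=3.4,fy=3.4)[:,:,::-1])
E
```

```text
clock: 4.4
tool_pos: [0.4455, -0.3999, 0.0193]
eef_rot: [0.98, 0.201, 0.0, 0.0]
wrist_force: [0.4, 0.8, -0.2]
opening: 0.417
clock: 4.7
tool_pos: [0.4453, -0.3997, 0.0187]
eef_rot: [0.98, 0.201, 0.0, 0.0]
wrist_force: [-0.5, -0.4, -0.6]
opening: 0.305
clock: 5.0
tool_pos: [0.4453, -0.3997, 0.0186]
eef_rot: [0.98, 0.201, -0.0, -0.0]
wrist_force: [-0.6, -0.3, 0.9]
opening: 0.302
t 5.0 pos [ 445.3 -399.7   18.6] psi 23.2 z [-0.  0. -1.] F [-0.6 -0.3  0.9] open 0.302 j [ 0.88  0.44 -0.27  1.71  0.14  1.01 -0.61]
```

View pics/s3.png

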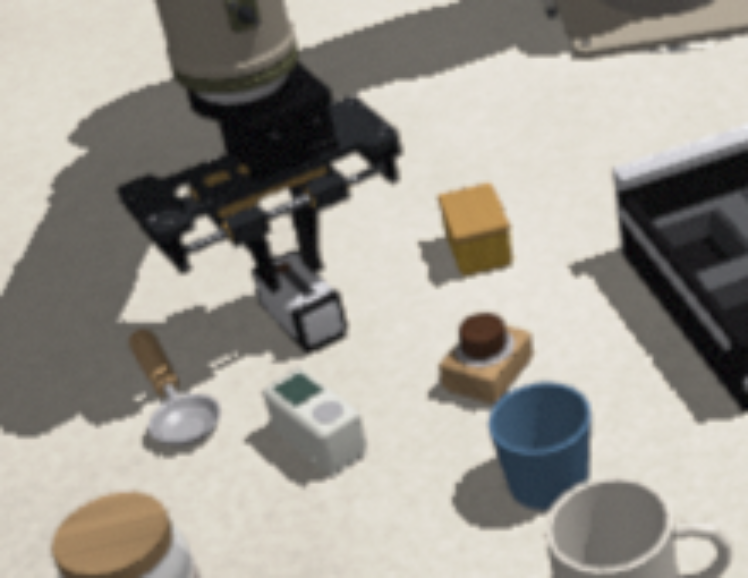

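Run:
```python
from h import *
p,d,cal=shot('wrist','w4');P=cloud(d,cal)
s=ctrl.state();T=R.from_quat(s['eef_rot']).as_matrix();L=(P-s['tool_pos'])@T*1000
m=(np.abs(L[...,0])<15)&(np.abs(L[...,1])<70)&(L[...,2]>-65)
for v in range(205,305,4):
    print(v,[tuple(np.round(L[v,u]).astype(int)) for u in (205,225,232,240,250,258,266,276,284,310) if not np.isnan(L[v,u,0])])
```

```text
205 [(np.int64(8), np.int64(-37), np.int64(19)), (np.int64(20), np.int64(-18), np.int64(-25)), (np.int64(21), np.int64(-14), np.int64(-27)), (np.int64(21), np.int64(-9), np.int64(-27)), (np.int64(21), np.int64(-3), np.int64(-28)), (np.int64(21), np.int64(1), np.int64(-28)), (np.int64(21), np.int64(6), np.int64(-28)), (np.int64(21), np.int64(12), np.int64(-27)), (np.int64(21), np.int64(16), np.int64(-26)), (np.int64(8), np.int64(39), np.int64(18))]
209 [(np.int64(5), np.int64(-38), np.int64(19)), (np.int64(18), np.int64(-18), np.int64(-26)), (np.int64(19), np.int64(-14), np.int64(-27)), (np.int64(19), np.int64(-9), np.int64(-28)), (np.int64(19), np.int64(-3), np.int64(-28)), (np.int64(19), np.int64(1), np.int64(-28)), (np.int64(18), np.int64(6), np.int64(-27)), (np.int64(19), np.int64(12), np.int64(-29)), (np.int64(18), np.int64(17), np.int64(-26)), (np.int64(5), np.int64(40), np.int64(18))]
213 [(np.int64(2), np.int64(-37), np.int64(17)), (np.int64(15), np.int64(-18), np.int64(-24)), (np.int64(16), np.int64(-14), np.int64(-28)), (np.int64(16), np.int64(-9), np.int64(-28)), (np.int64(
[... 9555 characters left out ...]
3), np.int64(18)), (np.int64(-69), np.int64(2), np.int64(19)), (np.int64(-69), np.int64(8), np.int64(19)), (np.int64(-68), np.int64(16), np.int64(17)), (np.int64(-68), np.int64(22), np.int64(18)), (np.int64(10), np.int64(19), np.int64(-103))]
301 [(np.int64(10), np.int64(-17), np.int64(-105)), (np.int64(-6), np.int64(-13), np.int64(-82)), (np.int64(-72), np.int64(-19), np.int64(18)), (np.int64(-71), np.int64(-13), np.int64(17)), (np.int64(-72), np.int64(-5), np.int64(18)), (np.int64(-71), np.int64(1), np.int64(18)), (np.int64(-72), np.int64(8), np.int64(19)), (np.int64(-72), np.int64(16), np.int64(18)), (np.int64(-71), np.int64(22), np.int64(18)), (np.int64(9), np.int64(19), np.int64(-105))]
```

View pics/w4.png

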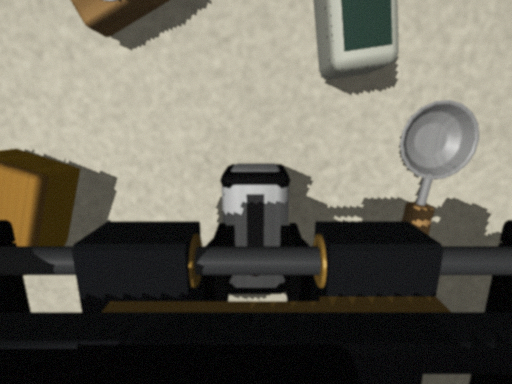

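```bash
python3 -m creep '[[0,0,-0.05,0,0,0,0.3],[0,0,-0.1,0,0,0,0.3],[0,0,-0.2,0,0,0,0.3],[0,0,-0.3,0,0,0,0.3],[0,0,-0.3,0,0,0,0.3]]'
python3 - <<'E'
from h import *
st()
p,d,cal=shot('scene');cv2.imwrite('pics/s4.png',cv2.resize(p[150:320,0:220],None,fx=3.4,fy=3.4)[:,:,::-1])
p,d,cal=shot('top','t4');P=cloud(d,cal);print(rect(P,(.38,.52,-.46,-.33),.04,.055))
E
```

```text
clock: 5.6
tool_pos: [0.4471, -0.4011, 0.0828]
eef_rot: [0.98, 0.201, 0.002, 0.002]
wrist_force: [0.8, -0.6, 0.4]
opening: 0.3
t 5.6 pos [ 447.1 -401.1   82.8] psi 23.2 z [ 0.004 -0.004 -1.   ] F [ 0.8 -0.6  0.4] open 0.300 j [ 0.88  0.37 -0.28  1.65  0.11  1.13 -0.59]
(array([ 464.8, -389.6]), array([40.1, 39.2]), 84.6, np.int64(138), np.float64(46.2))
```

View pics/s4.png

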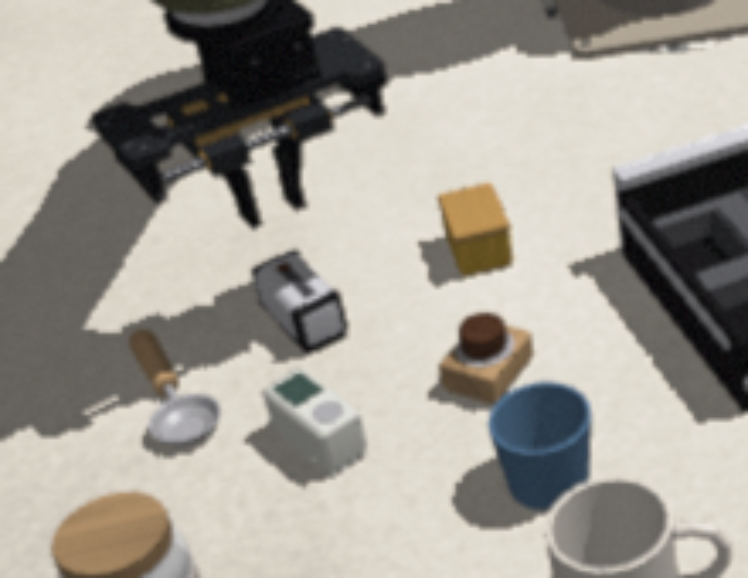

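View pics/t4.png

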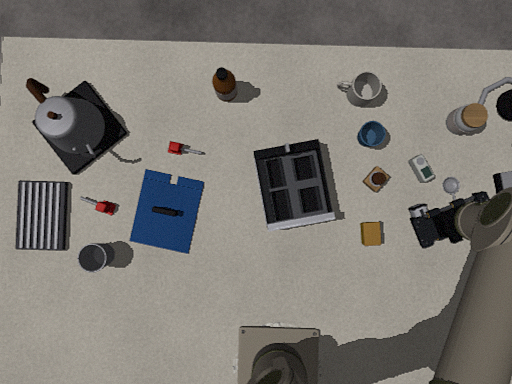

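```bash
python3 -m creep '[[0,0,0.1,0,0,0,0.3],[0,0,0.16,0,0,0,0.3],[0,0,0.17,0,0,0,0.3],[0,0,0.17,0,0,0,0.3]]';python3 -m creep '[[0,0,0.02,0,0,0,0.3],[0,0,0.02,0,0,0,0.3]]';  python3 - <<'E'
from h import *
st()
shot('wrist');shot('scene')
for l in ('grinder_mid','meter_mid','tin_mid','tamper_mid'):
  for c in ('wrist','scene'):
    print(l,c,[(round(x['score'],2),np.round(Rm(ctrl.get_calibration(c))@np.array(x['point'])+ctrl.get_calibration(c)['origin'],3)) for x in ctrl.spot_in(l,c)])
E
```

```text
clock: 6.1
tool_pos: [0.4449, -0.3993, 0.044]
eef_rot: [0.98, 0.201, -0.0, -0.001]
wrist_force: [0.2, -0.5, 0.7]
opening: 0.303
clock: 6.3
tool_pos: [0.4454, -0.3997, 0.0407]
eef_rot: [0.98, 0.201, 0.0, 0.0]
wrist_force: [0.6, -0.3, 0.3]
opening: 0.296
t 6.3 pos [ 445.4 -399.7   40.7] psi 23.2 z [ 0. -0. -1.] F [ 0.6 -0.3  0.3] open 0.296 j [ 0.88  0.41 -0.28  1.69  0.13  1.05 -0.6 ]
grinder_mid wrist [(0.59, array([ 0.462, -0.392,  0.05 ]))]
grinder_mid scene [(0.79, array([ 0.47 , -0.394,  0.039]))]
meter_mid wrist [(0.71, array([ 0.572, -0.401,  0.047]))]
meter_mid scene [(0.95, array([ 0.603, -0.393,  0.041])), (0.38, array([0.633, 0.306, 0.017])), (0.28, array([0.453, 0.333, 0.002]))]
tin_mid wrist [(0.9, array([ 0.41 , -0.265,  0.053]))]
tin_mid scene [(0.84, array([ 0.423, -0.256,  0.044])), (0.59, array([0.636, 0.305, 0.017]))]
tamper_mid wrist [(0.61, array([ 0.529, -0.276,  0.029]))]
tamper_mid scene [(0.69, array([ 0.564, -0.269,  0.032]))]
```

```bash
python3 -m creep '[[0,0,-0.2,0,0,0,0.7],[0,0,-0.4,0,0,0,0.7],[0,0,-0.6,0,0,0,0.7],[0,0,-0.6,0,0,0,0.7],[0,0,-0.6,0,0,0,0.7],[0,0,-0.6,0,0,0,0.7]]'
python3 - <<'E'
from h import *
st();s=ctrl.state();p,d,cal=shot('scene')
K=np.array(cal['camera_matrix']);Rc=Rm(cal)
T=R.from_quat(s['eef_rot']).as_matrix();h=s['opening']*.0435
img=p.copy()
for y in (-h,0,h):
  for z in (0,-.03):
    c=Rc.T@(s['tool_pos']+T@[0,y,z]-cal['origin']);q=(K@c/c[2])[:2];print(y,z,q);cv2.circle(img,tuple(int(round(a)) for a in q),0,(255,0,0),-1)
u,v=int(q[0]),int(q[1]);cv2.imwrite('pics/s5.png',cv2.resize(img[v-60:v+60,max(u-80,0):u+80],None,fx=5,fy=5,interpolation=cv2.INTER_NEAREST)[:,:,::-1])
E
```

```text
clock: 7.4
tool_pos: [0.4447, -0.3993, 0.1595]
eef_rot: [0.98, 0.201, -0.001, -0.001]
wrist_force: [0.2, 0.8, -0.2]
opening: 0.685
t 7.4 pos [ 444.7 -399.3  159.5] psi 23.2 z [-0.001  0.001 -1.   ] F [ 0.2  0.8 -0.2] open 0.685 j [ 0.89  0.31 -0.28  1.57  0.09  1.28 -0.58]
-0.02981095836583399 0 [ 87.57384172 192.63349338]
-0.02981095836583399 -0.03 [ 85.2335156  182.94319297]
0 0 [ 76.52973375 197.06530332]
0 -0.03 [ 73.98517517 187.30204288]
0.02981095836583399 0 [ 65.16397568 201.62618589]
0.02981095836583399 -0.03 [ 62.40411558 191.78982496]
```

View pics/s5.png

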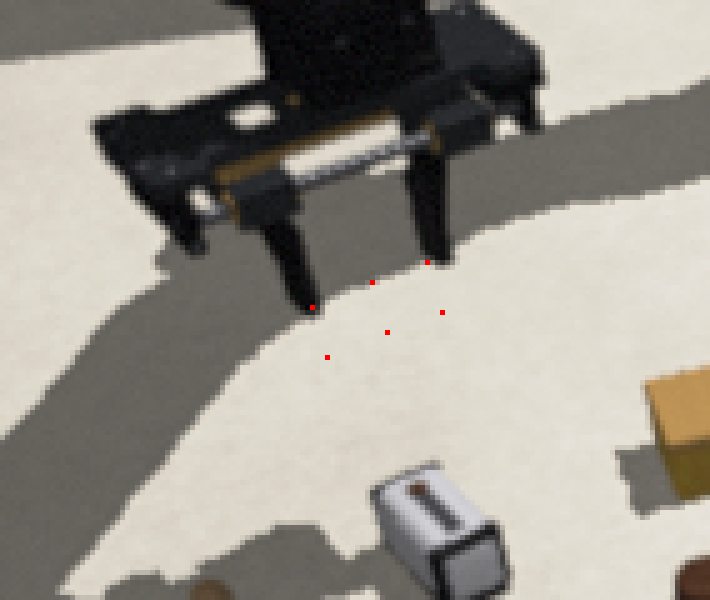

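The picture shows the fingertips at (310,310) and (437,260). That is about 30 mm short of where the reported TCP projects, so the fingers only hovered over the grinder. I'll put this offset into my planner.

```bash
sed -i 's|T=down(psi,tilt);T2=|OFF=.030;T=down(psi,tilt);T2=|; s|rv=(r.inv()\*T).as_rotvec();sh|t=t+OFF*T.apply([0,0,1]);rv=(r.inv()*T).as_rotvec();sh|; s|pos.,np.round(s\[.tool_pos.\]\*1000,1)|tip",np.round(s["tool_pos"]*1000-30*X[:,2],1)|; s|print(.t %.1f |print("t %.1f |' h.py; grep -n 'tip' h.py
python3 - <<'E'
from h import *
st();plan(445.5,-399.5,20,23.5)
E
```

```text
Traceback (most recent call last):
  File "h.py", line 39
    print("t %.1f pos'%s['clock'],np.round(s['tool_pos']*1000,1),'psi %.1f'%np.rad2deg(np.arctan2(X[1,0],X[0,0])),'z',np.round(X[:,2],3),'F',np.round(s['wrist_force'],1),'open %.3f'%s['opening'],'j',np.round(s['joints'],2))
          ^
SyntaxError: unterminated string literal (detected at line 39)
```

```bash
python3 - <<'E'
L=open('h.py').read().split('\n')
L[38]="""    print('t %.1f tip'%s['clock'],np.round(s['tool_pos']*1000-30*X[:,2],1),'psi %.1f'%np.rad2deg(np.arctan2(X[1,0],X[0,0])),'z',np.round(X[:,2],3),'F',np.round(s['wrist_force'],1),'open %.3f'%s['opening'],'j',np.round(s['joints'],2))"""
open('h.py','w').write('\n'.join(L))
E
python3 - <<'E'
from h import *
st();plan(445.5,-399.5,20,23.5)
E
```

```text
t 7.5 tip [ 444.7 -399.3  189.2] psi 23.2 z [-0.002  0.001 -1.   ] F [-0.2  0.3 -0.8] open 0.691 j [ 0.89  0.31 -0.28  1.57  0.09  1.28 -0.58]
leg 1 / 1 [ 0.004  0.005  0.846 -0.004  0.002 -0.01 ] minrows 4
```

```bash
python3 -m creep '[[0,0,0.2,0,0,0,0.7],[0,0,0.4,0,0,0,0.7],[0,0,0.6,0,0,0,0.7],[0,0,0.75,0,0,0,0.7],[0,0,0.83,0,0,0,0.7],[0,0,0.845,0,0,0,0.7],[0,0,0.845,0,0,0,0.7]]'; python3 -m creep '[[0,0,0,0,0,0,0],[0,0,0,0,0,0,0],[0,0,0,0,0,0,0],[0,0,0,0,0,0,0],[0,0,0,0,0,0,0],[0,0,0,0,0,0,0]]'
python3 - <<'E'
from h import *
st();shot('wrist','w5')
E
```

```text
clock: 8.15
tool_pos: [0.4455, -0.3998, -0.008]
eef_rot: [0.98, 0.201, 0.0, 0.0]
wrist_force: [1.2, 0.2, 0.4]
opening: 0.702
clock: 8.75
tool_pos: [0.4456, -0.3998, -0.0076]
eef_rot: [0.98, 0.201, 0.0, 0.0]
wrist_force: [-2.8, 1.8, 6.1]
opening: 0.456
t 8.8 tip [ 445.6 -399.8   22.4] psi 23.2 z [ 0.001 -0.    -1.   ] F [-2.8  1.8  6.1] open 0.456 j [ 0.87  0.47 -0.27  1.72  0.15  0.97 -0.62]
```

Gripped: the opening of 0.456 is 40 mm. Lifting and carrying it to its cutout.

```bash
python3 -m creep '[[0,0,-0.1,0,0,0,0],[0,0,-0.25,0,0,0,0],[0,0,-0.4,0,0,0,0],[0,0,-0.6,0,0,0,0],[0,0,-0.7,0,0,0,0],[0,0,-0.7,0,0,0,0]]'
python3 - <<'E'
from h import *
st();c=case(-46,42);plan(*c,140,CYAW)
E
```

```text
clock: 9.4
tool_pos: [0.4467, -0.4009, 0.1349]
eef_rot: [0.98, 0.201, 0.002, 0.002]
wrist_force: [0.7, 0.1, -2.8]
opening: 0.458
t 9.4 tip [ 446.6 -400.8  164.9] psi 23.2 z [ 0.004 -0.004 -1.   ] F [ 0.7  0.1 -2.8] open 0.458 j [ 0.89  0.32 -0.29  1.6   0.1   1.23 -0.58]
leg 1 / 2 [ 0.448 -0.902  0.059  0.005 -0.003  0.183] minrows 5
leg 2 / 2 [ 0.36  -0.941  0.06   0.005 -0.003  0.183] minrows 5
```

```bash
python3 -m creep '[[0.09,-0.18,0,0,0,0.04,0],[0.18,-0.36,0,0,0,0.08,0],[0.27,-0.54,0,0,0,0.12,0],[0.36,-0.72,0,0,0,0.16,0],[0.45,-0.9,0.05,0,0,0.18,0],[0.45,-0.9,0.05,0,0,0.18,0]]'
python3 -m creep '[[0.07,-0.19,0,0,0,0.04,0],[0.14,-0.38,0,0,0,0.08,0],[0.21,-0.57,0,0,0,0.12,0],[0.29,-0.76,0,0,0,0.16,0],[0.36,-0.94,0.06,0,0,0.18,0],[0.36,-0.94,0.06,0,0,0.18,0],[0.36,-0.94,0.06,0,0,0.18,0]]'
python3 - <<'E'
from h import *
c=case(-46,42);st();plan(*c,52,CYAW)
p,d,cal=shot('wrist','w6');P=cloud(d,cal)
E
```

```text
clock: 10.0
tool_pos: [0.4565, -0.1924, 0.1192]
eef_rot: [0.987, 0.158, -0.001, -0.002]
wrist_force: [-0.0, 0.6, -2.2]
opening: 0.464
clock: 10.7
tool_pos: [0.4673, 0.0025, 0.1082]
eef_rot: [0.994, 0.109, -0.001, -0.0]
wrist_force: [0.2, -1.0, -2.2]
opening: 0.459
t 10.7 tip [467.4   2.4 138.2] psi 12.5 z [-0.002  0.    -1.   ] F [ 0.2 -1.  -2.2] open 0.459 j [ 0.47  0.09 -0.59  1.94  0.06  1.13 -1.5 ]
leg 1 / 1 [ 0.01   0.009  0.431 -0.001  0.004  0.01 ] minrows 2
```

View pics/w6.png

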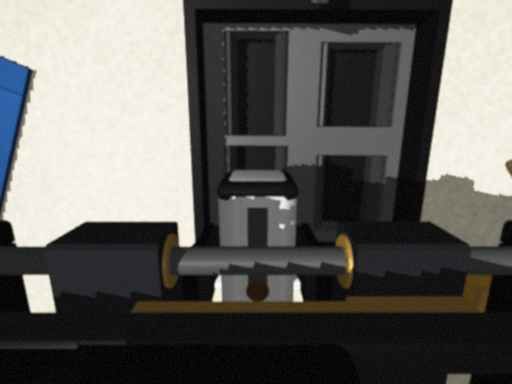

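```bash
python3 -m creep '[[0.01,0.008,0.15,0,0,0.01,0],[0.01,0.008,0.3,0,0,0.01,0],[0.01,0.008,0.38,0,0,0.01,0],[0.01,0.008,0.42,0,0,0.01,0],[0.01,0.008,0.43,0,0,0.01,0],[0.01,0.008,0.43,0,0,0.01,0]]'
python3 - <<'E'
from h import *
st();p,d,cal=shot('top');cv2.imwrite('pics/t6.png',cv2.resize(p[120:250,230:350],None,fx=4.5,fy=4.5)[:,:,::-1])
p,d,cal=shot('scene');cv2.imwrite('pics/s6.png',cv2.resize(p[170:270,160:290],None,fx=5.5,fy=5.5)[:,:,::-1])
E
```

```text
clock: 11.35
tool_pos: [0.4698, 0.0009, 0.0247]
eef_rot: [0.994, 0.105, -0.001, -0.0]
wrist_force: [-12.2, 4.7, 17.3]
opening: 0.461
t 11.3 tip [469.9   0.9  54.7] psi 12.1 z [-0.002 -0.    -1.   ] F [-12.2   4.7  17.3] open 0.461 j [ 0.44  0.22 -0.58  2.01  0.15  0.95 -1.58]
```

View pics/s6.png

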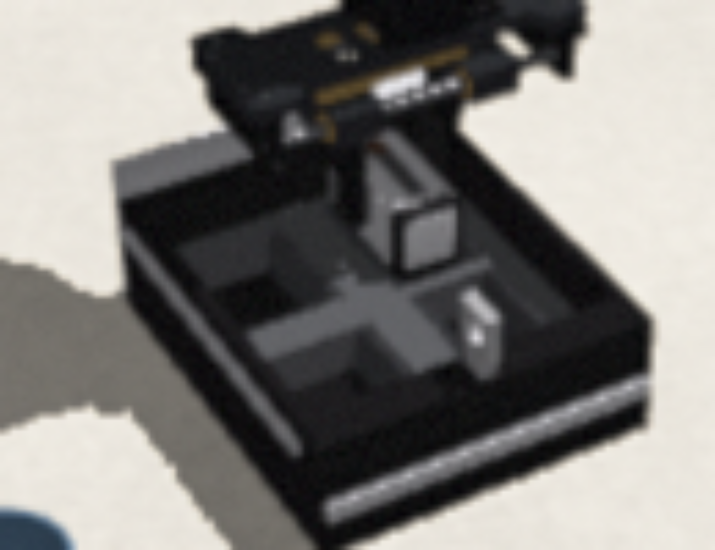

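Run:
```python
from h import *
a=np.deg2rad(CYAW);M=np.array([[np.cos(a),np.sin(a)],[-np.sin(a),np.cos(a)]])
for cam in('wrist','scene','top'):
    p,d,cal=shot(cam);P=cloud(d,cal);X=P.copy()*1000;L=(X[...,:2]-[CX,CY])@M.T
    # foam-top points
    m=(np.abs(X[...,2]-38)<3)&(np.abs(L[...,0])<90)&(np.abs(L[...,1])<82)
    print(cam,m.sum())
    # grinder top & front
    g=(X[...,2]>60)&(X[...,2]<90)&(np.abs(L[...,1]-42)<18)&(L[...,0]>-40)&(L[...,0]<20)
    if g.sum(): print(' grinder x max',np.percentile(L[g][:,0],[90,98,100]),'y',np.percentile(L[g][:,1],[2,98]),'z',np.percentile(X[g][:,2],[2,50,98]))
    if cam!='top':
        g=m&(np.abs(L[...,0])<12)&(np.abs(L[...,1]-42)<18)
        if g.sum(): print(' partition x',np.percentile(L[g][:,0],[0,5,95,100]))
        # eyelet
        g=(X[...,2]>100)&(X[...,2]<110)&(L[...,0]>85)&(L[...,0]<125)&(np.abs(L[...,1])<20)
        if g.sum(): print(' eyelet',L[g].mean(0),L[g].min(0),L[g].max(0))
```

```text
wrist 32713
 grinder x max [-7.10251293 -5.71334439 -5.35310174] y [24.77801532 58.83628395] z [65.79703837 78.48966492 80.4298932 ]
 partition x [-0.79417974 -0.5296411   7.09398745 11.65664836]
scene 627
 grinder x max [-4.69052635 -3.49625264 -0.75008897] y [24.42023781 59.01332948] z [61.03042541 75.82020063 80.38125906]
 partition x [-10.57558005  -9.5277829    9.493722    11.02310891]
 eyelet [107.99840891   3.59405075] [96.29108864  0.48481625] [119.77041838   8.07228208]
top 638
```

```bash
python3 -m creep '[[-0.01,0,-0.01,0,0,0,0],[-0.01,0,-0.01,0,0,0,0]]';python3 -m creep '[[0,0,0,0,0,0,0.56],[0,0,0,0,0,0,0.56],[0,0,0,0,0,0,0.56]]';python3 -m creep '[[0,0,-0.1,0,0,0,0.56],[0,0,-0.2,0,0,0,0.56],[0,0,-0.4,0,0,0,0.56],[0,0,-0.5,0,0,0,0.56],[0,0,-0.5,0,0,0,0.2],[0,0,-0.5,0,0,0,0]]'
python3 - <<'E'
from h import *
st();a=np.deg2rad(CYAW);M=np.array([[np.cos(a),np.sin(a)],[-np.sin(a),np.cos(a)]])
p,d,cal=shot('wrist','w7');P=cloud(d,cal);X=P*1000;L=(X[...,:2]-[CX,CY])@M.T
m=(np.abs(X[...,2]-38)<4)&(np.abs(L[...,0])<100)&(np.abs(L[...,1])<90)
print('foam x',np.percentile(L[m][:,0],[0,1,99,100]),'y',np.percentile(L[m][:,1],[0,1,99,100]))
print(rect(P,(.38,.56,-.05,.06),.06,.085),case(-46,42))
p,d,cal=shot('scene');cv2.imwrite('pics/s7.png',cv2.resize(p[170:270,160:290],None,fx=5.5,fy=5.5)[:,:,::-1])
E
```

```text
clock: 11.8
tool_pos: [0.4688, 0.0005, 0.0262]
eef_rot: [0.994, 0.105, 0.0, -0.0]
wrist_force: [-4.3, 4.6, 2.9]
opening: 0.452
clock: 12.1
tool_pos: [0.4689, -0.0, 0.0257]
eef_rot: [0.994, 0.105, 0.0, 0.0]
wrist_force: [-0.3, 0.3, 0.0]
opening: 0.549
clock: 12.7
tool_pos: [0.4688, 0.0001, 0.1256]
eef_rot: [0.994, 0.105, 0.0, 0.0]
wrist_force: [-0.1, 0.1, -0.2]
opening: 0.462
t 12.7 tip [4.687e+02 2.000e-01 1.556e+02] psi 12.1 z [ 0.001 -0.001 -1.   ] F [-0.1  0.1 -0.2] open 0.462 j [ 0.48  0.08 -0.59  1.92  0.05  1.16 -1.49]
foam x [-90.89309784 -87.16844861  93.89578577  94.47192513] y [-82.34924259 -81.58598228  86.19452886  86.80563761]
(array([480.5,  15.2]), array([117.4,  87.4]), 12.6, np.int64(4802), np.float64(68.8)) [469.46322741   1.23052692]
```

View pics/s7.png

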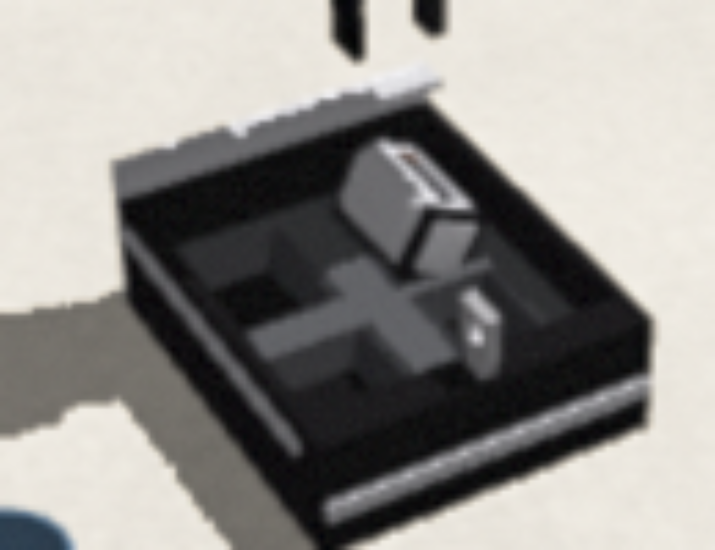

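View pics/w7.png

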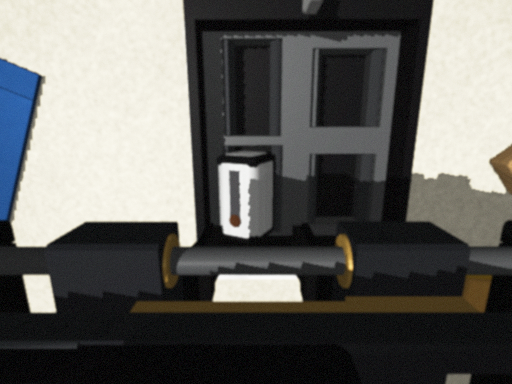

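The grinder sits rolled to the left: its right bottom edge caught on the foam. The wrist camera puts the case about 2 mm further in +x and +y than the top camera does. I'm refining the case pose and the tilted item's outline.

Run:
```python
from h import *
p,d,cal=shot('wrist');P=cloud(d,cal);X=P*1000
# yaw: foam boundary on right/left edges
for yaw in (11.2,11.7,12.2,12.7,13.2):
    a=np.deg2rad(yaw);M=np.array([[np.cos(a),np.sin(a)],[-np.sin(a),np.cos(a)]]);L=(X[...,:2]-[CX,CY])@M.T
    m=(np.abs(X[...,2]-38)<4)&(np.abs(L[...,0])<100)&(np.abs(L[...,1])<92)
    r=[];l=[];f=[]
    for x0 in range(-20,85,10):
        k=m&(np.abs(L[...,0]-x0)<5); r.append(L[k][:,1].min());l.append(L[k][:,1].max())
    for y0 in range(-70,75,10):
        k=m&(np.abs(L[...,1]-y0)<5); f.append(L[k][:,0].max())
    print(yaw,'R',np.polyfit(range(len(r)),r,1).round(2),'L',np.polyfit(range(len(l)),l,1).round(2),'F',np.polyfit(range(len(f)),f,1).round(2),np.mean(r).round(1),np.mean(l).round(1),np.mean(f).round(1))
a=np.deg2rad(12.2);M=np.array([[np.cos(a),np.sin(a)],[-np.sin(a),np.cos(a)]]);L=(X[...,:2]-[CX,CY])@M.T
for x0 in (-70,-50,-30,-15):
    k=(np.abs(L[...,0]-x0)<3)&(L[...,1]<78)&(L[...,1]>5)&(X[...,2]>40)&(X[...,2]<100)
    o=np.argsort(L[k][:,1]);q=np.c_[L[k][:,1],X[k][:,2]][o];print(x0,[tuple(np.round(q[i])) for i in np.linspace(0,len(q)-1,8).astype(int)] if len(q) else None)
```

```text
11.2 R [  0.18 -82.6 ] L [ 0.17 86.39] F [-0.17 95.52] -81.7 87.3 94.3
11.7 R [  0.09 -82.39] L [ 0.09 86.52] F [-8.000e-02  9.489e+01] -81.9 87.0 94.3
12.2 R [  0.   -82.21] L [ 0.   86.67] F [-0.   94.29] -82.2 86.7 94.3
12.7 R [ -0.09 -82.03] L [-0.09 86.87] F [8.000e-02 9.371e+01] -82.5 86.4 94.3
13.2 R [ -0.17 -81.92] L [-0.18 87.09] F [ 0.18 93.09] -82.8 86.2 94.3
-70 [(np.float64(27.0), np.float64(44.0)), (np.float64(34.0), np.float64(59.0)), (np.float64(40.0), np.float64(69.0)), (np.float64(46.0), np.float64(71.0)), (np.float64(52.0), np.float64(70.0)), (np.float64(60.0), np.float64(67.0)), (np.float64(67.0), np.float64(62.0)), (np.float64(78.0), np.float64(40.0))]
-50 [(np.float64(27.0), np.float64(46.0)), (np.float64(34.0), np.float64(59.0)), (np.float64(40.0), np.float64(70.0)), (np.float64(46.0), np.float64(71.0)), (np.float64(53.0), np.float64(70.0)), (np.float64(59.0), np.float64(66.0)), (np.float64(67.0), np.float64(62.0)), (np.float64(74.0), np.float64(55.0))]
-30 [(np.float64(9.0), np.float64(40.0)), (np.float64(33.0), np.float64(60.0)), (np.float64(40.0), np.float64(70.0)), (np.float64(47.0), np.float64(72.0)), (np.float64(53.0), np.float64(70.0)), (np.float64(60.0), np.float64(68.0)), (np.float64(67.0), np.float64(63.0)), (np.float64(74.0), np.float64(56.0))]
-15 [(np.float64(24.0), np.float64(41.0)), (np.float64(33.0), np.float64(58.0)), (np.float64(40.0), np.float64(70.0)), (np.float64(47.0), np.float64(73.0)), (np.float64(53.0), np.float64(69.0)), (np.float64(60.0), np.float64(65.0)), (np.float64(67.0), np.float64(62.0)), (np.float64(76.0), np.float64(56.0))]
```

```bash
python3 -m creep '[[0,0,0,0,0,0,0.84],[0,0,0,0,0,0,0.84],[0,0,0,0,0,0,0.84],[0,0,0,0,0,0,0.84],[0,0,0,0,0,0,0.84],[0,0,0,0,0,0,0.84]]' ; python3 -m creep '[[0,0,0,0,0,0,0.84],[0,0,0,0,0,0,0.84],[0,0,0,0,0,0,0.84],[0,0,0,0,0,0,0.84],[0,0,0,0,0,0,0.84],[0,0,0,0,0,0,0.84]]'
python3 - <<'E'
from h import *
st();p,d,cal=shot('wrist');P=cloud(d,cal)
s=ctrl.state();T=R.from_quat(s['eef_rot']).as_matrix();L=(P-s['tool_pos'])@T*1000;L[...,2]+=30
for z in range(-2,-45,-4):
    for sg in (1,-1):
        k=(np.abs(L[...,2]-z)<2)&(sg*L[...,1]>20)&(sg*L[...,1]<70)&(np.abs(L[...,0])<14)
        if k.sum(): print(z,sg,k.sum(),'y',L[k][:,1].min().round(1),L[k][:,1].max().round(1),'x',L[k][:,0].max().round(1))
E
```

```text
clock: 13.45
tool_pos: [0.4686, 0.0007, 0.1256]
eef_rot: [0.994, 0.105, 0.0, 0.0]
wrist_force: [-0.1, -0.3, 1.1]
opening: 0.779
clock: 14.05
tool_pos: [0.4686, 0.0006, 0.1257]
eef_rot: [0.994, 0.105, 0.0, 0.0]
wrist_force: [-0.1, 0.1, 0.2]
opening: 0.837
t 14.1 tip [468.6   0.7 155.7] psi 12.1 z [ 0. -0. -1.] F [-0.1  0.1  0.2] open 0.837 j [ 0.48  0.08 -0.59  1.92  0.05  1.16 -1.49]
-2 1 36 y 37.1 45.8 x 12.0
-2 -1 33 y -43.5 -35.5 x 12.4
-6 1 71 y 37.2 46.3 x 12.1
-6 -1 79 y -44.2 -35.2 x 12.1
-10 1 74 y 37.2 45.7 x 12.3
-10 -1 70 y -44.3 -35.4 x 12.3
-14 1 83 y 37.0 46.6 x 12.5
-14 -1 74 y -44.3 -35.4 x 12.2
-18 1 70 y 37.1 46.4 x 12.5
-18 -1 80 y -44.3 -35.4 x 12.3
-22 1 71 y 37.2 46.3 x 12.4
-22 -1 69 y -44.3 -35.4 x 12.5
-26 1 100 y 37.1 47.0 x 12.3
-26 -1 95 y -45.0 -35.3 x 12.2
-30 1 92 y 37.4 47.5 x 12.2
-30 -1 98 y -46.3 -36.1 x 12.3
-34 1 47 y 37.7 48.6 x 12.4
-34 -1 45 y -46.7 -36.2 x 12.5
-38 1 25 y 37.2 37.7 x -0.9
-38 -1 26 y -36.1 -35.5 x -0.5
-42 1 54 y 37.0 37.8 x 1.7
-42 -1 56 y -36.1 -35.3 x 1.7
```

The grinder is rolled about 31° about its long axis, left bottom corner down and top-right corner at case y≈42, z≈72. The wall leaves no room for a finger on its left. So I'll press the closed fingertips on that corner and drag it right to bring the grinder upright.

```bash
python3 - <<'E'
s=open('h.py').read()
s=s.replace('CX,CY,CYAW=523.3,-30.1,12.2','CX,CY,CYAW=523.9,-26.8,12.2').replace('OFF=.030','OFF=.031')
s+='''
def cstate():
    s=ctrl.state();X=R.from_quat(s['eef_rot']).as_matrix();t=s['tool_pos']*1000-31*X[:,2]
    a=np.deg2rad(CYAW);M=np.array([[np.cos(a),np.sin(a)],[-np.sin(a),np.cos(a)]])
    print('t %.1f case tip'%s['clock'],np.round(M@(t[:2]-[CX,CY]),1),'z %.1f'%t[2],'Fcase',np.round(np.r_[M@s['wrist_force'][:2],s['wrist_force'][2]],1),'open %.3f'%s['opening'])
'''
open('h.py','w').write(s)
E
python3 - <<'E'
from h import *
# old case y 44.9 -> new 41.8
c=case(-46,42);plan(*c,76,CYAW);cstate()
E
python3 -m creep '[[0,0,0,0,0,0,0],[0,0,0,0,0,0,0],[0,0,0,0,0,0,0],[0,0,0,0,0,0,0],[0,0,0,0,0,0,0],[0,0,0,0,0,0,0],[0,0,0,0,0,0,0],[0,0,0,0,0,0,0],[0,0,0,0,0,0,0],[0,0,0,0,0,0,0],[0,0,0,0,0,0,0]]'
```

```text
leg 1 / 1 [ 0.011 -0.017  0.403  0.    -0.    -0.004] minrows 2
t 14.1 case tip [-48.3  38.5] z 156.6 Fcase [-0.7  0.3 -0.5] open 0.835
clock: 15.2
tool_pos: [0.4686, 0.0006, 0.1256]
eef_rot: [0.994, 0.105, 0.0, 0.0]
wrist_force: [-0.2, -0.6, 0.0]
opening: 0.015
```

```bash
python3 -m creep '[[0.011,-0.017,0.2,0,0,0,0],[0.011,-0.017,0.35,0,0,0,0],[0.011,-0.017,0.4,0,0,0,0],[0.011,-0.017,0.4,0,0,0,0]]'; python3 -c "
from h import *
cstate()"
python3 -m creep '[[0,0,0.01,0,0,0,0],[0,0,0.02,0,0,0,0],[0,0,0.03,0,0,0,0],[0,0,0.03,0,0,0,0]]'; python3 -c "
from h import *
cstate()"
```

```text
clock: 15.6
tool_pos: [0.4694, 0.0045, 0.045]
eef_rot: [0.994, 0.105, -0.001, -0.0]
wrist_force: [-0.2, 0.7, 0.4]
opening: 0.006
t 15.6 case tip [-46.6  42.1] z 76.0 Fcase [-0.   0.7  0.4] open 0.006
clock: 16.0
tool_pos: [0.4718, 0.0042, 0.0418]
eef_rot: [0.994, 0.105, 0.002, 0.001]
wrist_force: [-2.8, -0.8, 12.8]
opening: 0.003
t 16.0 case tip [-44.4  41.3] z 72.8 Fcase [-2.9 -0.1 12.8] open 0.003
```

```bash
python3 -m creep '[[0,0.02,0.005,0,0,0,0],[0,0.04,0.01,0,0,0,0],[0,0.06,0.015,0,0,0,0],[0,0.06,0.015,0,0,0,0]]'; python3 -c "
from h import *
cstate()"
python3 -m creep '[[0,0.02,0.01,0,0,0,0],[0,0.04,0.025,0,0,0,0],[0,0.06,0.04,0,0,0,0],[0,0.06,0.04,0,0,0,0]]'; python3 -c "
from h import *
cstate();shot('wrist','w8')"
```

```text
clock: 16.4
tool_pos: [0.4745, -0.0064, 0.0386]
eef_rot: [0.994, 0.105, 0.002, -0.0]
wrist_force: [-0.2, 4.3, 9.3]
opening: 0.0
t 16.4 case tip [-44.1  30.4] z 69.6 Fcase [0.7 4.2 9.3] open 0.000
clock: 16.8
tool_pos: [0.4761, -0.0193, 0.0292]
eef_rot: [0.994, 0.105, 0.001, 0.0]
wrist_force: [1.7, 1.4, 3.7]
opening: 0.002
t 16.8 case tip [-45.2  17.4] z 60.2 Fcase [2.  1.  3.7] open 0.002
```

View pics/w8.png

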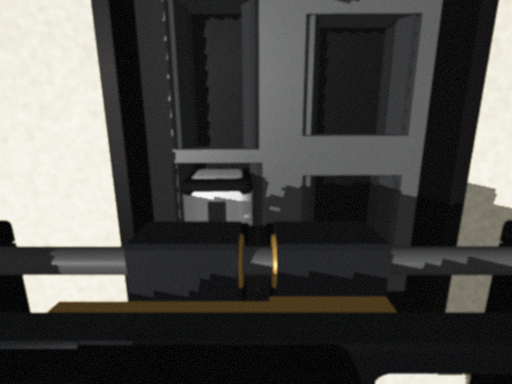

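Now the grinder looks upright, at (218,190) in its cutout. Raising up and checking its level.

```bash
python3 -m creep '[[0,0,-0.15,0,0,0,0],[0,0,-0.3,0,0,0,0],[0,0,-0.4,0,0,0,0],[0,0,-0.4,0,0,0,0]]'
cat >> h.py <<'E'
def wcase(cam='wrist'):
    """case-frame coords using wrist cam, corrected to robot frame"""
    p,d,cal=shot(cam);P=cloud(d,cal)*1000;s=ctrl.state();T=R.from_quat(s['eef_rot']).as_matrix()
    P=P-T@np.array([1,.9,0]) if cam=='wrist' else P
    a=np.deg2rad(CYAW);M=np.array([[np.cos(a),np.sin(a)],[-np.sin(a),np.cos(a)]])
    return np.dstack([(P[...,:2]-[CX,CY])@M.T,P[...,2]]),p
def prof(L,xs,y0,y1,zmin=40):
    for x0 in xs:
        k=(np.abs(L[...,0]-x0)<3)&(L[...,1]<y1)&(L[...,1]>y0)&(L[...,2]>zmin)&(L[...,2]<100)
        q=L[k];o=np.argsort(q[:,1]);print(x0,[(int(q[i,1]),int(q[i,2])) for i in o[np.linspace(0,len(q)-1,9).astype(int)]] if len(q) else None)
E
python3 - <<'E'
from h import *
cstate();L,p=wcase();cv2.imwrite('pics/w9.png',p[:,:,::-1]);prof(L,(-70,-50,-30,-12),8,80)
m=(np.abs(L[...,2]-38)<4)&(np.abs(L[...,0])<100)&(np.abs(L[...,1])<92)
print(L[m].min(0),L[m].max(0))
E
```

```text
clock: 17.25
tool_pos: [0.4762, -0.0193, 0.111]
eef_rot: [0.994, 0.105, 0.002, 0.001]
wrist_force: [0.5, -0.3, -0.4]
opening: -0.0
t 17.2 case tip [-45.2  17.5] z 142.0 Fcase [ 0.4 -0.4 -0.4] open -0.000
-70 [(21, 54), (21, 54), (21, 54), (21, 54), (21, 54), (21, 54), (21, 54), (21, 54), (21, 54)]
-50 [(21, 53), (25, 58), (30, 61), (35, 62), (40, 63), (44, 63), (49, 62), (54, 62), (60, 55)]
-30 [(21, 53), (25, 59), (30, 61), (35, 60), (39, 61), (44, 62), (49, 61), (54, 60), (60, 54)]
-12 [(20, 58), (25, 58), (30, 61), (35, 54), (39, 60), (44, 60), (49, 56), (54, 62), (60, 59)]
[-73.61926559 -84.4433226   34.00691358] [92.27154483 84.85242126 41.99669927]
```

View pics/w9.png

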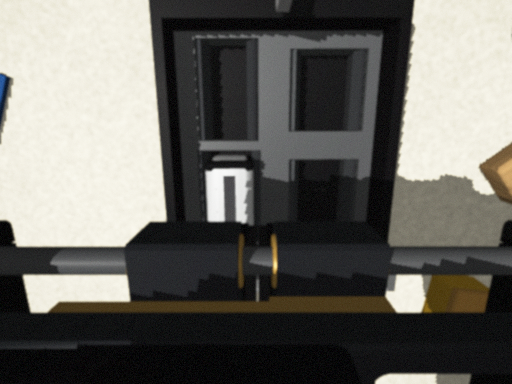

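It's upright at y≈40.5 with its top at about 62 mm, so nearly home (58). Pressing it down.

```bash
python3 -c "
from h import *
plan(*case(-46,41.5),66,CYAW)"
```

```text
leg 1 / 1 [-0.001 -0.12   0.371  0.002 -0.002 -0.004] minrows 2
```

```bash
python3 -m creep '[[0,-0.12,0.2,0,0,0,0],[0,-0.12,0.3,0,0,0,0],[0,-0.12,0.365,0,0,0,0],[0,-0.12,0.37,0,0,0,0]]'; python3 -m creep '[[0,0,0.01,0,0,0,0],[0,0,0.02,0,0,0,0],[0,0,0.03,0,0,0,0],[0,0,0.03,0,0,0,0]]'; python3 -c "
from h import *
cstate()"; python3 -m creep '[[0,0,0.01,0,0,0,0],[0,0,0.02,0,0,0,0],[0,0,0.03,0,0,0,0],[0,0,0.03,0,0,0,0]]'; python3 -c "
from h import *
cstate()"
```

```text
clock: 17.7
tool_pos: [0.4682, 0.0041, 0.0325]
eef_rot: [0.994, 0.105, -0.002, -0.0]
wrist_force: [-0.3, 0.7, -0.6]
opening: 0.007
clock: 18.1
tool_pos: [0.4707, 0.0047, 0.0294]
eef_rot: [0.994, 0.105, 0.001, 0.0]
wrist_force: [0.3, 1.6, 2.8]
opening: 0.006
t 18.1 case tip [-45.4  42. ] z 60.4 Fcase [0.7 1.5 2.8] open 0.006
clock: 18.5
tool_pos: [0.4707, 0.0051, 0.0263]
eef_rot: [0.994, 0.106, 0.0, 0.001]
wrist_force: [-21.0, 2.4, 51.7]
opening: 0.002
t 18.5 case tip [-45.2  42.5] z 57.3 Fcase [-20.    6.8  51.7] open 0.002
```

It bottomed out at about 57.5 mm with a stiff rise in force, so it is home. Backing off and checking.

```bash
python3 -m creep '[[0,0,-0.03,0,0,0,0],[0,0,-0.2,0,0,0,0.3],[0,0,-0.4,0,0,0,0.6],[0,0,-0.5,0,0,0,0.7],[0,0,-0.5,0,0,0,0.7]]'
python3 - <<'E'
from h import *
cstate();L,p=wcase();cv2.imwrite('pics/w10.png',p[:,:,::-1]);prof(L,(-50,-30,-12),8,80)
# meter from top
p,d,cal=shot('top');P=cloud(d,cal)
print(rect(P,(.52,.65,-.46,-.34),.04,.055));print(rect(P,(.33,.46,-.32,-.2),.04,.055));print(rect(P,(.48,.62,-.32,-.2),.022,.035))
E
```

```text
clock: 19.0
tool_pos: [0.4722, 0.0043, 0.1259]
eef_rot: [0.994, 0.105, 0.003, 0.001]
wrist_force: [0.4, 0.2, 0.1]
opening: 0.279
t 19.0 case tip [-44.1  41.4] z 156.9 Fcase [0.5 0.1 0.1] open 0.279
-50 [(21, 50), (27, 57), (31, 58), (37, 57), (41, 58), (46, 58), (51, 58), (56, 56), (60, 52)]
-30 [(11, 40), (26, 58), (31, 58), (37, 59), (41, 58), (46, 58), (51, 57), (56, 57), (61, 50)]
-12 [(21, 54), (27, 58), (32, 51), (37, 57), (41, 59), (46, 58), (51, 55), (56, 58), (71, 40)]
(array([ 585.2, -398. ]), array([75.2, 36.8]), 32.3, np.int64(329), np.float64(46.0))
(array([ 395.4, -256. ]), array([66.4, 49.1]), 4.8, np.int64(409), np.float64(48.0))
(array([ 551.8, -270.5]), array([60.3, 49. ]), -40.0, np.int64(220), np.float64(30.3))
```

Grinder's top now reads 58 mm, fully home. Next is the tin.

```bash
python3 -c "
from h import *
plan(396,-254,150,4.7)"
```

```text
leg 1 / 2 [-0.316  0.592  0.009  0.001 -0.001  0.123] minrows 3
leg 2 / 2 [-0.277  0.611  0.009  0.001 -0.001  0.123] minrows 3
```

```bash
python3 -m creep '[[-0.1,0.2,0,0,0,0.04,0.8],[-0.2,0.4,0,0,0,0.08,0.8],[-0.316,0.592,0.01,0,0,0.123,0.8],[-0.316,0.592,0.01,0,0,0.123,0.8]]'
python3 -m creep '[[-0.1,0.2,0,0,0,0.04,0.8],[-0.2,0.4,0,0,0,0.08,0.8],[-0.277,0.611,0.01,0,0,0.123,0.8],[-0.277,0.611,0.01,0,0,0.123,0.8],[-0.277,0.611,0.01,0,0,0.123,0.8],[-0.277,0.611,0.01,0,0,0.123,0.8]]'
cat >> h.py <<'E'
def wrect(x0,x1,y0,y1,lo,hi,name=None):
    p,d,cal=shot('wrist',name);P=cloud(d,cal);s=ctrl.state();T=R.from_quat(s['eef_rot']).as_matrix()
    return rect(P-T@np.array([1,.9,0])/1000,(x0,x1,y0,y1),lo,hi)
E
python3 - <<'E'
from h import *
st();r=wrect(.33,.46,-.32,-.2,.042,.056,'w11');print(r);plan(r[0][0],r[0][1],18,r[2])
E
```

```text
clock: 19.5
tool_pos: [0.4298, -0.1302, 0.1188]
eef_rot: [0.998, 0.069, -0.002, 0.0]
wrist_force: [0.0, -0.3, -0.8]
opening: 0.734
clock: 20.1
tool_pos: [0.3961, -0.2523, 0.1178]
eef_rot: [0.999, 0.042, -0.001, -0.001]
wrist_force: [0.8, 0.4, 0.3]
opening: 0.803
t 20.1 tip [ 396.1 -252.3  147.8] psi 4.8 z [-0.001  0.001 -1.   ] F [0.8 0.4 0.3] open 0.803 j [ 0.79  0.07 -0.33  1.93  0.02  1.14 -1.04]
(array([ 396.1, -253.2]), array([66.3, 48.1]), 5.3, np.int64(3675), np.float64(47.6))
leg 1 / 1 [-0.001  0.006  0.655 -0.001  0.001 -0.015] minrows 3
```

View pics/w11.png

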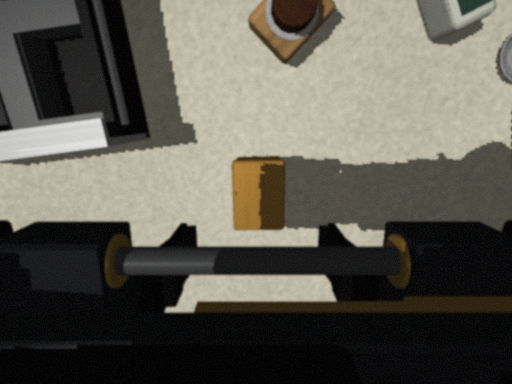

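The tin at (258,193) is squared up between the fingers. Descending and gripping.

```bash
python3 -m creep '[[0,0.006,0.2,0,0,-0.015,0.8],[0,0.006,0.4,0,0,-0.015,0.8],[0,0.006,0.55,0,0,-0.015,0.8],[0,0.006,0.64,0,0,-0.015,0.8],[0,0.006,0.645,0,0,-0.015,0.8],[0,0.006,0.645,0,0,-0.015,0.4],[0,0.006,0.645,0,0,-0.015,0],[0,0.006,0.645,0,0,-0.015,0],[0,0.006,0.645,0,0,-0.015,0],[0,0.006,0.645,0,0,-0.015,0],[0,0.006,0.645,0,0,-0.015,0],[0,0.006,0.645,0,0,-0.015,0]]'; python3 -c "
from h import *
st()"
python3 -m creep '[[0,0,-0.1,0,0,0,0],[0,0,-0.25,0,0,0,0],[0,0,-0.4,0,0,0,0],[0,0,-0.55,0,0,0,0],[0,0,-0.6,0,0,0,0],[0,0,-0.6,0,0,0,0]]'; python3 -c "
from h import *
st();plan(*case(-46,-42),140,CYAW)"
```

```text
clock: 21.35
tool_pos: [0.3968, -0.2549, -0.0095]
eef_rot: [0.999, 0.045, 0.001, 0.0]
wrist_force: [-1.9, 2.2, 7.6]
opening: 0.526
t 21.4 tip [ 396.7 -254.9   20.5] psi 5.2 z [ 0.001 -0.001 -1.   ] F [-1.9  2.2  7.6] open 0.526 j [ 0.77  0.24 -0.33  2.05  0.1   0.86 -1.09]
clock: 21.95
tool_pos: [0.3968, -0.2553, 0.1106]
eef_rot: [0.999, 0.045, 0.001, 0.001]
wrist_force: [-1.2, -0.4, -3.3]
opening: 0.528
t 21.9 tip [ 396.8 -255.3  140.6] psi 5.1 z [ 0.002 -0.002 -1.   ] F [-1.2 -0.4 -3.3] open 0.528 j [ 0.8   0.08 -0.34  1.94  0.03  1.12 -1.03]
leg 1 / 1 [ 0.533 -0.844  0.007  0.004 -0.003 -0.235] minrows 4
```

```bash
python3 -m creep '[[0.1,-0.17,-0.02,0,0,-0.05,0],[0.2,-0.34,-0.02,0,0,-0.1,0],[0.3,-0.5,-0.02,0,0,-0.15,0],[0.42,-0.68,-0.02,0,0,-0.2,0],[0.533,-0.844,0,0,0,-0.235,0],[0.533,-0.844,0,0,0,-0.235,0],[0.533,-0.844,0,0,0,-0.235,0],[0.533,-0.844,0,0,0,-0.235,0]]'
python3 - <<'E'
from h import *
cstate();L,p=wcase();cv2.imwrite('pics/w12.png',p[:,:,::-1])
m=(np.abs(L[...,2]-38)<4)&(np.abs(L[...,0])<100)&(np.abs(L[...,1])<92);print(L[m].min(0),L[m].max(0))
s=ctrl.state();k=(L[...,2]>150)&(L[...,2]<175)&(np.abs(L[...,0]+30)<40)&(np.abs(L[...,1]+42)<30);print(L[k].min(0),L[k].max(0))
plan(*case(-46,-42),55,CYAW)
E
```

```text
clock: 22.75
tool_pos: [0.4861, -0.0779, 0.1084]
eef_rot: [0.994, 0.106, -0.001, -0.0]
wrist_force: [-0.9, 0.2, -1.9]
opening: 0.525
t 22.8 case tip [-47.7 -42. ] z 139.4 Fcase [-0.8  0.4 -1.9] open 0.525
[-92.39348681 -83.96687031  34.0003121 ] [92.45247181 85.57302198 41.9996767 ]
[-69.9943188  -71.95728762 150.00224494] [-14.72454277 -12.01061879 173.22344706]
leg 1 / 1 [ 0.009 -0.001  0.424 -0.     0.003 -0.003] minrows 2
```

View pics/w12.png

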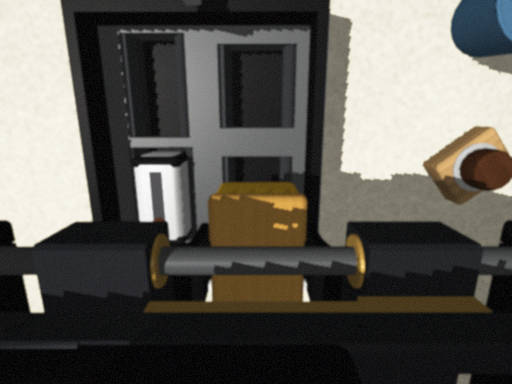

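```bash
python3 -m creep '[[0.009,-0.003,0.15,0,0,0,0],[0.009,-0.003,0.3,0,0,0,0],[0.009,-0.003,0.38,0,0,0,0],[0.009,-0.003,0.42,0,0,0,0],[0.009,-0.003,0.425,0,0,0,0],[0.009,-0.003,0.425,0,0,0,0]]'; python3 -c "
from h import *
cstate()"; python3 -m creep '[[0,0,0.015,0,0,0,0],[0,0,0.03,0,0,0,0],[0,0,0.03,0,0,0,0]]';python3 -c "
from h import *
cstate()"
```

```text
clock: 23.4
tool_pos: [0.4892, -0.0765, 0.0253]
eef_rot: [0.994, 0.106, 0.0, 0.0]
wrist_force: [0.6, 0.3, -2.1]
opening: 0.529
t 23.4 case tip [-44.5 -41.3] z 56.3 Fcase [ 0.6  0.1 -2.1] open 0.529
clock: 23.7
tool_pos: [0.4894, -0.0766, 0.019]
eef_rot: [0.994, 0.106, 0.001, 0.0]
wrist_force: [0.9, -1.9, -3.0]
opening: 0.525
t 23.7 case tip [-44.3 -41.3] z 50.0 Fcase [ 0.4 -2.1 -3. ] open 0.525
```

```bash
python3 -m creep '[[-0.006,0.002,0.015,0,0,0,0],[-0.006,0.002,0.025,0,0,0,0],[-0.006,0.002,0.025,0,0,0,0]]';python3 -c "
from h import *
cstate()"; python3 -m creep '[[0,0,0.015,0,0,0,0],[0,0,0.025,0,0,0,0],[0,0,0.025,0,0,0,0]]';python3 -c "
from h import *
cstate()"
```

```text
clock: 24.0
tool_pos: [0.4896, -0.0769, 0.0156]
eef_rot: [0.994, 0.106, 0.002, 0.001]
wrist_force: [-2.8, -0.7, 15.5]
opening: 0.529
t 24.0 case tip [-44.2 -41.7] z 46.6 Fcase [-2.9 -0.1 15.5] open 0.529
clock: 24.3
tool_pos: [0.4897, -0.0767, 0.0099]
eef_rot: [0.994, 0.106, 0.002, 0.0]
wrist_force: [2.1, 1.2, 5.5]
opening: 0.528
t 24.3 case tip [-44.1 -41.5] z 40.9 Fcase [2.3 0.7 5.5] open 0.528
```

The tin is well down in its foam. Releasing, then pressing from above.

```bash
python3 -m creep '[[0,0,0,0,0,0,0.6],[0,0,0,0,0,0,0.6],[0,0,-0.03,0,0,0,0.6],[0,0,-0.15,0,0,0,0.6],[0,0,-0.25,0,0,0,0.3],[0,0,-0.25,0,0,0,0],[0,0,-0.25,0,0,0,0],[0,0,-0.25,0,0,0,0],[0,0,-0.25,0,0,0,0],[0,0,-0.25,0,0,0,0],[0,0,-0.25,0,0,0,0],[0,0,-0.25,0,0,0,0]]';python3 -c "
from h import *
cstate();plan(*case(-45,-42),66,CYAW)
L,p=wcase();prof(L,(-50,-30,-18),-75,-10)"
```

```text
clock: 25.5
tool_pos: [0.4876, -0.0767, 0.0585]
eef_rot: [0.994, 0.106, -0.0, -0.0]
wrist_force: [0.2, -0.1, -0.7]
opening: 0.024
t 25.5 case tip [-46.  -41.1] z 89.5 Fcase [ 0.2 -0.2 -0.7] open 0.024
leg 1 / 1 [ 0.005  0.004  0.117 -0.     0.     0.   ] minrows 1
-50 [(-42, 66), (-42, 67), (-41, 67), (-41, 67), (-40, 67), (-40, 66), (-40, 68), (-40, 67), (-40, 66)]
-30 [(-74, 40), (-59, 66), (-53, 67), (-47, 67), (-42, 67), (-35, 66), (-29, 67), (-24, 67), (-18, 64)]
-18 [(-65, 63), (-59, 67), (-53, 66), (-47, 67), (-41, 66), (-35, 69), (-29, 67), (-23, 66), (-17, 64)]
```

```bash
python3 -m creep '[[0,0.004,0.06,0,0,0,0],[0,0.004,0.115,0,0,0,0],[0,0.004,0.12,0,0,0,0],[0,0.004,0.13,0,0,0,0],[0,0.004,0.14,0,0,0,0],[0,0.004,0.145,0,0,0,0],[0,0.004,0.145,0,0,0,0]]';python3 -c "
from h import *
cstate()";python3 -m creep '[[0,0,0.005,0,0,0,0],[0,0,0.01,0,0,0,0],[0,0,0.01,0,0,0,0]]';python3 -c "
from h import *
cstate()"
```

```text
clock: 26.25
tool_pos: [0.4884, -0.0775, 0.0302]
eef_rot: [0.994, 0.106, 0.0, 0.0]
wrist_force: [-0.7, -0.7, 5.0]
opening: 0.006
t 26.2 case tip [-45.4 -42.1] z 61.2 Fcase [-0.8 -0.6  5. ] open 0.006
clock: 26.55
tool_pos: [0.4886, -0.0775, 0.0284]
eef_rot: [0.994, 0.106, 0.001, 0.0]
wrist_force: [-1.4, 0.3, 6.8]
opening: 0.005
t 26.6 case tip [-45.2 -42.1] z 59.4 Fcase [-1.3  0.6  6.8] open 0.005
```

```bash
python3 -m creep '[[0,0,0.006,0,0,0,0],[0,0,0.011,0,0,0,0],[0,0,0.011,0,0,0,0]]';python3 -c "
from h import *
cstate()"
```

```text
clock: 26.85
tool_pos: [0.4886, -0.0774, 0.0266]
eef_rot: [0.994, 0.106, 0.001, 0.0]
wrist_force: [-4.2, 1.8, 12.7]
opening: 0.007
t 26.9 case tip [-45.2 -41.9] z 57.6 Fcase [-3.7  2.7 12.7] open 0.007
```

```bash
python3 -m creep '[[0,0,0.004,0,0,0,0],[0,0,0.005,0,0,0,0],[0,0,0.005,0,0,0,0]]';python3 -c "
from h import *
cstate()"; python3 -m creep '[[0,0,-0.04,0,0,0,0],[0,0,-0.2,0,0,0,0.3],[0,0,-0.4,0,0,0,0.6],[0,0,-0.5,0,0,0,0.7],[0,0,-0.5,0,0,0,0.7]]'
python3 - <<'E'
from h import *
cstate();L,p=wcase();prof(L,(-50,-30,-18),-75,-10);prof(L,(-40,-20),15,75)
p,d,cal=shot('top');P=cloud(d,cal)
print(rect(P,(.52,.65,-.46,-.34),.04,.055));print(rect(P,(.48,.62,-.32,-.2),.022,.035))
plan(552.2,-267.5,150,-40)
E
```

```text
clock: 27.15
tool_pos: [0.4886, -0.0774, 0.0265]
eef_rot: [0.994, 0.106, 0.0, 0.001]
wrist_force: [-9.6, 2.5, 26.4]
opening: 0.002
t 27.1 case tip [-45.2 -42. ] z 57.5 Fcase [-8.8  4.5 26.4] open 0.002
clock: 27.65
tool_pos: [0.4897, -0.0777, 0.1276]
eef_rot: [0.994, 0.106, 0.002, 0.001]
wrist_force: [-0.2, -0.0, -0.2]
opening: 0.285
t 27.6 case tip [-44.3 -42.5] z 158.6 Fcase [-0.2 -0.  -0.2] open 0.285
-50 [(-65, 58), (-59, 60), (-54, 59), (-47, 60), (-41, 58), (-36, 60), (-29, 61), (-24, 60), (-18, 57)]
-30 [(-65, 56), (-60, 59), (-53, 59), (-47, 59), (-42, 59), (-36, 58), (-29, 60), (-23, 61), (-18, 57)]
-18 [(-65, 56), (-59, 60), (-53, 59), (-47, 59), (-42, 60), (-36, 59), (-30, 59), (-24, 60), (-18, 57)]
-40 [(21, 40), (23, 56), (28, 57), (33, 58), (38, 59), (42, 59), (48, 58), (53, 59), (59, 55)]
-20 [(21, 40), (23, 54), (28, 58), (33, 58), (38, 57), (43, 58), (48, 57), (52, 58), (60, 53)]
(array([ 585.6, -398.2]), array([75.9, 35.8]), 30.0, np.int64(326), np.float64(46.4))
(array([ 563.3, -289.2]), array([58.3, 30.2]), 15.1, np.int64(64), np.float64(29.7))
leg 1 / 2 [ 0.057  0.498  0.014  0.    -0.     0.87 ] minrows 4
leg 2 / 2 [ 0.27   0.422  0.014  0.    -0.     0.87 ] minrows 4
```

Tin home: it bottomed at 57.5 mm. The tamper reading changed, so I'm looking at it.

Run:
```python
from h import *
shot('top','t13');shot('scene','s13')
```

```text
(no output)
```

View pics/t13.png

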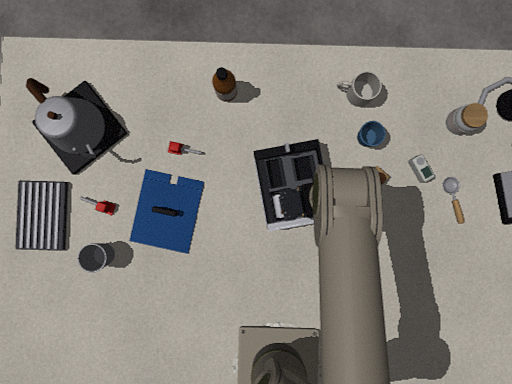

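View pics/s13.png

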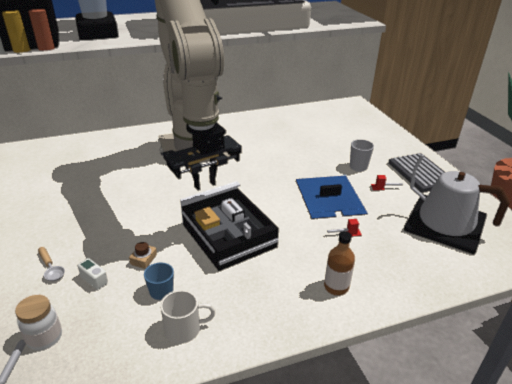

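The arm was only hiding the tamper; it hasn't moved. Going to it.

```bash
python3 -m creep '[[0.02,0.18,0,0,0,0.25,0.7],[0.04,0.36,0,0,0,0.5,0.7],[0.057,0.498,0.01,0,0,0.75,0.7],[0.057,0.498,0.01,0,0,0.87,0.7],[0.057,0.498,0.01,0,0,0.87,0.7]]'
python3 -m creep '[[0.09,0.15,0,0,0,0.25,0.7],[0.18,0.3,0,0,0,0.5,0.7],[0.27,0.422,0.014,0,0,0.75,0.7],[0.27,0.422,0.014,0,0,0.87,0.7],[0.27,0.422,0.014,0,0,0.87,0.7],[0.27,0.422,0.014,0,0,0.87,0.7]]'
python3 - <<'E'
from h import *
st();r=wrect(.48,.62,-.34,-.2,.022,.034,'w14');print(r);r2=wrect(.48,.62,-.34,-.2,.044,.06);print(r2);plan(r2[0][0],r2[0][1],34,r[2])
E
```

```text
clock: 28.35
tool_pos: [0.5193, -0.1727, 0.1209]
eef_rot: [0.993, -0.122, -0.001, -0.0]
wrist_force: [-0.3, 0.6, -0.0]
opening: 0.698
clock: 28.95
tool_pos: [0.5522, -0.2658, 0.1192]
eef_rot: [0.941, -0.34, -0.0, -0.0]
wrist_force: [-0.8, 0.5, 0.5]
opening: 0.703
t 28.9 tip [ 552.2 -265.9  149.2] psi -39.7 z [-0.001  0.001 -1.   ] F [-0.8  0.5  0.5] open 0.703 j [ 0.61  0.37 -0.3   1.57  0.11  1.22 -1.97]
(array([ 554.1, -267.4]), array([59.1, 48. ]), -39.9, np.int64(1711), np.float64(30.2))
(array([ 554.3, -267. ]), array([35. , 34.5]), -39.9, np.int64(1193), np.float64(52.0))
leg 1 / 1 [ 0.011 -0.003  0.583 -0.     0.001  0.005] minrows 3
```

View pics/w14.png

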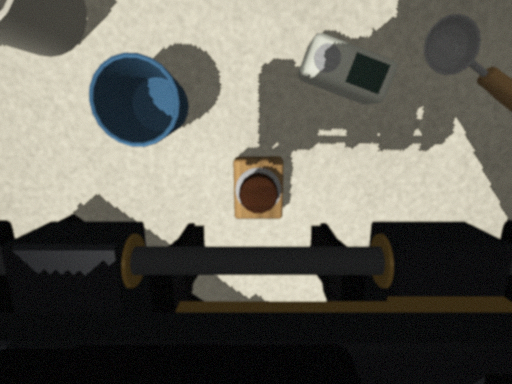

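```bash
python3 -m creep '[[0.011,-0.003,0.2,0,0,0,0.7],[0.011,-0.003,0.4,0,0,0,0.7],[0.011,-0.003,0.53,0,0,0,0.7],[0.011,-0.003,0.575,0,0,0,0.7],[0.011,-0.003,0.575,0,0,0,0.7],[0.011,-0.003,0.575,0,0,0,0.3],[0.011,-0.003,0.575,0,0,0,0],[0.011,-0.003,0.575,0,0,0,0],[0.011,-0.003,0.575,0,0,0,0],[0.011,-0.003,0.575,0,0,0,0],[0.011,-0.003,0.575,0,0,0,0],[0.011,-0.003,0.575,0,0,0,0]]'; python3 -c "
from h import *
st()"
python3 -m creep '[[0,0,-0.05,0,0,0,0],[0,0,-0.15,0,0,0,0],[0,0,-0.3,0,0,0,0],[0,0,-0.45,0,0,0,0],[0,0,-0.6,0,0,0,0],[0,0,-0.6,0,0,0,0]]'; python3 -c "
from h import *
st();plan(*case(46,-42),150,CYAW)"
```

```text
clock: 30.25
tool_pos: [0.5547, -0.2687, 0.0054]
eef_rot: [0.94, -0.342, 0.001, 0.0]
wrist_force: [-1.3, 0.0, 5.9]
opening: 0.406
t 30.2 tip [ 554.7 -268.7   35.4] psi -40.0 z [ 0.001 -0.001 -1.   ] F [-1.3  0.   5.9] open 0.406 j [ 0.6   0.49 -0.28  1.66  0.16  1.01 -2.  ]
clock: 30.85
tool_pos: [0.5566, -0.269, 0.1295]
eef_rot: [0.94, -0.342, 0.003, 0.0]
wrist_force: [0.3, 0.7, -3.4]
opening: 0.407
t 30.9 tip [ 556.4 -268.9  159.5] psi -40.0 z [ 0.006 -0.003 -1.   ] F [ 0.3  0.7 -3.4] open 0.407 j [ 0.61  0.37 -0.3   1.56  0.11  1.23 -1.97]
leg 1 / 2 [-0.298 -0.438  0.025  0.001 -0.007 -0.87 ] minrows 4
leg 2 / 2 [-0.075 -0.524  0.026  0.001 -0.007 -0.87 ] minrows 4
```

```bash
python3 -m creep '[[-0.08,-0.12,0,0,0,-0.25,0],[-0.16,-0.24,0,0,0,-0.5,0],[-0.24,-0.36,0,0,0,-0.75,0],[-0.298,-0.438,0,0,0,-0.87,0],[-0.298,-0.438,0,0,0,-0.87,0]]'
python3 -m creep '[[-0.02,-0.14,0,0,0,-0.25,0],[-0.04,-0.28,0,0,0,-0.5,0],[-0.06,-0.42,0.01,0,0,-0.75,0],[-0.075,-0.524,0.02,0,0,-0.87,0],[-0.075,-0.524,0.02,0,0,-0.87,0],[-0.075,-0.524,0.02,0,0,-0.87,0],[-0.075,-0.524,0.02,0,0,-0.87,0]]'
python3 - <<'E'
from h import *
st();cstate();L,p=wcase();cv2.imwrite('pics/w15.png',p[:,:,::-1])
m=(np.abs(L[...,2]-38)<4)&(np.abs(L[...,0])<100)&(np.abs(L[...,1])<92);print(L[m].min(0),L[m].max(0))
k=(L[...,2]>138)&(L[...,2]<155)&(np.abs(L[...,0]-60)<60)&(np.abs(L[...,1]+42)<45)
c,sz,a=cv2.minAreaRect(L[k][:,:2].astype(np.float32));print('block',c,sz,a,np.median(L[k][:,2]))
E
```

```text
clock: 31.35
tool_pos: [0.565, -0.1589, 0.1241]
eef_rot: [0.993, -0.118, -0.0, -0.001]
wrist_force: [-0.1, 0.8, -3.4]
opening: 0.4
clock: 32.05
tool_pos: [0.5754, -0.0593, 0.1204]
eef_rot: [0.995, 0.105, -0.0, 0.0]
wrist_force: [0.7, -0.4, -3.0]
opening: 0.401
t 32.0 tip [575.4 -59.2 150.4] psi 12.0 z [-0.    -0.001 -1.   ] F [ 0.7 -0.4 -3. ] open 0.401 j [ 0.47  0.33 -0.54  1.66  0.18  1.21 -1.47]
t 32.0 case tip [ 43.5 -42.6] z 151.4 Fcase [ 0.6 -0.5 -3. ] open 0.401
[-72.89058304 -83.89627122  34.00121128] [89.17277175 85.13398861 41.98353197]
block (42.20287322998047, -42.67896270751953) (59.73907470703125, 52.20405578613281) 0.47272786498069763 145.19374210366334
```

View pics/w15.png

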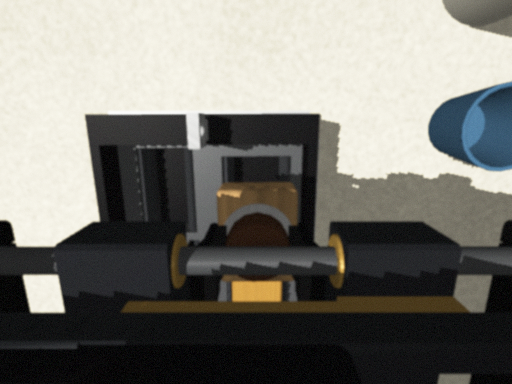

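```bash
python3 -m creep '[[0.015,-0.005,0.15,0,0,0,0],[0.015,-0.005,0.3,0,0,0,0],[0.015,-0.005,0.36,0,0,0,0],[0.015,-0.005,0.38,0,0,0,0],[0.015,-0.005,0.38,0,0,0,0]]'; python3 -c "
from h import *
cstate()"
```

```text
clock: 32.6
tool_pos: [0.5785, -0.0563, 0.0451]
eef_rot: [0.994, 0.106, 0.0, 0.0]
wrist_force: [0.1, 0.9, -3.8]
opening: 0.404
t 32.6 case tip [ 47.1 -40.4] z 76.1 Fcase [ 0.3  0.9 -3.8] open 0.404
```

```bash
python3 -m creep '[[-0.002,0.005,0,0,0,0,0],[-0.002,0.005,0.02,0,0,0,0],[-0.002,0.005,0.04,0,0,0,0],[-0.002,0.005,0.04,0,0,0,0]]'; python3 -c "
from h import *
cstate()";python3 -m creep '[[0,0,0.015,0,0,0,0],[0,0,0.03,0,0,0,0],[0,0,0.03,0,0,0,0]]'; python3 -c "
from h import *
cstate()"
```

```text
clock: 33.0
tool_pos: [0.5778, -0.057, 0.0362]
eef_rot: [0.994, 0.106, -0.0, 0.0]
wrist_force: [0.7, -0.2, -2.0]
opening: 0.407
t 33.0 case tip [ 46.3 -40.9] z 67.2 Fcase [ 0.7 -0.3 -2. ] open 0.407
clock: 33.3
tool_pos: [0.5791, -0.0572, 0.0318]
eef_rot: [0.994, 0.106, 0.001, 0.0]
wrist_force: [-1.0, -0.9, 6.4]
opening: 0.404
t 33.3 case tip [ 47.5 -41.4] z 62.8 Fcase [-1.2 -0.7  6.4] open 0.404
```

```bash
python3 -m creep '[[0,0,0.01,0,0,0,0],[0,0,0.02,0,0,0,0],[0,0,0.03,0,0,0,0],[0,0,0.03,0,0,0,0]]'; python3 -c "
from h import *
cstate()";python3 -m creep '[[0,0,0.01,0,0,0,0],[0,0,0.02,0,0,0,0],[0,0,0.03,0,0,0,0],[0,0,0.03,0,0,0,0]]'; python3 -c "
from h import *
cstate()"
```

```text
clock: 33.7
tool_pos: [0.5798, -0.0571, 0.0261]
eef_rot: [0.994, 0.106, 0.002, 0.0]
wrist_force: [0.2, 0.4, 6.6]
opening: 0.407
t 33.7 case tip [ 48.1 -41.4] z 57.1 Fcase [0.3 0.4 6.6] open 0.407
clock: 34.1
tool_pos: [0.5798, -0.057, 0.0199]
eef_rot: [0.994, 0.106, 0.002, 0.0]
wrist_force: [1.9, -0.6, 4.5]
opening: 0.401
t 34.1 case tip [ 48.1 -41.3] z 50.9 Fcase [ 1.7 -1.   4.5] open 0.401
```

```bash
python3 -m creep '[[0,0,0.01,0,0,0,0],[0,0,0.015,0,0,0,0],[0,0,0.015,0,0,0,0]]'; python3 -c "
from h import *
cstate()"; python3 -m creep '[[0,0,0,0,0,0,0.55],[0,0,0,0,0,0,0.55],[0,0,0,0,0,0,0.55],[0,0,-0.1,0,0,0,0.55],[0,0,-0.2,0,0,0,0.55],[0,0,-0.3,0,0,0,0],[0,0,-0.3,0,0,0,0],[0,0,-0.3,0,0,0,0],[0,0,-0.3,0,0,0,0],[0,0,-0.3,0,0,0,0],[0,0,-0.3,0,0,0,0],[0,0,-0.3,0,0,0,0]]';python3 -c "
from h import *
cstate();L,p=wcase();prof(L,(30,46,60,70),-75,-10);plan(*case(46,-42),68,CYAW)"
```

```text
clock: 34.4
tool_pos: [0.5799, -0.0571, 0.0174]
eef_rot: [0.994, 0.106, 0.002, 0.0]
wrist_force: [-0.3, -0.7, 8.8]
opening: 0.406
t 34.4 case tip [ 48.2 -41.4] z 48.4 Fcase [-0.4 -0.6  8.8] open 0.406
clock: 35.6
tool_pos: [0.5779, -0.0569, 0.0752]
eef_rot: [0.994, 0.106, -0.0, -0.0]
wrist_force: [-0.6, 0.8, -0.6]
opening: 0.037
t 35.6 case tip [ 46.4 -40.9] z 106.2 Fcase [-0.4  0.9 -0.6] open 0.037
30 [(-42, 63), (-42, 64), (-41, 63), (-41, 63), (-41, 64), (-40, 63), (-39, 64), (-39, 64), (-25, 43)]
46 [(-65, 40), (-57, 64), (-51, 64), (-46, 64), (-41, 63), (-36, 64), (-31, 63), (-25, 63), (-18, 41)]
60 [(-73, 40), (-56, 43), (-51, 51), (-47, 64), (-41, 65), (-35, 65), (-31, 64), (-26, 43), (-18, 40)]
70 [(-65, 40), (-58, 41), (-52, 41), (-47, 43), (-42, 42), (-35, 43), (-29, 43), (-24, 41), (-18, 40)]
leg 1 / 1 [-0.002  0.006  0.192 -0.     0.001  0.001] minrows 1
```

```bash
python3 -m creep '[[0,0.006,0.1,0,0,0,0],[0,0.006,0.18,0,0,0,0],[0,0.006,0.2,0,0,0,0],[0,0.006,0.208,0,0,0,0],[0,0.006,0.212,0,0,0,0],[0,0.006,0.212,0,0,0,0]]'; python3 -c "
from h import *
cstate()";python3 -m creep '[[0,0,0.004,0,0,0,0],[0,0,0.008,0,0,0,0],[0,0,0.008,0,0,0,0]]'; python3 -c "
from h import *
cstate()"
```

```text
clock: 36.25
tool_pos: [0.5787, -0.0581, 0.0338]
eef_rot: [0.994, 0.106, 0.0, 0.0]
wrist_force: [0.2, 0.8, 0.1]
opening: 0.005
t 36.2 case tip [ 47.  -42.2] z 64.8 Fcase [0.4 0.7 0.1] open 0.005
clock: 36.55
tool_pos: [0.5789, -0.0583, 0.0327]
eef_rot: [0.994, 0.106, 0.001, 0.0]
wrist_force: [-1.8, 0.0, 6.8]
opening: 0.008
t 36.5 case tip [ 47.  -42.4] z 63.7 Fcase [-1.7  0.4  6.8] open 0.008
```

```bash
python3 -m creep '[[0,0,0.004,0,0,0,0],[0,0,0.006,0,0,0,0],[0,0,0.006,0,0,0,0]]'; python3 -c "
from h import *
cstate()"; python3 -m creep '[[0,0,-0.04,0,0,0,0],[0,0,-0.2,0,0,0,0.3],[0,0,-0.4,0,0,0,0.65],[0,0,-0.48,0,0,0,0.65],[0,0,-0.48,0,0,0,0.65]]'; python3 -c "
from h import *
st();plan(587,-395,150,31.5)"
```

```text
clock: 36.85
tool_pos: [0.5789, -0.0584, 0.0325]
eef_rot: [0.994, 0.106, 0.001, 0.001]
wrist_force: [-7.1, 0.1, 18.1]
opening: 0.011
t 36.9 case tip [ 47.1 -42.5] z 63.5 Fcase [-6.9  1.6 18.1] open 0.011
clock: 37.35
tool_pos: [0.5802, -0.0581, 0.1297]
eef_rot: [0.994, 0.106, 0.003, 0.001]
wrist_force: [-0.1, 0.2, 0.0]
opening: 0.285
t 37.4 tip [580.  -58.1 159.7] psi 12.2 z [ 0.005 -0.001 -1.   ] F [-0.1  0.2  0. ] open 0.285 j [ 0.47  0.33 -0.54  1.64  0.18  1.22 -1.47]
leg 1 / 2 [-0.162  0.827  0.028  0.003 -0.004 -0.321] minrows 4
leg 2 / 2 [-0.298  0.788  0.027  0.003 -0.004 -0.321] minrows 4
```

Tamper home: stiff at 63.5 mm with 18 N. Now the refractometer.

```bash
python3 -m creep '[[-0.04,0.2,0,0,0,-0.08,0.65],[-0.08,0.4,0,0,0,-0.16,0.65],[-0.12,0.6,0,0,0,-0.24,0.65],[-0.162,0.827,0.02,0,0,-0.321,0.65],[-0.162,0.827,0.02,0,0,-0.321,0.65]]'
python3 -m creep '[[-0.07,0.2,0,0,0,-0.08,0.65],[-0.14,0.4,0,0,0,-0.16,0.65],[-0.21,0.6,0.01,0,0,-0.24,0.65],[-0.298,0.788,0.02,0,0,-0.321,0.65],[-0.298,0.788,0.027,0,0,-0.321,0.65],[-0.298,0.788,0.027,0,0,-0.321,0.65],[-0.298,0.788,0.027,0,0,-0.321,0.65]]'
python3 - <<'E'
from h import *
st();r=wrect(.51,.66,-.47,-.32,.04,.055,'w16');print(r);plan(r[0][0],r[0][1],20,r[2])
E
```

```text
clock: 37.85
tool_pos: [0.5791, -0.2351, 0.1202]
eef_rot: [0.983, 0.185, -0.002, 0.001]
wrist_force: [-0.8, -0.2, -0.3]
opening: 0.634
clock: 38.55
tool_pos: [0.5852, -0.3936, 0.1164]
eef_rot: [0.962, 0.272, -0.0, -0.001]
wrist_force: [0.1, 1.7, 0.7]
opening: 0.649
t 38.5 tip [ 585.2 -393.6  146.4] psi 31.5 z [-0.001  0.001 -1.   ] F [0.1 1.7 0.7] open 0.649 j [ 0.81  0.59 -0.43  1.29  0.24  1.31 -0.64]
(array([ 586.4, -396.1]), array([76. , 35.9]), 31.2, np.int64(3045), np.float64(46.2))
leg 1 / 1 [-0.003  0.015  0.639 -0.002 -0.001  0.012] minrows 3
```

View pics/w16.png

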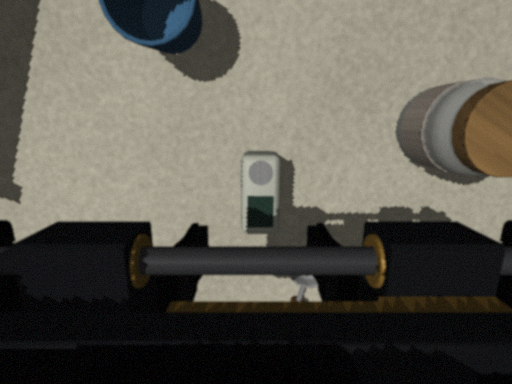

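Refractometer at (260,190), centred; the scoop at (304,290) is clear of the fingers.

```bash
python3 -m creep '[[0,0.012,0.2,0,0,0.01,0.65],[0,0.012,0.4,0,0,0.01,0.65],[0,0.012,0.55,0,0,0.01,0.65],[0,0.012,0.635,0,0,0.01,0.65],[0,0.012,0.64,0,0,0.01,0.65],[0,0.012,0.64,0,0,0.01,0.3],[0,0.012,0.64,0,0,0.01,0],[0,0.012,0.64,0,0,0.01,0],[0,0.012,0.64,0,0,0.01,0],[0,0.012,0.64,0,0,0.01,0],[0,0.012,0.64,0,0,0.01,0],[0,0.012,0.64,0,0,0.01,0]]'; python3 -c "
from h import *
st()"
python3 -m creep '[[0,0,-0.05,0,0,0,0],[0,0,-0.15,0,0,0,0],[0,0,-0.3,0,0,0,0],[0,0,-0.45,0,0,0,0],[0,0,-0.6,0,0,0,0],[0,0,-0.68,0,0,0,0],[0,0,-0.68,0,0,0,0]]'; python3 -c "
from h import *
st();plan(*case(46,42),155,CYAW)"
```

```text
clock: 39.8
tool_pos: [0.587, -0.3975, -0.0093]
eef_rot: [0.963, 0.269, 0.001, 0.001]
wrist_force: [-1.8, 1.6, 6.7]
opening: 0.409
t 39.8 tip [ 587.  -397.4   20.7] psi 31.2 z [ 0.002 -0.001 -1.   ] F [-1.8  1.6  6.7] open 0.409 j [ 0.8   0.71 -0.41  1.39  0.29  1.1  -0.67]
clock: 40.5
tool_pos: [0.5874, -0.3979, 0.128]
eef_rot: [0.963, 0.269, 0.001, 0.002]
wrist_force: [0.8, 0.1, -1.3]
opening: 0.411
t 40.5 tip [ 587.3 -397.8  158. ] psi 31.2 z [ 0.004 -0.002 -1.   ] F [ 0.8  0.1 -1.3] open 0.411 j [ 0.81  0.59 -0.43  1.27  0.24  1.33 -0.64]
leg 1 / 2 [ 0.487 -0.938  0.007  0.003 -0.002  0.316] minrows 5
leg 2 / 2 [ 0.326 -1.005  0.008  0.003 -0.002  0.316] minrows 5
```

```bash
python3 -m creep '[[0.1,-0.18,0,0,0,0.06,0],[0.2,-0.37,0,0,0,0.12,0],[0.3,-0.56,0,0,0,0.18,0],[0.4,-0.75,0,0,0,0.25,0],[0.487,-0.938,0,0,0,0.316,0],[0.487,-0.938,0,0,0,0.316,0]]'
python3 -m creep '[[0.06,-0.2,0,0,0,0.06,0],[0.12,-0.4,0,0,0,0.12,0],[0.18,-0.6,0,0,0,0.18,0],[0.25,-0.8,0,0,0,0.25,0],[0.326,-1,0,0,0,0.316,0],[0.326,-1,0,0,0,0.316,0],[0.326,-1,0,0,0,0.316,0],[0.326,-1,0,0,0,0.316,0]]'
python3 - <<'E'
from h import *
st();cstate();L,p=wcase();cv2.imwrite('pics/w17.png',p[:,:,::-1])
m=(np.abs(L[...,2]-38)<4)&(np.abs(L[...,0])<100)&(np.abs(L[...,1])<92);print(L[m].min(0),L[m].max(0))
k=(L[...,2]>172)&(L[...,2]<186)&(np.abs(L[...,0]-50)<60)&(np.abs(L[...,1]-42)<35);print(np.percentile(L[k],[1,99],axis=0),np.median(L[k][:,2]))
E
```

```text
clock: 41.1
tool_pos: [0.572, -0.1784, 0.1238]
eef_rot: [0.981, 0.192, -0.001, -0.002]
wrist_force: [1.2, 0.9, -2.1]
opening: 0.409
clock: 41.9
tool_pos: [0.5587, 0.0222, 0.1239]
eef_rot: [0.994, 0.106, -0.001, 0.0]
wrist_force: [0.0, 1.0, -1.1]
opening: 0.413
t 41.9 tip [558.7  22.2 153.9] psi 12.1 z [-0.002 -0.001 -1.   ] F [ 0.   1.  -1.1] open 0.413 j [ 0.38  0.29 -0.59  1.7   0.17  1.2  -1.61]
t 41.9 case tip [44.4 40.5] z 154.9 Fcase [ 0.2  1.  -1.1] open 0.413
[-73.66141768 -84.93052495  34.00127137] [88.49759885 84.57189676 41.99958055]
[[ 20.87766188  16.64089417 173.17471624]
 [ 82.76837921  64.52871762 184.04819973]] 179.57191281165305
```

View pics/w17.png

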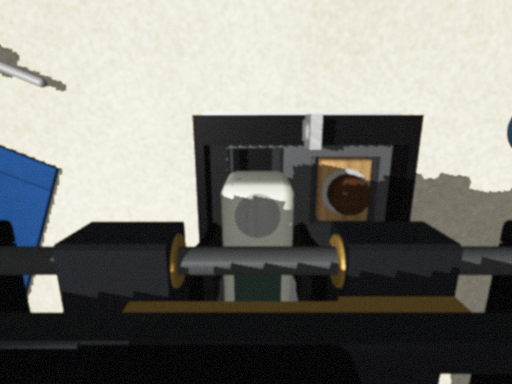

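```bash
python3 -m creep '[[0.005,-0.006,0.15,0,0,0,0],[0.005,-0.006,0.3,0,0,0,0],[0.005,-0.006,0.42,0,0,0,0],[0.005,-0.006,0.475,0,0,0,0],[0.005,-0.006,0.48,0,0,0,0],[0.005,-0.006,0.48,0,0,0,0]]'; python3 -c "
from h import *
cstate()"
```

```text
clock: 42.55
tool_pos: [0.5604, 0.0247, 0.0298]
eef_rot: [0.994, 0.106, 0.0, 0.0]
wrist_force: [0.4, -0.8, -1.1]
opening: 0.409
t 42.5 case tip [46.5 42.6] z 60.8 Fcase [ 0.2 -0.9 -1.1] open 0.409
```

```bash
python3 -m creep '[[-0.002,0.003,0.02,0,0,0,0],[-0.002,0.003,0.04,0,0,0,0],[-0.002,0.003,0.05,0,0,0,0],[-0.002,0.003,0.05,0,0,0,0]]'; python3 -c "
from h import *
cstate()";python3 -m creep '[[0,0,0.015,0,0,0,0],[0,0,0.03,0,0,0,0],[0,0,0.04,0,0,0,0],[0,0,0.04,0,0,0,0]]'; python3 -c "
from h import *
cstate()"
```

```text
clock: 42.95
tool_pos: [0.5595, 0.0243, 0.0189]
eef_rot: [0.994, 0.106, -0.0, 0.0]
wrist_force: [-0.5, 0.2, -1.0]
opening: 0.412
t 43.0 case tip [45.6 42.5] z 49.9 Fcase [-0.5  0.3 -1. ] open 0.412
clock: 43.35
tool_pos: [0.5614, 0.0246, 0.0127]
eef_rot: [0.994, 0.106, 0.002, 0.0]
wrist_force: [-0.6, -0.5, 8.7]
opening: 0.407
t 43.4 case tip [47.4 42.4] z 43.7 Fcase [-0.7 -0.3  8.7] open 0.407
```

```bash
python3 -m creep '[[0,0,0,0,0,0,0.52],[0,0,0,0,0,0,0.52],[0,0,0,0,0,0,0.52],[0,0,-0.1,0,0,0,0.52],[0,0,-0.2,0,0,0,0.4],[0,0,-0.25,0,0,0,0],[0,0,-0.25,0,0,0,0],[0,0,-0.25,0,0,0,0],[0,0,-0.25,0,0,0,0],[0,0,-0.25,0,0,0,0],[0,0,-0.25,0,0,0,0],[0,0,-0.25,0,0,0,0]]';python3 -c "
from h import *
cstate();L,p=wcase();prof(L,(46,60,75),10,80);plan(*case(46,42),72,CYAW)"
```

```text
clock: 44.55
tool_pos: [0.5594, 0.0244, 0.0608]
eef_rot: [0.994, 0.106, -0.0, -0.0]
wrist_force: [-0.3, 0.4, -0.2]
opening: 0.011
t 44.5 case tip [45.6 42.5] z 91.8 Fcase [-0.2  0.4 -0.2] open 0.011
46 [(10, 40), (34, 68), (38, 69), (40, 69), (42, 70), (44, 68), (46, 69), (52, 69), (75, 40)]
60 [(24, 61), (29, 68), (33, 68), (38, 67), (42, 69), (47, 69), (51, 67), (55, 68), (79, 40)]
75 [(24, 62), (29, 67), (34, 69), (37, 68), (42, 69), (46, 69), (51, 69), (55, 68), (79, 40)]
leg 1 / 1 [ 0.002  0.002  0.099 -0.     0.     0.   ] minrows 1
```

```bash
python3 -m creep '[[0,0.002,0.06,0,0,0,0],[0,0.002,0.1,0,0,0,0],[0,0.002,0.12,0,0,0,0],[0,0.002,0.135,0,0,0,0],[0,0.002,0.15,0,0,0,0],[0,0.002,0.165,0,0,0,0],[0,0.002,0.165,0,0,0,0]]';python3 -c "
from h import *
cstate()";python3 -m creep '[[0,0,0.005,0,0,0,0],[0,0,0.01,0,0,0,0],[0,0,0.01,0,0,0,0]]';python3 -c "
from h import *
cstate()"
```

```text
clock: 45.3
tool_pos: [0.5598, 0.024, 0.0282]
eef_rot: [0.994, 0.106, 0.0, 0.0]
wrist_force: [-1.4, -1.1, 4.9]
opening: 0.005
t 45.3 case tip [45.8 42. ] z 59.2 Fcase [-1.6 -0.8  4.9] open 0.005
clock: 45.6
tool_pos: [0.5598, 0.024, 0.0267]
eef_rot: [0.994, 0.106, 0.0, 0.0]
wrist_force: [-4.0, -0.4, 11.7]
opening: 0.002
t 45.6 case tip [45.8 42. ] z 57.7 Fcase [-4.   0.5 11.7] open 0.002
```

```bash
python3 -m creep '[[0,0,0.004,0,0,0,0],[0,0,0.006,0,0,0,0],[0,0,0.006,0,0,0,0]]';python3 -c "
from h import *
cstate()"; python3 -m creep '[[0,0,-0.04,0,0,0,0],[0,0,-0.2,0,0,0,0.2],[0,0,-0.4,0,0,0,0.4],[0,0,-0.6,0,0,0,0.5],[0,0,-0.6,0,0,0,0.5]]'
python3 - <<'E'
from h import *
cstate();L,p=wcase();cv2.imwrite('pics/w18.png',p[:,:,::-1]);prof(L,(46,60,75),10,80);prof(L,(46,),-75,-10)
E
```

```text
clock: 45.9
tool_pos: [0.5599, 0.024, 0.0265]
eef_rot: [0.994, 0.106, 0.0, 0.001]
wrist_force: [-9.9, -1.2, 23.3]
opening: 0.002
t 45.9 case tip [45.9 42. ] z 57.5 Fcase [-9.9  0.9 23.3] open 0.002
clock: 46.4
tool_pos: [0.5627, 0.0246, 0.1502]
eef_rot: [0.994, 0.106, 0.004, 0.0]
wrist_force: [0.4, 0.9, -0.2]
opening: 0.282
t 46.4 case tip [48.5 42.1] z 181.2 Fcase [ 0.6  0.8 -0.2] open 0.282
46 [(24, 52), (28, 58), (33, 57), (37, 58), (42, 58), (46, 58), (51, 59), (55, 58), (60, 52)]
60 [(24, 52), (28, 57), (33, 57), (37, 58), (42, 58), (47, 59), (51, 57), (55, 57), (60, 52)]
75 [(10, 40), (28, 59), (33, 58), (38, 58), (42, 59), (47, 59), (51, 60), (55, 58), (59, 52)]
46 [(-65, 40), (-52, 65), (-47, 63), (-41, 64), (-36, 64), (-30, 63), (-25, 63), (-23, 60), (-17, 41)]
```

View pics/w18.png

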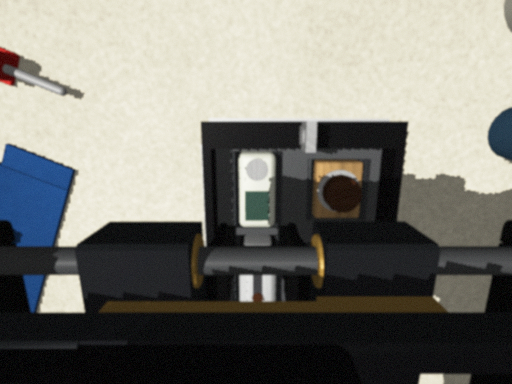

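All four tools are home. In the picture the meter is at (256,188) with its top at 58 mm, and the tamper knob is at (338,192) at 64 mm. Now the cover.

```bash
python3 -c "
from h import *
plan(442.4,337,150,79.7,half=False)"
```

```text
leg 1 / 3 [-0.084 -0.551  0.046  0.002 -0.002 -0.75 ] minrows 3
leg 2 / 3 [ 0.134 -0.541  0.047  0.002 -0.002 -0.75 ] minrows 3
leg 3 / 3 [ 0.331 -0.449  0.047  0.002 -0.002 -0.75 ] minrows 3
```

```bash
python3 -m creep '[[-0.03,-0.18,0,0,0,-0.25,0.5],[-0.06,-0.37,0,0,0,-0.5,0.5],[-0.084,-0.551,0.04,0,0,-0.75,0.5],[-0.084,-0.551,0.04,0,0,-0.75,0.5],[-0.084,-0.551,0.04,0,0,-0.75,0.5]]'
python3 -m creep '[[0.04,-0.18,0,0,0,-0.25,0.5],[0.09,-0.36,0,0,0,-0.5,0.5],[0.134,-0.541,0.04,0,0,-0.75,0.5],[0.134,-0.541,0.04,0,0,-0.75,0.5],[0.134,-0.541,0.04,0,0,-0.75,0.5]]'
python3 -c "
from h import *
st();plan(442.4,337,150,79.7,half=False)"
```

```text
clock: 46.95
tool_pos: [0.5192, 0.1284, 0.1357]
eef_rot: [0.954, 0.299, -0.001, -0.0]
wrist_force: [0.2, -0.0, -0.3]
opening: 0.497
clock: 47.45
tool_pos: [0.4806, 0.2315, 0.1282]
eef_rot: [0.878, 0.478, -0.001, 0.0]
wrist_force: [0.3, -0.8, -0.4]
opening: 0.502
t 47.5 tip [480.6 231.5 158.2] psi 57.1 z [-0.001 -0.001 -1.   ] F [ 0.3 -0.8 -0.4] open 0.502 j [ 0.19  0.28 -0.83  1.75  0.22  1.21 -1.27]
leg 1 / 1 [ 0.339 -0.447  0.046 -0.001  0.002 -0.754] minrows 3
```

```bash
python3 -m creep '[[0.11,-0.15,0,0,0,-0.25,0.5],[0.22,-0.3,0,0,0,-0.5,0.5],[0.339,-0.447,0.04,0,0,-0.754,0.5],[0.339,-0.447,0.04,0,0,-0.754,0.5],[0.339,-0.447,0.04,0,0,-0.754,0.5],[0.339,-0.447,0.04,0,0,-0.754,0.5]]'
python3 - <<'E'
from h import *
st();r=wrect(.39,.49,.27,.40,.034,.05,'w19');print(r)
p,d,cal=shot('top');P=cloud(d,cal);print(P[230,167])
plan(r[0][0],r[0][1],13,r[2])
E
```

```text
clock: 48.05
tool_pos: [0.4436, 0.3355, 0.1205]
eef_rot: [0.769, 0.64, -0.0, 0.001]
wrist_force: [0.1, -0.4, -0.2]
opening: 0.499
t 48.0 tip [443.5 335.6 150.5] psi 79.5 z [ 0.    -0.001 -1.   ] F [ 0.1 -0.4 -0.2] open 0.499 j [ 0.03  0.37 -0.92  1.7   0.31  1.23 -1.14]
(array([442.8, 336.2]), array([69.4, 15.5]), 79.3, np.int64(1212), np.float64(41.7))
[0.38650427 0.33089999 0.0081885 ]
leg 1 / 1 [ 0.001 -0.003  0.694  0.001  0.001  0.01 ] minrows 3
```

View pics/w19.png

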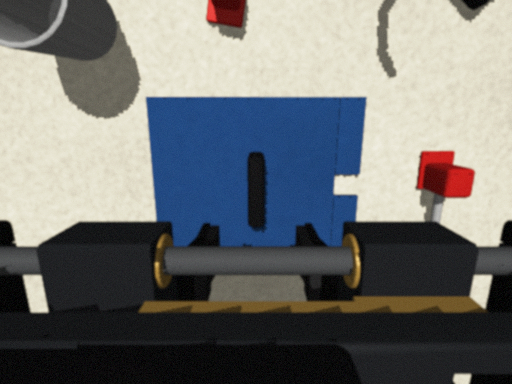

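```bash
python3 -m creep '[[0,-0.002,0.2,0,0,0,0.5],[0,-0.002,0.4,0,0,0,0.5],[0,-0.002,0.6,0,0,0,0.5],[0,-0.002,0.685,0,0,0,0.5],[0,-0.002,0.69,0,0,0,0.5],[0,-0.002,0.69,0,0,0,0.2],[0,-0.002,0.69,0,0,0,0],[0,-0.002,0.69,0,0,0,0],[0,-0.002,0.69,0,0,0,0],[0,-0.002,0.69,0,0,0,0],[0,-0.002,0.69,0,0,0,0],[0,-0.002,0.69,0,0,0,0]]'; python3 -c "
from h import *
st()"
python3 -m creep '[[0,0,-0.05,0,0,0,0],[0,0,-0.15,0,0,0,0],[0,0,-0.3,0,0,0,0],[0,0,-0.45,0,0,0,0],[0,0,-0.6,0,0,0,0],[0,0,-0.75,0,0,0,0],[0,0,-0.9,0,0,0,0],[0,0,-0.9,0,0,0,0]]'; python3 -c "
from h import *
st()"
```

```text
clock: 49.35
tool_pos: [0.4422, 0.3381, -0.0163]
eef_rot: [0.767, 0.641, 0.001, 0.0]
wrist_force: [0.4, -1.8, 7.3]
opening: 0.183
t 49.4 tip [442.1 338.1  13.7] psi 79.8 z [ 0.001  0.    -1.   ] F [ 0.4 -1.8  7.3] open 0.183 j [-0.06  0.54 -0.83  1.82  0.47  0.99 -1.26]
clock: 50.15
tool_pos: [0.4425, 0.3395, 0.167]
eef_rot: [0.767, 0.642, 0.003, 0.0]
wrist_force: [0.3, 1.2, -2.8]
opening: 0.185
t 50.1 tip [442.4 339.4 197. ] psi 79.9 z [ 0.005  0.003 -1.   ] F [ 0.3  1.2 -2.8] open 0.185 j [ 0.05  0.33 -0.94  1.64  0.28  1.31 -1.12]
```

Cover gripped: 16 mm rib, and the opening agrees. Carrying it over the case and tilting.

```bash
sed -i 's/OFF=.031/OFF=.0313/; s/-31\*X/-31.3*X/' h.py
cat >> h.py <<'E'
TH=15.0;YO=1.7
def tipfor(ex,ez,th,y=0):
    """case tip (x,y,z) so the cover's lower plain arris is at case x ex,z ez with tilt th"""
    c,s=np.cos(np.deg2rad(th)),np.sin(np.deg2rad(th))
    return ex+108*c-TH*s, y+YO, ez+108*s+TH*c
def pcov(ex,ez,th,y=0):
    x,yy,z=tipfor(ex,ez,th,y);c=case(x,yy);print('tip case',round(x,1),round(yy,1),round(z,1));plan(c[0],c[1],z,CYAW+90,-th,half=False)
def edge():
    s=ctrl.state();X=R.from_quat(s['eef_rot']).as_matrix();t=s['tool_pos']*1000-31.3*X[:,2];E=t+X@np.array([-YO,-108,TH]);G=t+X@np.array([-YO,108,TH])
    a=np.deg2rad(CYAW);M=np.array([[np.cos(a),np.sin(a)],[-np.sin(a),np.cos(a)]])
    print('edge case',np.round(M@(E[:2]-[CX,CY]),1),'z %.1f'%E[2],'far',np.round(M@(G[:2]-[CX,CY]),1),'z %.1f'%G[2],'tilt %.1f'%np.rad2deg(np.arcsin(X[2,1])),'yawerr %.1f'%(np.rad2deg(np.arctan2(X[1,0],X[0,0]))-CYAW-90),'Fcase',np.round(np.r_[M@s['wrist_force'][:2],s['wrist_force'][2]],1),'open %.3f t %.1f'%(s['opening'],s['clock']))
E
python3 -c "
from h import *
edge();pcov(-78,130,14)"
```

```text
edge case [-102.8  414.7] z 182.9 far [ 97.  332.6] z 183.7 tilt 0.2 yawerr -22.3 Fcase [ 0.5  1.2 -2.8] open 0.185 t 50.1
tip case 23.2 1.7 170.7
leg 1 / 2 [-0.833  0.431  0.065 -0.226  0.043 -0.371] minrows 4
leg 2 / 2 [-0.901  0.253  0.086 -0.226  0.043 -0.371] minrows 4
```

```bash
python3 -m creep '[[-0.15,0.08,0,-0.04,0,-0.07,0],[-0.3,0.16,0,-0.08,0.01,-0.14,0],[-0.5,0.26,0.02,-0.13,0.02,-0.22,0],[-0.68,0.35,0.04,-0.18,0.03,-0.3,0],[-0.833,0.431,0.06,-0.226,0.043,-0.371,0],[-0.833,0.431,0.06,-0.226,0.043,-0.371,0]]'; python3 -c "
from h import *
edge();pcov(-78,130,14)"
```

```text
clock: 50.75
tool_pos: [0.497, 0.1523, 0.1491]
eef_rot: [0.702, 0.71, 0.045, 0.039]
wrist_force: [0.7, -0.1, -1.7]
opening: 0.181
edge case [-95.8 200.9] z 152.6 far [114.3 157.8] z 178.0 tilt 6.8 yawerr -11.5 Fcase [ 0.6 -0.3 -1.7] open 0.181 t 50.8
tip case 23.2 1.7 170.7
leg 1 / 1 [-0.858  0.267  0.07  -0.239  0.055 -0.381] minrows 4
```

```bash
python3 -m creep '[[-0.15,0.04,0,-0.04,0.01,-0.07,0],[-0.3,0.08,0,-0.09,0.02,-0.14,0],[-0.5,0.14,0.02,-0.14,0.03,-0.22,0],[-0.68,0.2,0.04,-0.19,0.04,-0.3,0],[-0.858,0.267,0.07,-0.239,0.055,-0.381,0],[-0.858,0.267,0.07,-0.239,0.055,-0.381,0],[-0.858,0.267,0.07,-0.239,0.055,-0.381,0],[-0.858,0.267,0.07,-0.239,0.055,-0.381,0]]'; python3 -c "
from h import *
edge();shot('wrist','w20');shot('top','t20');p,d,c=shot('scene');cv2.imwrite('pics/s20.png',cv2.resize(p[120:300,110:350],None,fx=3.3,fy=3.3)[:,:,::-1]);pcov(-82,73.5,14)"
```

```text
clock: 51.55
tool_pos: [0.5541, -0.0102, 0.1411]
eef_rot: [0.62, 0.775, 0.097, 0.075]
wrist_force: [0.1, 0.2, -3.6]
opening: 0.18
edge case [-75.7   7.3] z 130.6 far [133.8   8.7] z 183.2 tilt 14.1 yawerr 0.4 Fcase [ 0.1  0.2 -3.6] open 0.180 t 51.5
tip case 19.2 1.7 114.2
leg 1 / 1 [-0.04  -0.103  0.272  0.004 -0.009  0.014] minrows 2
```

View pics/s20.png

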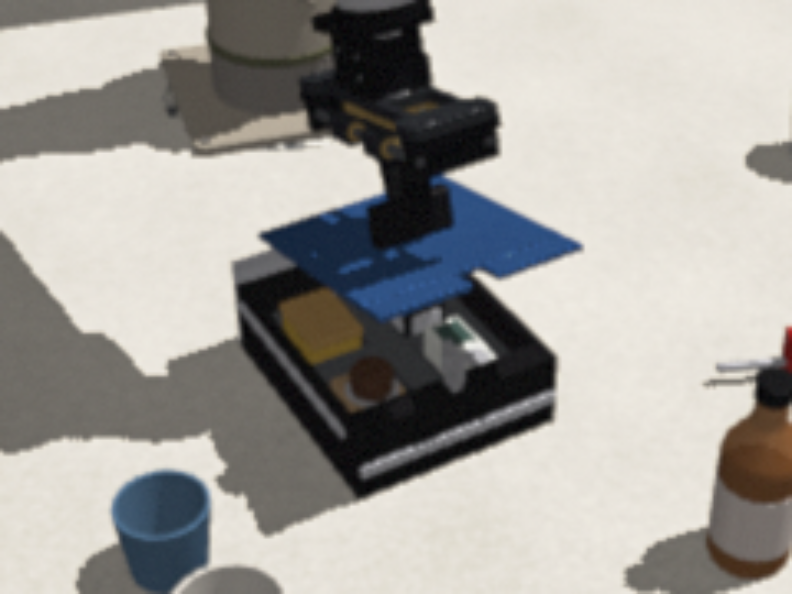

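View pics/w20.png

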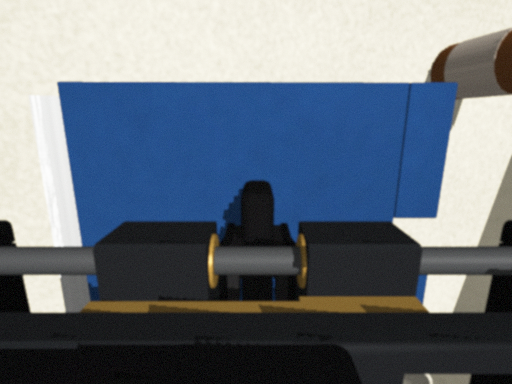

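```bash
python3 -m creep '[[-0.01,0,0,0.004,-0.009,0.014,0],[-0.02,-0.03,0.06,0.004,-0.009,0.014,0],[-0.02,-0.06,0.15,0.004,-0.009,0.014,0],[-0.02,-0.07,0.18,0.004,-0.009,0.014,0],[-0.02,-0.07,0.18,0.004,-0.009,0.014,0]]'; python3 -c "
from h import *
edge();pcov(-80,74,14)"
```

```text
clock: 52.2
tool_pos: [0.5497, -0.0166, 0.1017]
eef_rot: [0.624, 0.772, 0.094, 0.076]
wrist_force: [-0.5, 0.3, -2.7]
opening: 0.178
edge case [-81.4   3. ] z 91.6 far [128.3   2.5] z 143.4 tilt 13.9 yawerr -0.1 Fcase [-0.4  0.3 -2.7] open 0.178 t 52.2
tip case 21.2 1.7 114.7
leg 1 / 1 [-0.014 -0.014  0.086 -0.004 -0.001 -0.004] minrows 1
```

```bash
python3 -m creep '[[-0.014,-0.008,0.03,0,0,0,0],[-0.014,-0.018,0.06,0,0,0,0],[-0.014,-0.02,0.085,0,0,0,0],[-0.014,-0.02,0.085,0,0,0,0],[-0.014,-0.02,0.085,0,0,0,0]]'; python3 -c "
from h import *
edge();pcov(-101,73,14)
p,d,c=shot('scene');cv2.imwrite('pics/s21.png',cv2.resize(p[120:300,110:350],None,fx=3.3,fy=3.3)[:,:,::-1])"
```

```text
clock: 52.7
tool_pos: [0.5517, -0.0193, 0.0857]
eef_rot: [0.624, 0.772, 0.095, 0.077]
wrist_force: [0.1, 0.0, -3.0]
opening: 0.18
edge case [-80.   0.] z 75.3 far [129.6  -0.4] z 127.6 tilt 14.0 yawerr -0.1 Fcase [ 0.1  0.  -3. ] open 0.180 t 52.7
tip case 0.2 1.7 113.7
leg 1 / 1 [ 0.001 -0.105 -0.014  0.001  0.001 -0.004] minrows 1
```

View pics/s21.png

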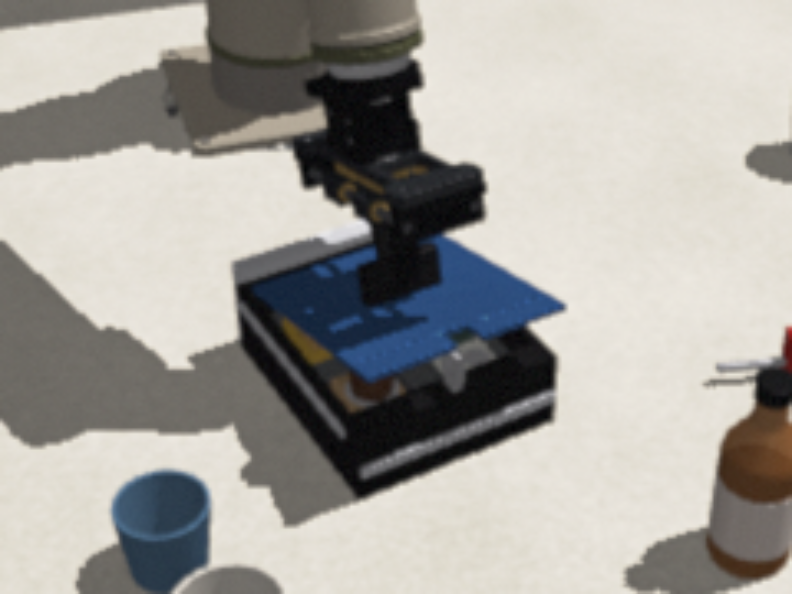

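```bash
python3 -m creep '[[0,-0.02,0.004,0,0,0,0],[0,-0.045,0,0,0,0,0],[0,-0.06,-0.003,0,0,0,0],[0,-0.06,-0.003,0,0,0,0]]'; python3 -c "
from h import *
edge();pcov(-101,73,14)"
```

```text
clock: 53.15
tool_pos: [0.5396, -0.0222, 0.0833]
eef_rot: [0.624, 0.772, 0.095, 0.077]
wrist_force: [-0.5, 0.3, -3.8]
opening: 0.184
edge case [-92.4  -0.3] z 73.0 far [117.1  -0.8] z 125.3 tilt 14.0 yawerr -0.1 Fcase [-0.4  0.4 -3.8] open 0.184 t 53.1
tip case 0.2 1.7 113.7
leg 1 / 1 [ 0.003 -0.042 -0.01  -0.     0.002 -0.005] minrows 1
```

```bash
python3 -m creep '[[0,-0.015,-0.003,0,0,0,0],[0,-0.03,-0.007,0,0,0,0],[0,-0.044,-0.01,0,0,0,0],[0,-0.044,-0.01,0,0,0,0]]'; python3 -c "
from h import *
edge();
for th in (10,7,4,2,0): pcov(-101,72 if th>4 else 71,th)
shot('wrist','w22')
p,d,c=shot('scene');cv2.imwrite('pics/s22.png',cv2.resize(p[120:300,110:350],None,fx=3.3,fy=3.3)[:,:,::-1])"
```

```text
clock: 53.55
tool_pos: [0.5309, -0.024, 0.0831]
eef_rot: [0.624, 0.772, 0.095, 0.077]
wrist_force: [0.1, 1.1, -3.1]
opening: 0.182
edge case [-1.013e+02 -1.000e-01] z 72.8 far [108.3  -0.6] z 125.0 tilt 14.0 yawerr -0.1 Fcase [ 0.3  1.1 -3.1] open 0.182 t 53.5
tip case 2.8 1.7 105.5
leg 1 / 1 [ 0.002 -0.007  0.042  0.133  0.002 -0.005] minrows 1
tip case 4.4 1.7 100.1
leg 1 / 1 [ 0.002 -0.014  0.069  0.233  0.001 -0.005] minrows 1
tip case 5.7 1.7 93.5
leg 1 / 1 [ 0.002 -0.023  0.101  0.333  0.001 -0.005] minrows 2
tip case 6.4 1.7 89.8
leg 1 / 1 [ 0.002 -0.03   0.119  0.4    0.001 -0.005] minrows 2
tip case 7.0 1.7 86.0
leg 1 / 1 [ 0.002 -0.037  0.137  0.467  0.001 -0.005] minrows 2
```

View pics/w22.png

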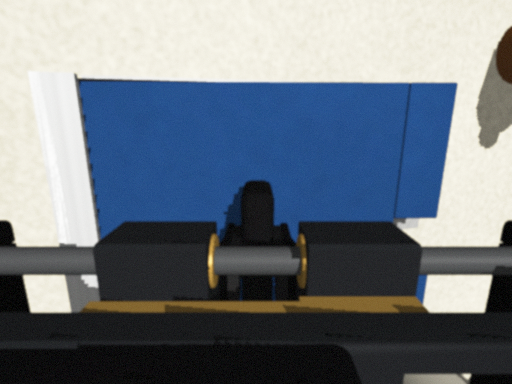

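View pics/s22.png

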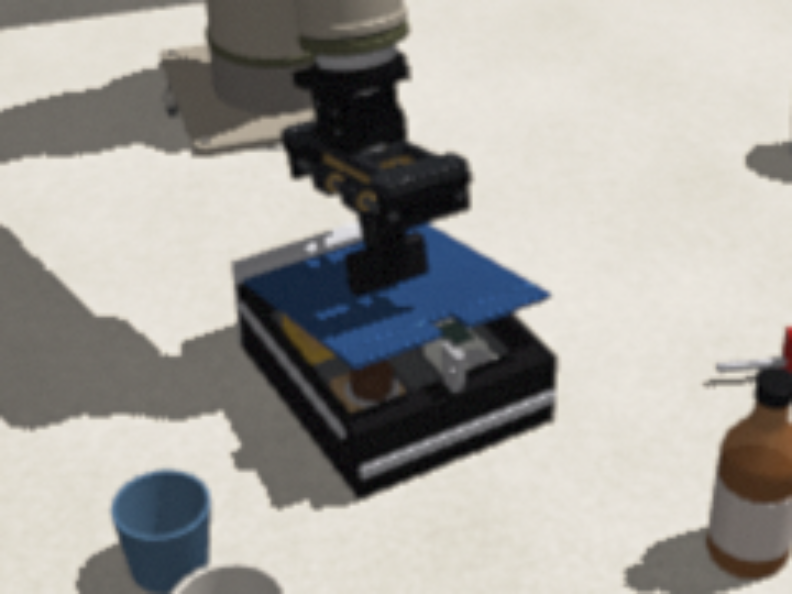

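No contact forces and the plain edge has passed under the lip: the white strip now overlaps the blue at (95,150). Swinging down.

```bash
python3 -m creep '[[0,-0.003,0.021,0.066,0,0,0],[0,-0.007,0.042,0.133,0,0,0],[0,-0.01,0.055,0.183,0,0,0],[0,-0.014,0.069,0.233,0,0,0],[0,-0.019,0.085,0.283,0,0,0],[0,-0.023,0.101,0.333,0,0,0],[0,-0.023,0.101,0.333,0,0,0]]'; python3 -c "
from h import *
edge()
for z in (71,70.5,70): pcov(-101,z,0)
p,d,c=shot('scene');cv2.imwrite('pics/s23.png',cv2.resize(p[120:300,110:350],None,fx=3.3,fy=3.3)[:,:,::-1])"
```

```text
clock: 54.35
tool_pos: [0.532, -0.0232, 0.0619]
eef_rot: [0.628, 0.777, 0.027, 0.021]
wrist_force: [-0.9, 0.3, -2.8]
opening: 0.177
edge case [-100.2    0.3] z 70.7 far [ 1.153e+02 -1.000e-01] z 85.6 tilt 3.9 yawerr -0.1 Fcase [-0.8  0.5 -2.8] open 0.177 t 54.4
tip case 7.0 1.7 86.0
leg 1 / 1 [-0.001 -0.011  0.035  0.132 -0.002 -0.003] minrows 1
tip case 7.0 1.7 85.5
leg 1 / 1 [-0.001 -0.011  0.038  0.132 -0.002 -0.003] minrows 1
tip case 7.0 1.7 85.0
leg 1 / 1 [-0.001 -0.011  0.04   0.132 -0.002 -0.003] minrows 1
```

View pics/s23.png

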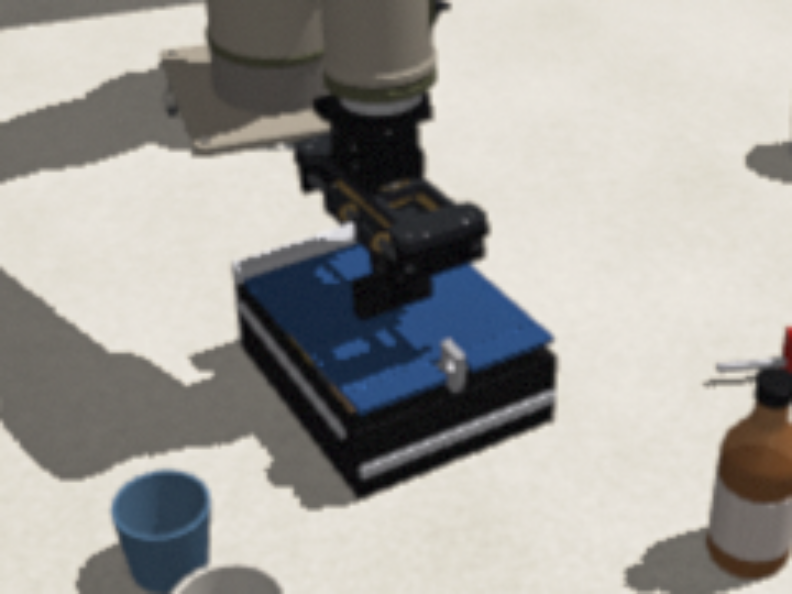

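The eyelet stands in the notch at (455,360). Finishing the swing.

```bash
python3 -m creep '[[0,-0.003,0.012,0.05,0,0,0],[0,-0.007,0.024,0.09,0,0,0],[0,-0.01,0.035,0.132,0,0,0],[0,-0.01,0.035,0.132,0,0,0]]'; python3 -c "
from h import *
edge()"; python3 -m creep '[[0,0,0.003,0,0,0,0],[0,0,0.007,0,0,0,0],[0,0,0.007,0,0,0,0]]'; python3 -c "
from h import *
edge()"
```

```text
clock: 54.8
tool_pos: [0.5304, -0.0237, 0.0549]
eef_rot: [0.629, 0.778, 0.0, -0.0]
wrist_force: [0.7, 1.6, -2.9]
opening: 0.18
edge case [-100.9    0.2] z 71.2 far [115.1  -0.3] z 71.2 tilt -0.0 yawerr -0.1 Fcase [ 1.   1.4 -2.9] open 0.180 t 54.8
clock: 55.1
tool_pos: [0.5301, -0.0241, 0.0539]
eef_rot: [0.629, 0.778, 0.0, 0.0]
wrist_force: [-0.7, 0.4, -2.6]
opening: 0.179
edge case [-1.014e+02 -1.000e-01] z 70.0 far [114.6  -0.6] z 70.3 tilt 0.1 yawerr -0.1 Fcase [-0.6  0.5 -2.6] open 0.179 t 55.1
```

```bash
python3 -m creep '[[0,0,0.004,0,0,0,0],[0,0,0.008,0,0,0,0],[0,0,0.008,0,0,0,0]]'; python3 -c "
from h import *
edge()";python3 -m creep '[[0,0,0.004,0,0,0,0],[0,0,0.006,0,0,0,0],[0,0,0.006,0,0,0,0]]'; python3 -c "
from h import *
edge()"
```

```text
clock: 55.4
tool_pos: [0.5302, -0.0241, 0.0537]
eef_rot: [0.629, 0.777, 0.0, 0.001]
wrist_force: [-8.7, -0.6, 12.8]
opening: 0.178
edge case [-1.013e+02 -1.000e-01] z 69.9 far [114.7  -0.7] z 70.1 tilt 0.1 yawerr -0.1 Fcase [-8.6  1.2 12.8] open 0.178 t 55.4
clock: 55.7
tool_pos: [0.5302, -0.0242, 0.0536]
eef_rot: [0.629, 0.777, -0.0, 0.001]
wrist_force: [-14.4, -0.5, 27.9]
opening: 0.179
edge case [-101.3   -0.2] z 69.8 far [114.7  -0.7] z 70.0 tilt 0.0 yawerr -0.1 Fcase [-14.2   2.5  27.9] open 0.179 t 55.7
```

Cover flat on the rim (far edge 70.0, tilt 0). Unloading and releasing.

```bash
python3 -m creep '[[0,0,-0.013,0,0,0,0],[0,0,-0.013,0,0,0,0.4],[0,0,-0.013,0,0,0,0.4],[0,0,-0.013,0,0,0,0.4],[0,0,-0.013,0,0,0,0.4],[0,0,-0.1,0,0,0,0.4],[0,0,-0.3,0,0,0,0.5],[0,0,-0.5,0,0,0,0.5],[0,0,-0.7,0,0,0,0.5],[0,0,-0.7,0,0,0,0.5],[0,0,-0.7,0,0,0,0.5]]'
python3 - <<'E'
from h import *
cstate();L,p=wcase();cv2.imwrite('pics/w24.png',p[:,:,::-1])
def blue(p): return (p[...,2].astype(int)>p[...,0]+40)
b=blue(p)&(L[...,2]>60)&(L[...,2]<85)
q=L[b];c=np.linalg.lstsq(np.c_[q[:,:2],np.ones(len(q))],q[:,2],rcond=None)[0];print('plane',c,np.median(q[:,2]),q.min(0),q.max(0))
k=(L[...,2]>104-4)&(L[...,2]<116)&(np.abs(L[...,1])<45)&(np.abs(L[...,0]-7)<20);print('handle',L[k].min(0),L[k].max(0))
k=(L[...,2]>100)&(L[...,2]<112)&(np.abs(L[...,1])<20)&(np.abs(L[...,0]-104)<20);print('eyelet',L[k].min(0) if k.any() else 0,L[k].max(0) if k.any() else 0)
p,d,cal=shot('scene');cv2.imwrite('pics/s24.png',cv2.resize(p[120:300,110:350],None,fx=3.3,fy=3.3)[:,:,::-1])
E
```

```text
clock: 56.8
tool_pos: [0.5305, -0.0241, 0.1915]
eef_rot: [0.629, 0.777, 0.001, 0.001]
wrist_force: [0.2, -0.6, -0.3]
opening: 0.496
t 56.8 case tip [7.  1.3] z 222.8 Fcase [ 0.1 -0.6 -0.3] open 0.496
plane [-1.28717233e-03 -1.49080475e-03  7.61732217e+01] 76.17429067603653 [-92.42812469 -68.95715919  60.00324498] [114.36536705  92.79803311  82.5231418 ]
handle [ -0.83095678 -34.63874037 102.85329251] [ 15.44592818  33.92142893 114.83813235]
eyelet [ 91.83685983  -5.90834387 100.04176601] [116.45120052   2.75686644 108.96992354]
```

View pics/s24.png

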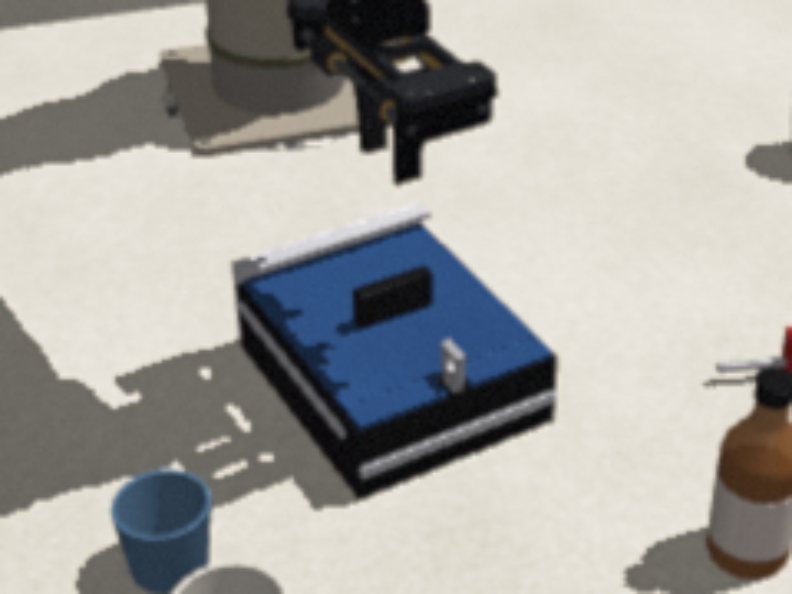

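View pics/w24.png

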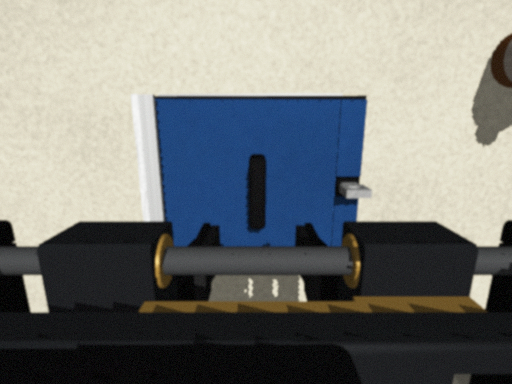

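The cover lies flat: top at 76.2 mm all over, handle at case x 7.3, eyelet in its notch. Now the pin.

Run:
```python
from h import *
st();p,d,cal=shot('top');P=cloud(d,cal)
r=rect(P,(.56,.69,.25,.37),.038,.06);print(r)
cv2.imwrite('pics/c25.png',cv2.resize(p[120:230,70:230],None,fx=5,fy=5,interpolation=cv2.INTER_CUBIC)[:,:,::-1])
plan(r[0][0]+.6,r[0][1]+3.3,150,80.4,half=False)
```

```text
t 56.9 tip [529.5 -24.1 219.9] psi 102.1 z [-0.001  0.    -1.   ] F [0.1 0.  0.6] open 0.501 j [ 0.62  0.19 -0.74  1.68  0.13  1.32  0.07]
(array([627.1, 309.5]), array([28.1, 26.1]), 77.4, np.int64(90), np.float64(46.8))
leg 1 / 2 [ 0.772  0.417  0.178 -0.001 -0.     0.361] minrows 4
leg 2 / 2 [ 0.837  0.264  0.178 -0.001 -0.     0.361] minrows 4
```

View pics/c25.png

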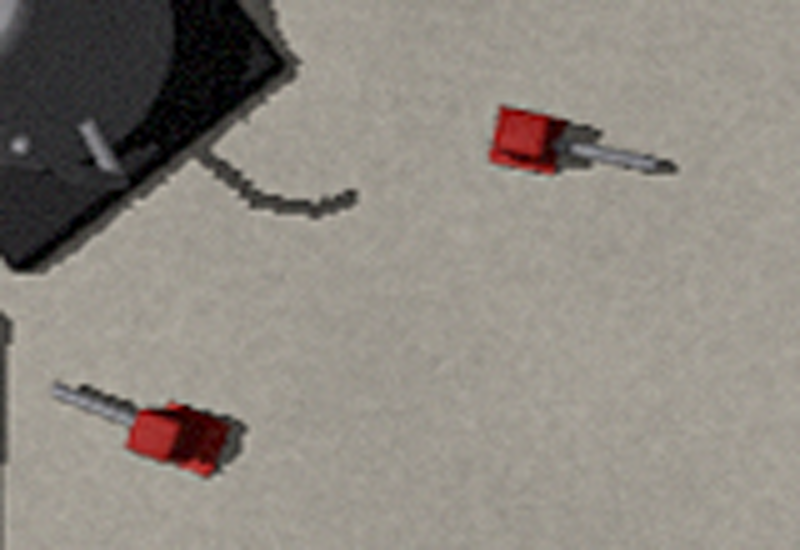

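The enlarged crop shows two red pins, at (525,138) and (180,437). The first, at (175,148) in the full picture, is farther to the robot's right, so it is the one meant. Its rod points right. Moving over it.

```bash
python3 -m creep '[[0.19,0.1,0,0,0,0.09,0.6],[0.38,0.2,0,0,0,0.18,0.6],[0.57,0.3,0.05,0,0,0.27,0.6],[0.772,0.417,0.178,0,0,0.361,0.6],[0.772,0.417,0.178,0,0,0.361,0.6],[0.772,0.417,0.178,0,0,0.361,0.6]]'
python3 -m creep '[[0.2,0.07,0,0,0,0.09,0.6],[0.4,0.13,0.05,0,0,0.18,0.6],[0.6,0.2,0.1,0,0,0.27,0.6],[0.837,0.264,0.178,0,0,0.361,0.6],[0.837,0.264,0.178,0,0,0.361,0.6],[0.837,0.264,0.178,0,0,0.361,0.6],[0.837,0.264,0.178,0,0,0.361,0.6]]'
python3 - <<'E'
from h import *
st();p,d,cal=shot('wrist','w26');P=cloud(d,cal);s=ctrl.state();T=R.from_quat(s['eef_rot']).as_matrix();P=P-T@np.array([1,.9,0])/1000
r=rect(P,(.56,.70,.25,.37),.040,.056);print('block',r)
print('foot',rect(P,(.56,.70,.27,.37),.0035,.009))
red=(p[...,0].astype(int)<p[...,1]+40)
k=(P[...,2]>.012)&(P[...,2]<.024)&red&(P[...,0]>.57)&(P[...,0]<.68)&(P[...,1]>.2)&(P[...,1]<.33)
q=P[k][:,:2]*1000;v=cv2.fitLine(q.astype(np.float32),cv2.DIST_HUBER,0,.01,.01).ravel();print('rod',k.sum(),v,np.rad2deg(np.arctan2(v[1],v[0])),q[:,1].min(),q[:,1].max())
E
```

```text
clock: 57.55
tool_pos: [0.5781, 0.1458, 0.1534]
eef_rot: [0.698, 0.716, -0.001, -0.001]
wrist_force: [0.2, -0.1, 0.0]
opening: 0.595
clock: 58.25
tool_pos: [0.6297, 0.3104, 0.1206]
eef_rot: [0.764, 0.645, 0.0, 0.001]
wrist_force: [0.4, -1.0, 0.6]
opening: 0.6
t 58.2 tip [629.6 310.4 150.6] psi 80.3 z [ 0.002 -0.001 -1.   ] F [ 0.4 -1.   0.6] open 0.600 j [-0.07  0.64 -0.71  1.29  0.41  1.36 -0.93]
block (array([627.7, 311.5]), array([27.5, 25.2]), 79.8, np.int64(810), np.float64(45.8))
foot (array([629.1, 317.4]), array([39.1, 33.9]), 79.5, np.int64(556), np.float64(6.0))
rod 345 [1.6982867e-01 9.8547363e-01 6.2082599e+02 2.7007620e+02] 80.22214 248.00397119821318 290.8681373475084
```

View pics/w26.png

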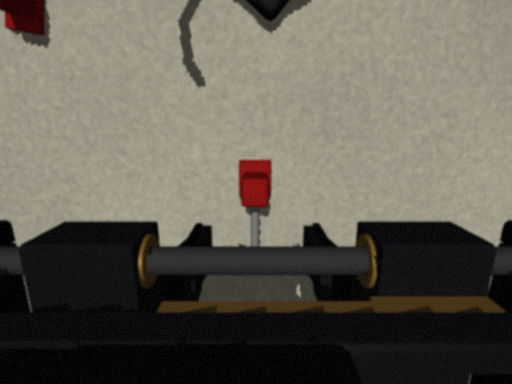

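The pin is at (255,185) in the wrist picture, rod pointing down the picture to (255,245), squared between the jaws. Gripping it.

```bash
python3 -c "
from h import *
plan(627.8,311.5,14,80.1,half=False)"
```

```text
leg 1 / 1 [ 0.005 -0.013  0.691  0.005  0.001  0.005] minrows 3
```

```bash
python3 -m creep '[[0.003,-0.008,0.2,0,0,0.005,0.6],[0.003,-0.008,0.4,0,0,0.005,0.6],[0.003,-0.008,0.6,0,0,0.005,0.6],[0.003,-0.008,0.685,0,0,0.005,0.6],[0.003,-0.008,0.69,0,0,0.005,0.6],[0.003,-0.008,0.69,0,0,0.005,0.3],[0.003,-0.008,0.69,0,0,0.005,0],[0.003,-0.008,0.69,0,0,0.005,0],[0.003,-0.008,0.69,0,0,0.005,0],[0.003,-0.008,0.69,0,0,0.005,0],[0.003,-0.008,0.69,0,0,0.005,0],[0.003,-0.008,0.69,0,0,0.005,0]]';python3 -c "
from h import *
st()"; python3 -m creep '[[0,0,-0.05,0,0,0,0],[0,0,-0.15,0,0,0,0],[0,0,-0.3,0,0,0,0],[0,0,-0.5,0,0,0,0],[0,0,-0.7,0,0,0,0],[0,0,-0.9,0,0,0,0],[0,0,-0.9,0,0,0,0],[0,0,-0.9,0,0,0,0]]';python3 -c "
from h import *
st();shot('wrist','w27')"
```

```text
clock: 59.5
tool_pos: [0.6279, 0.3141, -0.0168]
eef_rot: [0.765, 0.645, 0.001, 0.001]
wrist_force: [-0.8, -0.6, 6.0]
opening: 0.299
t 59.5 tip [627.8 314.1  13.2] psi 80.3 z [ 0.002  0.001 -1.   ] F [-0.8 -0.6  6. ] open 0.299 j [-0.09  0.76 -0.66  1.4   0.49  1.14 -0.99]
clock: 60.3
tool_pos: [0.6273, 0.3142, 0.1634]
eef_rot: [0.765, 0.645, 0.001, 0.001]
wrist_force: [-0.7, 0.1, -1.5]
opening: 0.297
t 60.3 tip [627.2 314.1 193.4] psi 80.3 z [ 0.003  0.001 -1.   ] F [-0.7  0.1 -1.5] open 0.297 j [-0.08  0.61 -0.72  1.24  0.39  1.43 -0.93]
```

View pics/w27.png

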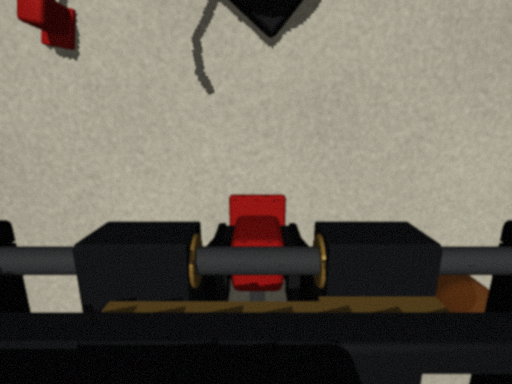

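Pin gripped (26 mm). Carrying it to the left of the eyelet.

```bash
python3 -c "
from h import *
c=case(104,105);print(c);plan(*c,135,CYAW+90,half=False)"
```

```text
[603.36214938  97.80644773]
leg 1 / 2 [-0.542  0.033  0.145  0.001  0.    -0.365] minrows 3
leg 2 / 2 [-0.538 -0.07   0.145  0.001  0.    -0.365] minrows 3
```

```bash
python3 -m creep '[[-0.13,0.01,0.03,0,0,-0.09,0],[-0.26,0.02,0.06,0,0,-0.18,0],[-0.4,0.03,0.1,0,0,-0.27,0],[-0.542,0.033,0.145,0,0,-0.365,0],[-0.542,0.033,0.145,0,0,-0.365,0],[-0.542,0.033,0.145,0,0,-0.365,0]]'
python3 -m creep '[[-0.13,-0.02,0.03,0,0,-0.09,0],[-0.26,-0.04,0.06,0,0,-0.18,0],[-0.4,-0.05,0.1,0,0,-0.27,0],[-0.538,-0.07,0.145,0,0,-0.365,0],[-0.538,-0.07,0.145,0,0,-0.365,0],[-0.538,-0.07,0.145,0,0,-0.365,0],[-0.538,-0.07,0.145,0,0,-0.365,0]]'
python3 - <<'E'
from h import *
st();cstate();plan(*case(104,100),93.5,CYAW+90,half=False)
L,p=wcase();cv2.imwrite('pics/w28.png',p[:,:,::-1])
p,d,cal=shot('scene');cv2.imwrite('pics/s28.png',cv2.resize(p[130:280,150:350],None,fx=4,fy=4)[:,:,::-1])
E
```

```text
clock: 60.95
tool_pos: [0.6147, 0.2048, 0.1317]
eef_rot: [0.7, 0.714, -0.001, -0.0]
wrist_force: [-0.0, 1.0, -0.1]
opening: 0.297
clock: 61.65
tool_pos: [0.6035, 0.1003, 0.1043]
eef_rot: [0.628, 0.779, 0.001, 0.0]
wrist_force: [-0.5, 1.5, -0.9]
opening: 0.297
t 61.6 tip [603.5 100.3 134.3] psi 102.3 z [ 0.001  0.002 -1.   ] F [-0.5  1.5 -0.9] open 0.297 j [ 0.37  0.48 -0.79  1.57  0.35  1.23 -0.27]
t 61.6 case tip [104.6 107.4] z 135.6 Fcase [-0.2  1.5 -0.9] open 0.297
leg 1 / 1 [-0.037 -0.004  0.211  0.003 -0.002  0.002] minrows 1
```

View pics/s28.png

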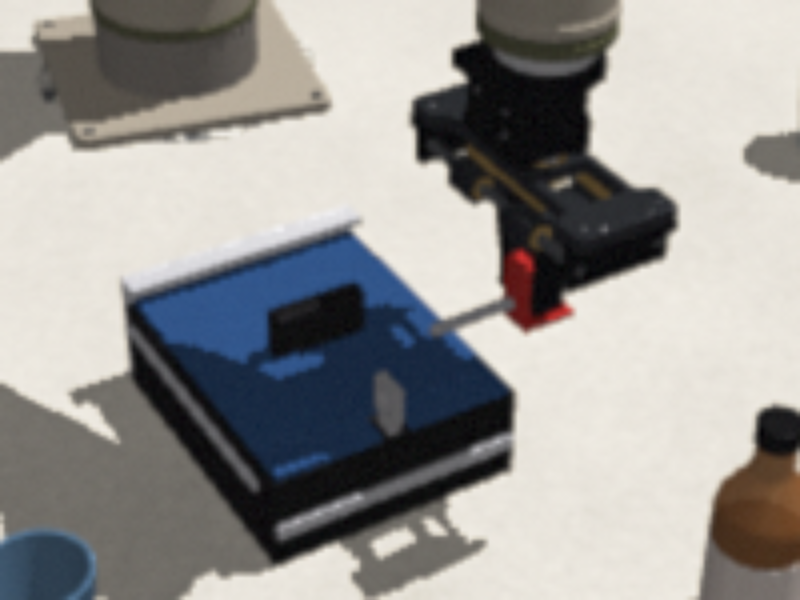

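View pics/w28.png

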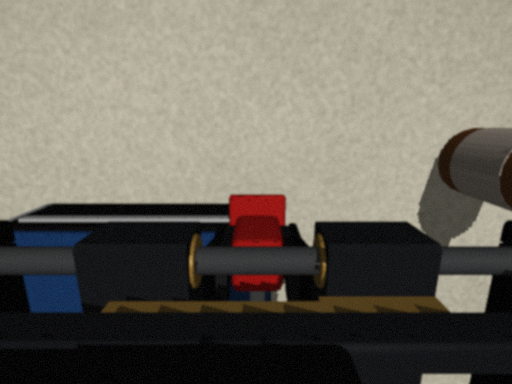

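```bash
python3 -m creep '[[-0.03,-0.003,0.07,0,0,0,0],[-0.03,-0.003,0.14,0,0,0,0],[-0.03,-0.003,0.2,0,0,0,0],[-0.03,-0.003,0.21,0,0,0,0],[-0.03,-0.003,0.21,0,0,0,0],[-0.03,-0.003,0.21,0,0,0,0]]'
python3 - <<'E'
from h import *
cstate()
for cam in ('scene','top'):
    L,p=wcase(cam)
    g=(np.ptp(p.astype(int),axis=2)<45)
    k=(L[...,2]>86)&(L[...,2]<103)&(L[...,0]>75)&(L[...,0]<130)&(L[...,1]>22)&(L[...,1]<70)&g
    e=(L[...,2]>100)&(L[...,2]<112)&(L[...,0]>75)&(L[...,0]<130)&(np.abs(L[...,1])<18)
    print(cam,k.sum(),e.sum())
    if k.sum():
        for a,b in ((22,35),(35,50),(50,70)):
            m=k&(L[...,1]>a)&(L[...,1]<b)
            if m.any(): print(' rod y',a,b,'x',np.percentile(L[m][:,0],[5,50,95]).round(1),'z',np.percentile(L[m][:,2],[5,50,95]).round(1))
    if e.sum(): print(' eyelet x',np.percentile(L[e][:,0],[2,50,98]).round(1),'y',np.percentile(L[e][:,1],[2,50,98]).round(1),'z',np.percentile(L[e][:,2],[50,98]).round(1))
    if cam=='scene': cv2.imwrite('pics/s29.png',cv2.resize(p[170:260,200:320],None,fx=6,fy=6,interpolation=cv2.INTER_CUBIC)[:,:,::-1])
    else: cv2.imwrite('pics/t29.png',cv2.resize(p[120:180,230:350],None,fx=6,fy=6,interpolation=cv2.INTER_CUBIC)[:,:,::-1])
E
```

```text
clock: 62.35
tool_pos: [0.6046, 0.0923, 0.0623]
eef_rot: [0.628, 0.778, 0.001, 0.0]
wrist_force: [0.5, 0.1, -1.2]
opening: 0.295
t 62.4 case tip [103.9  99.3] z 93.6 Fcase [ 0.5 -0.  -1.2] open 0.295
scene 57 31
 rod y 22 35 x [101.9 107.9 110.3] z [ 93.9  95.6 100.2]
 rod y 35 50 x [102.3 107.8 110.6] z [93.8 96.5 99.6]
 rod y 50 70 x [102.8 107.9 110.6] z [91.5 97.5 99.2]
 eyelet x [ 93.1 107.2 117.3] y [-3.3  0.1  4.7] z [105.  107.2]
top 0 3
 eyelet x [102.3 110.5 112.5] y [-6.3 -5.3 -5.3] z [106.9 109.9]
```

View pics/s29.png

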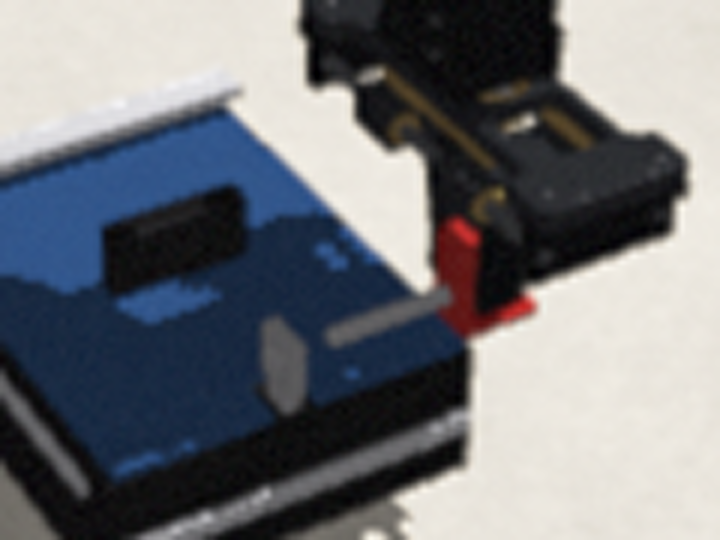

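View pics/t29.png

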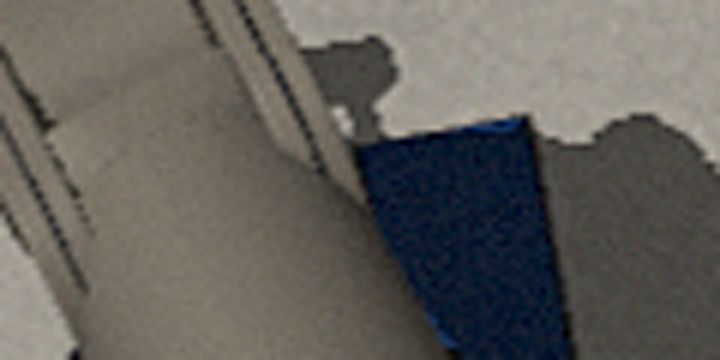

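In the scene crop the rod (380,320) is in line with the eyelet (285,365). By depth it is within 1 mm in x and z of the hole's centre. Pushing it in steps.

```bash
python3 -m creep '[[-0.03,-0.002,0.003,0,0,0,0],[-0.06,-0.002,0.003,0,0,0,0],[-0.09,-0.002,0.003,0,0,0,0],[-0.12,-0.002,0.003,0,0,0,0],[-0.15,-0.002,0.003,0,0,0,0],[-0.15,-0.002,0.003,0,0,0,0]]'
python3 - <<'E'
from h import *
cstate();p,d,cal=shot('scene');cv2.imwrite('pics/s30.png',cv2.resize(p[170:260,200:320],None,fx=6,fy=6,interpolation=cv2.INTER_CUBIC)[:,:,::-1])
E
```

```text
clock: 63.05
tool_pos: [0.6105, 0.0611, 0.0613]
eef_rot: [0.629, 0.778, 0.0, 0.001]
wrist_force: [-0.4, 0.2, -0.1]
opening: 0.289
t 63.0 case tip [103.2  67.7] z 92.6 Fcase [-0.4  0.3 -0.1] open 0.289
```

View pics/s30.png

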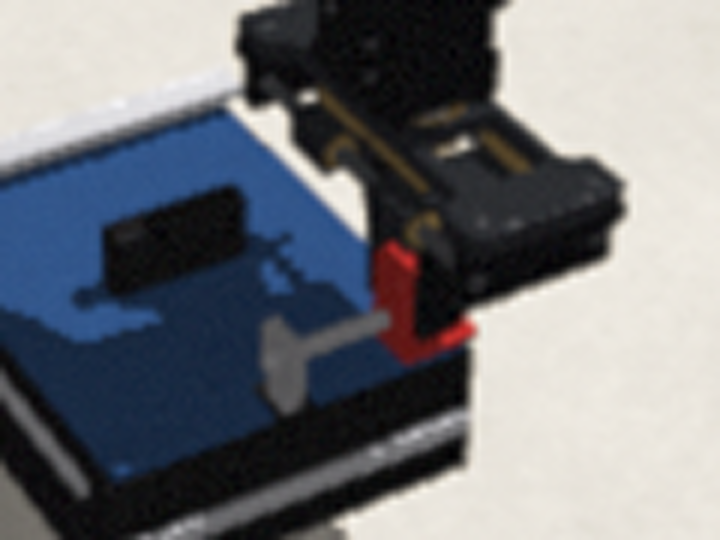

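The rod is through the eyelet without force. Pushing on.

```bash
python3 -m creep '[[-0.03,0.003,-0.001,0,0,0,0],[-0.06,0.003,-0.001,0,0,0,0],[-0.09,0.003,-0.001,0,0,0,0],[-0.12,0.003,-0.001,0,0,0,0],[-0.15,0.003,-0.001,0,0,0,0],[-0.18,0.003,-0.001,0,0,0,0],[-0.205,0.003,-0.001,0,0,0,0],[-0.205,0.003,-0.001,0,0,0,0]]'
python3 -c "
from h import *
cstate()"; python3 -m creep '[[-0.01,0,0,0,0,0,0],[-0.02,0,0,0,0,0,0],[-0.02,0,0,0,0,0,0]]'
python3 -c "
from h import *
cstate()"
```

```text
clock: 63.9
tool_pos: [0.6197, 0.0215, 0.0615]
eef_rot: [0.629, 0.778, 0.0, 0.001]
wrist_force: [0.3, 0.2, -2.2]
opening: 0.295
t 63.9 case tip [103.8  27. ] z 92.8 Fcase [ 0.3  0.1 -2.2] open 0.295
clock: 64.2
tool_pos: [0.6204, 0.0186, 0.0616]
eef_rot: [0.628, 0.778, 0.0, 0.0]
wrist_force: [0.9, 0.1, -0.8]
opening: 0.295
t 64.2 case tip [103.8  24. ] z 92.9 Fcase [ 0.9 -0.1 -0.8] open 0.295
```

```bash
for i in 1; do python3 -m creep '[[-0.01,0,0,0,0,0,0],[-0.015,0,0,0,0,0,0],[-0.015,0,0,0,0,0,0]]'; done
python3 -c "
from h import *
cstate()"; python3 -m creep '[[-0.007,0,0,0,0,0,0],[-0.01,0,0,0,0,0,0],[-0.01,0,0,0,0,0,0]]'
python3 -c "
from h import *
cstate()"
```

```text
clock: 64.5
tool_pos: [0.621, 0.0156, 0.0616]
eef_rot: [0.628, 0.778, 0.0, 0.0]
wrist_force: [0.4, -0.3, -0.5]
opening: 0.297
t 64.5 case tip [103.8  20.9] z 92.9 Fcase [ 0.3 -0.4 -0.5] open 0.297
clock: 64.8
tool_pos: [0.6213, 0.0144, 0.0617]
eef_rot: [0.628, 0.778, 0.001, 0.0]
wrist_force: [-1.6, 2.5, -0.0]
opening: 0.295
t 64.8 case tip [103.8  19.7] z 93.0 Fcase [-1.1  2.8 -0. ] open 0.295
```

```bash
python3 -m creep '[[-0.005,0,0,0,0,0,0],[-0.008,0,0,0,0,0,0],[-0.008,0,0,0,0,0,0]]'
python3 - <<'E'
from h import *
cstate();p,d,cal=shot('scene');cv2.imwrite('pics/s31.png',cv2.resize(p[170:260,190:310],None,fx=6,fy=6,interpolation=cv2.INTER_CUBIC)[:,:,::-1])
E
```

```text
clock: 65.1
tool_pos: [0.6213, 0.0144, 0.0617]
eef_rot: [0.628, 0.779, 0.001, -0.001]
wrist_force: [-2.3, 5.9, 0.6]
opening: 0.298
t 65.1 case tip [103.8  19.6] z 93.0 Fcase [-1.   6.3  0.6] open 0.298
```

View pics/s31.png

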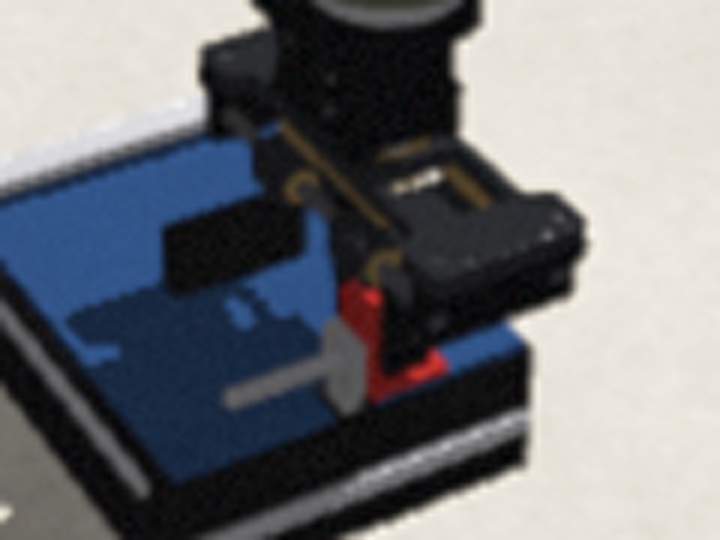

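The rod shows fully through at (230,395), with the red block against the eyelet. Setting the pin down onto the cover and releasing.

```bash
python3 -m creep '[[0.002,0,0.005,0,0,0,0],[0.002,0,0.01,0,0,0,0],[0.002,0,0.01,0,0,0,0]]'; python3 -c "
from h import *
cstate()"; python3 -m creep '[[0,0,0,0,0,0,0.5],[0,0,0,0,0,0,0.5],[0,0,0,0,0,0,0.5],[0,0,0,0,0,0,0.5]]'; python3 -c "
from h import *
cstate()"; python3 -m creep '[[0,0,-0.05,0,0,0,0.55],[0,0,-0.15,0,0,0,0.55],[0,0,-0.3,0,0,0,0.55],[0,0,-0.5,0,0,0,0.55],[0,0,-0.7,0,0,0,0.55],[0,0,-0.7,0,0,0,0.55]]'
python3 - <<'E'
from h import *
cstate();L,p=wcase();cv2.imwrite('pics/w32.png',p[:,:,::-1])
red=(p[...,0].astype(int)>p[...,1]+50)&(p[...,0].astype(int)>p[...,2]+50)&(L[...,2]>100)
if red.sum(): print('pin top',L[red].min(0),L[red].max(0),np.median(L[red],0))
p,d,cal=shot('scene');cv2.imwrite('pics/s32.png',cv2.resize(p[170:260,190:310],None,fx=6,fy=6,interpolation=cv2.INTER_CUBIC)[:,:,::-1])
E
```

```text
clock: 65.45
tool_pos: [0.6217, 0.0144, 0.0599]
eef_rot: [0.628, 0.779, 0.001, -0.0]
wrist_force: [-1.2, 6.0, 1.0]
opening: 0.296
t 65.5 case tip [104.2  19.6] z 91.2 Fcase [0.1 6.1 1. ] open 0.296
clock: 65.85
tool_pos: [0.6217, 0.0121, 0.0596]
eef_rot: [0.628, 0.778, 0.0, 0.001]
wrist_force: [0.3, -0.1, -0.5]
opening: 0.486
t 65.8 case tip [103.8  17.4] z 90.9 Fcase [ 0.2 -0.2 -0.5] open 0.486
clock: 66.45
tool_pos: [0.6241, 0.0135, 0.2065]
eef_rot: [0.628, 0.778, 0.003, 0.004]
wrist_force: [0.7, 1.1, 0.7]
opening: 0.548
t 66.5 case tip [106.1  18.3] z 237.8 Fcase [0.9 0.9 0.7] open 0.548
pin top [ 76.84717798   4.12288889 100.40191264] [317.73792652 162.16898694 328.25391354] [104.25843798  20.16737732 121.65675662]
```

View pics/s32.png

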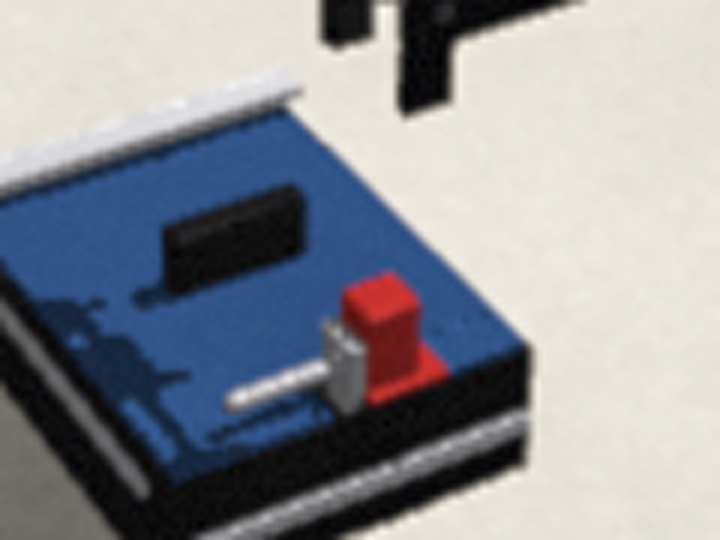

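View pics/w32.png

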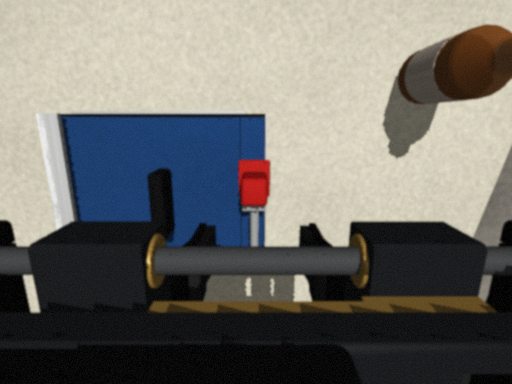

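```bash
python3 -m creep '[[0,0,0,0,0,0,0.55],[0,0,0,0,0,0,0.55],[0,0,0,0,0,0,0.55]]'
python3 - <<'E'
from h import *
L,p=wcase();b=(p[...,2].astype(int)>p[...,0]+40)&(L[...,2]>60)&(L[...,2]<85);q=L[b]
print('plane',np.linalg.lstsq(np.c_[q[:,:2],np.ones(len(q))],q[:,2],rcond=None)[0])
red=(p[...,0].astype(int)>p[...,1]+50)&(p[...,0].astype(int)>p[...,2]+50)&(L[...,2]>112)&(L[...,2]<130)&(np.abs(L[...,0]-104)<30)&(np.abs(L[...,1]-18)<40)
print('pin top',L[red].min(0).round(1),L[red].max(0).round(1))
p,d,cal=shot('top','t33');P=cloud(d,cal);print('cup',rect(P,(.62,.74,-.31,-.19),.05,.08))
E
```

```text
clock: 66.85
tool_pos: [0.621, 0.0126, 0.1987]
eef_rot: [0.628, 0.778, 0.0, -0.0]
wrist_force: [-0.5, 0.3, 0.2]
opening: 0.548
plane [-1.02893204e-03 -2.12795207e-03  7.62947648e+01]
pin top [ 91.6   4.1 112.1] [117.1  30.8 124.1]
cup (array([ 676.6, -246. ]), array([72.1, 69. ]), -42.9, np.int64(191), np.float64(63.2))
```

View pics/t33.png

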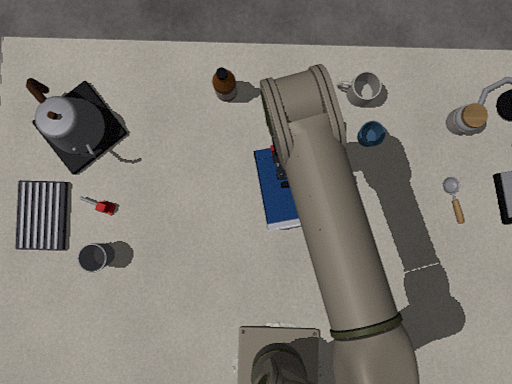

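The picture shows the blue cup unmoved at (371,134), the cover on the case, and only the look-alike pin left at (105,207). Handing in.

```bash
python3 -c "
from station import ctrl
print(ctrl.sign_off())"
```

```text
the job is handed in; nothing more can be done
None
```

The job is handed in at about 67 s: all four tools are packed, the cover is hooked and flat, and the locking pin is pushed home.

**What I did:** I pressed the grinder, tin, tamper and refractometer into their cutouts. I then hooked the cover's plain edge under the lip at a 14° tilt and swung it down. Last, I pushed the rod of the rightmost red pin through the eyelet from left to right.

**Last checks:**
- **Tools:** each stopped hard against its floor, with tops at 58 mm (tamper knob 64 mm). These heights were read before the cover went on.
- **Cover:** its top is flat at 76 mm, the handle is at case x +7 mm, and the eyelet stands in its notch.
- **Pin:** the block rests on the cover about 4 mm to the left of the eyelet's centre, so it is against the plate.
- **Blue cup:** it is within 1 mm of where it started.

**What went wrong or disagreed:**
- **Fingertip position:** the real fingertips are about 31 mm short of the reported TCP, so my first two grasps at the grinder closed on air. I corrected for this.
- **Case position:** the top camera and the wrist camera/gripper disagreed by about 3 mm on where the case is. Because of this the grinder first sat rolled over in its cutout, and I righted it with the fingertips.
- **Press force:** the hardest press was 52 N, for a moment, by the fingertips on the grinder once it had bottomed out. That is above the 8–15 N asked for and well below the 120 N wrist limit.

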